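# Open, load and close the spice stand

## Robot

A 7-joint arm with a two-finger parallel gripper is mounted at the origin on the work surface. World frame = base frame: x ahead of the robot, y to its left, z up, the work surface at z = 0. Lengths are in m, angles in rad, forces in N, time in s.
With the tool pointing down it reaches from about 0.425 to 0.925 m from the base axis. Payload 6.8 kg.
Tool frame: the origin (TCP) lies at the centre of the arm's flange, where the gripper is bolted on; the fingertips stand 173 mm ahead of it and the grasp point (between the pads) lies 155 mm ahead of it (r.hold_point_z is the distance from the TCP to the grasp point, in m); z points along the fingers, x is the direction in which the jaws open and shut, and the axes are right-handed (so a half turn about z gives the same grasp; the last joint's range is limited). The gripper opens to 85 mm and grips with 20 to 120 N. Pads are 22 mm wide; open, the fingers measure 114 mm over their backs; the gripper's body (76 mm by 85 mm) begins 54 mm behind the grasp point. The pads swing forward as they close: fully open they stand 13 mm farther back than shut.
Start: joints at [-1.305, 0.477, 0.022, 1.555, -0.011, 1.109, -0.083], TCP at [0.246, 0.628, 0.405] pointing down, gripper open.
Joint ranges: [-2.96, 2.96], [-0.34, 2.1], [-1.41, 1.46], [0.24, 2.44], [-1.37, 4.51], [0.17, 1.92], [-2.96, 2.96]. Speed limits (rad/s): [2.39, 2.39, 3.14, 3.14, 3.14, 3.14, 3.14].

## Interface

Orientations are given as a rotation vector (axis times angle).
In Python, from bench import r gives the robot as it stands.
- The arm moves only by the tool apply_moves, never from a script. Its arguments are lists of equal length, an entry for each row: "dp": the shift along the tool's x, y, z scaled (see below), a list of three; "twist": the turn, a rotation vector about the tool's x, y, z scaled (see below), a list of three; "jaw": the closure in counts, from 0 (fully open) to 255 (shut). In form: {"dp": [[x, y, z], ...], "twist": [[rx, ry, rz], ...], "jaw": [jaw, ...]}. A call has 1 to 20 rows; each row shifts and turns the pose as measured when the row begins, along the tool's axes as they then stand; what a row does not reach is not made up. The controller multiplies each number of a shift by 12 cm and each number of a turn by 120 degrees. A row lasts 1/10 s, in which the tool goes at most 50 mm and 8.59 degrees, less where a joint would pass 70% of its speed; a pose out of reach is approached as far as the arm can. A call with a number of a shift or a turn outside -1 to 1 is refused whole. A call with a gripper value outside its range is refused whole. The fingers move at their own pace and stop on an object; "grip_force" is the grip in N (left out, the last holds). Time passes only in rows, so rows that do not move let the fingers close. It gives the time, the measured TCP pose, the force and the opening at its end, in the units of the state.
- r.get_obs(): the state, without advancing time (a new reading comes with each control period).
- r.grab_frame(name): name is "scene" or "top"; returns a dict with "color" (400x640x3 uint8, red, green, blue), "z_map" (400x640 float32, m along the optical axis (not along the pixel's ray), 0 where there is no reading), "intrinsics" (3x3 intrinsics, pixels), "R" (3x3) and "t" (3): a world point X has camera coordinates R X + t. Camera axes: x right, y down, z forward; pixel columns grow to the right and rows downward; lengths in m; the calibration is good to about 2 mm. A picture is of the moment at which its call begins.
- r.hand_in(): hands the job in, once; it reports no verdict.
The state is a dict: "clock": time; "joints": joint angles; "qvel": joint speeds; "tau": joint torques, N m; "tcp_pos": TCP position; "orientation": TCP orientation; "contact_force": force on the tool from outside, world axes, zero at the start; "moment": the same for the moment, N m; "grip_width": finger opening in m.
Only numpy, scipy, OpenCV 4.12 (cv2) and the standard library are available. Lean on these libraries where they do the work, as an engineer would, in place of code of your own. Each camera call takes 0.05 s, during which the arm holds its last target.

## Task

Load and close the spice stand. First pull its catch lever fully forward to the front, then seat every steel shaker that is on the island upright in a dish of the stand, one to a dish. When all are seated, take the guard plate out of its foot and hang it by its two holes on the stand's two pins, pushed right back to the posts, and last push the catch lever fully over to the back again. Leave everything else on the island standing where it is.

Things in the scene. Friction and masses are not known exactly. Their poses are not given: they have to be found in the camera images.
- stand: Spice stand fixed on the island: grey slab, x -45 to +75 mm, y +-180 mm, 9 mm thick, with five white dishes in a row along y, two posts with pins at its front and a catch lever at its -y end. Origin: on the island surface; +x points to its back (away from the robot at yaw 0), +y to its left, z up.
- guard: Guard plate, loose, aluminium, 250 g: 260 mm long (y), 64 mm high (z), 10 mm thick (x), with a grip tab 44 mm wide, 30 mm high, 10 mm thick in the middle of its top edge. Origin: middle of its lower edge. Front and back alike. It starts upright in the 14 mm wide, 28 mm deep slot of a fixed wooden foot (200 x 60 x 36 mm, slot floor 8 mm above the island; top of the tab at 102 mm).
- catch (a joint): Catch lever at the -y end of the stand, rad: 0 leaning to the stand's front (-x), 1.0 fully over to its back (+x); it stays where it is left; about 1 N at the ball moves it. Hinge along the stand's y axis at x = +20, y = -210 mm, 22 mm above the island, on an aluminium block 70 x 50 x 25 mm.
- catch_tip (a point): Centre of the black ball, 26 mm across, at the end of the catch lever, 60 mm from its hinge.
- seat0 (a point): Where a shaker's origin lies when it is seated in dish 0: on the dish's axis, 13 mm above the island; stand frame x = +30, y = +144 mm. The dish: 45-degree concave cone, mouth 54 mm wide, 68 mm outside, rim 30 mm above the island.
- seat1 (a point): Where a shaker's origin lies when it is seated in dish 1: on the dish's axis, 13 mm above the island; stand frame x = +30, y = +72 mm. The dish: 45-degree concave cone, mouth 54 mm wide, 68 mm outside, rim 30 mm above the island.
- seat2 (a point): Where a shaker's origin lies when it is seated in dish 2: on the dish's axis, 13 mm above the island; stand frame x = +30, y = +0 mm. The dish: 45-degree concave cone, mouth 54 mm wide, 68 mm outside, rim 30 mm above the island.
- seat3 (a point): Where a shaker's origin lies when it is seated in dish 3: on the dish's axis, 13 mm above the island; stand frame x = +30, y = -72 mm. The dish: 45-degree concave cone, mouth 54 mm wide, 68 mm outside, rim 30 mm above the island.
- seat4 (a point): Where a shaker's origin lies when it is seated in dish 4: on the dish's axis, 13 mm above the island; stand frame x = +30, y = -144 mm. The dish: 45-degree concave cone, mouth 54 mm wide, 68 mm outside, rim 30 mm above the island.
- pin0 (a point): On the axis of the left (+y) pin, 5 mm in front of its post: mid-thickness of the plate when fully home (a hanging plate's hole centre is then about 3.5 mm lower). Stand frame x = -50, y = +108, z = 85 mm. Level round steel pin, 8 mm thick, 42 mm long, pointing to the stand's -x from the front face (x = -45 mm) of a post 15 x 18 mm, 98 mm high.
- hole0 (a point): Centre of the round 15 mm through hole at the guard plate's y = +108 mm, 50 mm above its lower edge, mid-thickness.
- pin1 (a point): On the axis of the right (-y) pin, 5 mm in front of its post: mid-thickness of the plate when fully home (a hanging plate's hole centre is then about 3.5 mm lower). Stand frame x = -50, y = -108, z = 85 mm. Level round steel pin, 8 mm thick, 42 mm long, pointing to the stand's -x from the front face (x = -45 mm) of a post 15 x 18 mm, 98 mm high.
- hole1 (a point): Centre of the round 15 mm through hole at the guard plate's y = -108 mm, 50 mm above its lower edge, mid-thickness.
- shaker0: Steel spice shaker, 46 mm across and 72 mm high, about 160 g (absent in some starts; all are alike). Origin: middle of its underside; z up its axis. Its base is a half ball of 23 mm radius (with a 12 mm flat at the very bottom), weighted so that it rights itself when tipped; straight sides from 22 to 60 mm up, where it can be gripped.
- shaker1: Steel spice shaker, 46 mm across and 72 mm high, about 160 g (absent in some starts; all are alike). Origin: middle of its underside; z up its axis. Its base is a half ball of 23 mm radius (with a 12 mm flat at the very bottom), weighted so that it rights itself when tipped; straight sides from 22 to 60 mm up, where it can be gripped.
- shaker2: Steel spice shaker, 46 mm across and 72 mm high, about 160 g (absent in some starts; all are alike). Origin: middle of its underside; z up its axis. Its base is a half ball of 23 mm radius (with a 12 mm flat at the very bottom), weighted so that it rights itself when tipped; straight sides from 22 to 60 mm up, where it can be gripped.
- shaker3: Steel spice shaker, 46 mm across and 72 mm high, about 160 g (absent in some starts; all are alike). Origin: middle of its underside; z up its axis. Its base is a half ball of 23 mm radius (with a 12 mm flat at the very bottom), weighted so that it rights itself when tipped; straight sides from 22 to 60 mm up, where it can be gripped.
- shaker4: Steel spice shaker, 46 mm across and 72 mm high, about 160 g (absent in some starts; all are alike). Origin: middle of its underside; z up its axis. Its base is a half ball of 23 mm radius (with a 12 mm flat at the very bottom), weighted so that it rights itself when tipped; straight sides from 22 to 60 mm up, where it can be gripped.
- mug: White mug with handle, 80 mm wide, 90 mm high; not part of the job. Origin: centre of its underside.
- jar: Amber glass jar, 64 mm wide, 100 mm high; not part of the job. Origin: centre of its underside.
- ramekin: White filled ramekin, 64 mm wide, 36 mm high; not part of the job. Origin: centre of its underside.
- tin: Steel tin, 70 mm wide, 85 mm high; not part of the job. Origin: centre of its underside.
- spoon: Wooden-handled spoon lying flat, 200 mm long; not part of the job. Origin: centre of its underside.
- egg_timer: White kitchen timer, 68 mm wide, 66 mm high; not part of the job. Origin: centre of its underside.

How it is judged:
By the outcome, as a careful person would: the job done as asked, in the order asked, and still so for the second after the job is handed in, with the robot touching nothing.
Of shaker0, shaker1, shaker2, shaker3, shaker4 only 3 to 5 are there at a start; the rules pass over those that are not, and their reading is None.
At some moment in a run one of shaker0, shaker1, shaker2, shaker3, shaker4 may be knocked a few centimetres aside while the robot is not near it.
It also fails if it takes over 210 s, if anything falls off the work surface, if the arm or the gripper's body presses on something with over 40 N, if the wrist force passes 120 N, or if a joint passes its speed limit or range.

## Working session

There is one attempt and no reset: what is moved stays moved. The work goes in short steps, Python scripts to look and compute and a tool call to move; the robot and the scene stay as the last step left them, time stands still between calls to the robot, and variables do not carry over. Pictures are saved under pics/ and viewed, and the job is handed in when it is done.

Besides the shell and the picture viewer there is one more tool, called as a command line: name --argument value ..., lists and objects as JSON in quotes. apply_moves: Moves the arm, as the interface text tells. Shifts and turns lie within -1 to 1; 1 stands for 12 cm of shift or 120 degrees of turn. Its arguments: {"type":"object","properties":{"dp":{"type":"array"},"twist":{"type":"array"},"jaw":{"type":"array"},"grip_force":{"type":"number"}},"required":["dp","twist","jaw"]}

```bash
ls; mkdir -p pics; cat > h.py <<'E'
from bench import r
import numpy as np, cv2
from scipy.spatial.transform import Rotation as Ro
def snap(n,f):
    d=r.grab_frame(n); cv2.imwrite('pics/'+f,d['color'][:,:,::-1]); np.savez('pics/'+f[:-4]+'.npz',**d); return d
def cloud(d):
    K=d['intrinsics'];z=d['z_map'];v,u=np.mgrid[:z.shape[0],:z.shape[1]]
    c=np.stack([(u-K[0,2])/K[0,0]*z,(v-K[1,2])/K[1,1]*z,z],-1)
    w=(c-d['t'])@d['R']; w[z==0]=np.nan; return w
def proj(d,X):
    c=np.atleast_2d(X)@d['R'].T+d['t']; p=c@d['intrinsics'].T; return p[:,:2]/p[:,2:]
E
python3 - <<'E'
from h import *
for n in('scene','top'):
    d=snap(n,n+'0.png'); print(n,(-d['R'].T@d['t']).round(3),d['intrinsics'].round(1).tolist())
o=r.get_obs();print({k:np.round(v,3).tolist() for k,v in o.items()})
E
```

```text
pics
scene [1.41  0.311 0.921] [[487.5, 0.0, 312.3], [0.0, 487.5, 195.8], [0.0, 0.0, 1.0]]
top [ 0.204 -0.051  1.386] [[496.0, 0.0, 315.5], [0.0, 496.0, 194.9], [0.0, 0.0, 1.0]]
{'clock': 0.1, 'joints': [-1.305, 0.478, 0.022, 1.556, -0.012, 1.109, -0.083], 'qvel': [0.001, -0.0, -0.0, -0.003, 0.001, 0.002, -0.001], 'tau': [0.005, -59.776, 1.614, -28.196, 0.013, 0.005, -0.0], 'tcp_pos': [0.246, 0.628, 0.404], 'orientation': [2.595, 1.769, -0.002], 'contact_force': [-0.447, 0.342, -0.359], 'moment': [-0.01, 0.057, 0.062], 'grip_width': 0.085}
```

View pics/scene0.png

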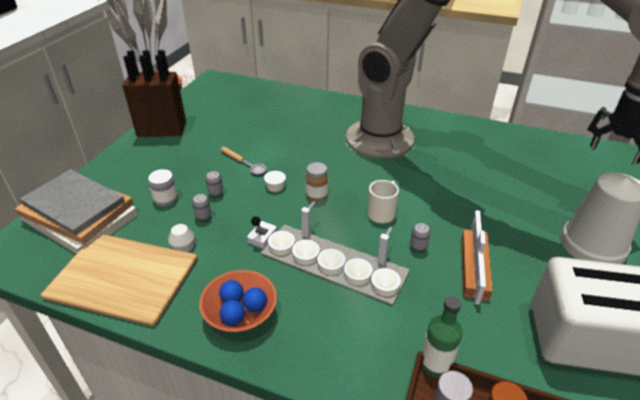

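View pics/top0.png

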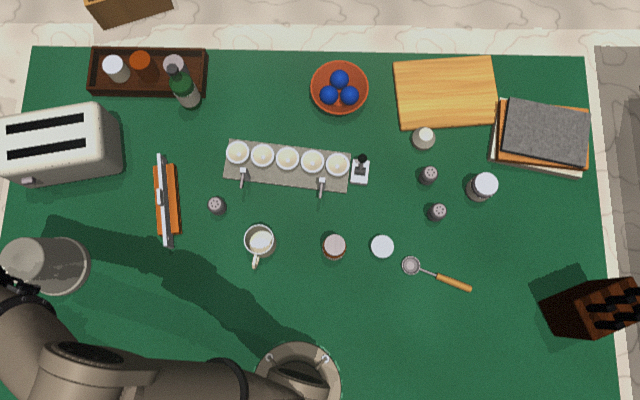

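```bash
python3 - <<'E'
from h import *
for n in('top','scene'):
    d=dict(np.load(f'pics/{n}0.npz')); w=cloud(d); 
    t=w[195:215,300:420] if n=='top' else None
    g=(d['color'][:,:,1].astype(int)-d['color'][:,:,0]>40)&(d['z_map']>0)
    gg=w[g]; A=np.c_[gg[:,:2],np.ones(len(gg))]; m=abs(gg[:,2])<.02
    print(n,'table plane',np.linalg.lstsq(A[m],gg[m,2],rcond=None)[0], gg[m,2].std())
    c=d['color'].astype(int)
    if n=='top':
        for nm,(u,v) in dict(s0=(216,205),s1=(429,174),s2=(438,212),tin=(484,184),timer=(423,138),mug=(258,240),jar=(334,246),ram=(382,246),ball=(361,157),tab=(160,197)).items():
            print(nm,w[v,u].round(3))
        for nm,(u,v,zt) in dict(s0=(216,205,.072),s1=(429,174,.072),s2=(438,212,.072)).items():
            p=w[v-14:v+15,u-14:u+15].reshape(-1,3); q=p[(p[:,2]>.064)&(p[:,2]<.08)]
            print(nm,len(q),q.mean(0).round(4),np.ptp(q,0).round(3), cv2.minEnclosingCircle(q[:,:2].astype(np.float32)))
        # dishes
        reg=np.zeros(c.shape[:2],bool); reg[130:200,215:375]=1
        rim=reg&(abs(w[:,:,2]-.03)<.004)
        p=w[rim]; print(len(p)); 
        np.save('pics/rim.npy',p)
    v=d['color']
    if n=='top': a=v[130:260,140:380]
    else: a=v[190:310,230:500]
    cv2.imwrite(f'pics/{n}0c.png',cv2.resize(a[:,:,::-1],None,fx=2.9,fy=2.9,interpolation=cv2.INTER_CUBIC))
E
```

```text
top table plane [-0.0008041   0.00058403  0.00027479] 0.00294896605770376
s0 [0.468 0.231 0.069]
s1 [ 0.568 -0.348  0.071]
s2 [ 0.463 -0.371  0.065]
tin [ 0.539 -0.493  0.085]
timer [ 0.675 -0.336  0.061]
mug [0.384 0.12  0.004]
jar [ 0.36  -0.09   0.098]
ram [ 0.371 -0.223  0.035]
ball [ 0.606 -0.16   0.089]
tab [0.479 0.374 0.103]
s0 185 [0.4717 0.2338 0.0703] [0.042 0.042 0.015] ((0.4715622067451477, 0.2350275069475174), 0.02264614775776863)
s1 172 [ 0.5727 -0.3507  0.0704] [0.04  0.042 0.014] ((0.5735911130905151, -0.3510071039199829), 0.022614220157265663)
s2 180 [ 0.4681 -0.3716  0.0705] [0.041 0.043 0.015] ((0.4679102301597595, -0.371065616607666), 0.02249795012176037)
1167
scene table plane [-0.00097439 -0.00045308  0.0024461 ] 0.0019811793905528973
```

```bash
sleep 1
```

```text
(no output)
```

View pics/top0c.png

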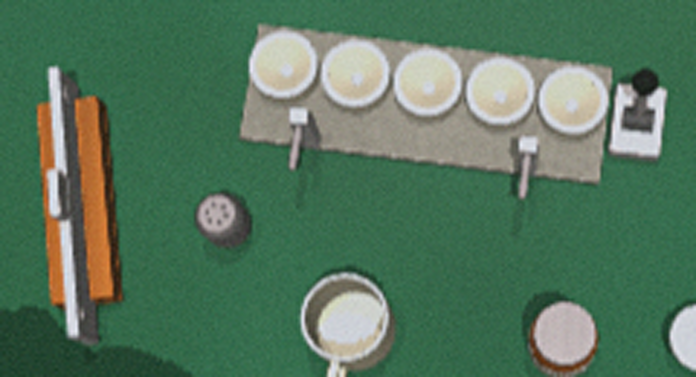

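View pics/scene0c.png

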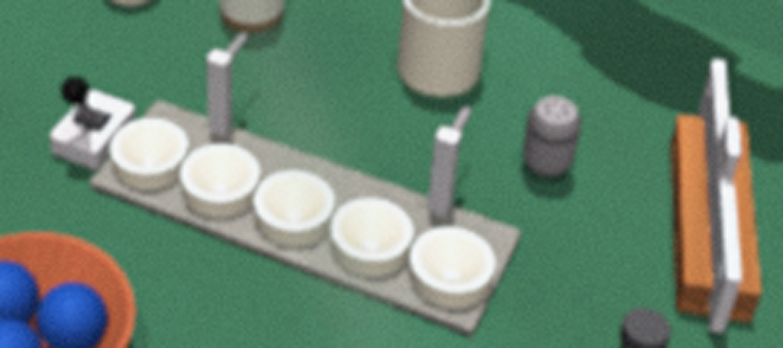

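```bash
cat > stand.py <<'E'
from h import *
from scipy.optimize import least_squares
SY=np.array([144,72,0,-72,-144])/1e3
def fit(d,box):
    w=cloud(d); u0,v0,u1,v1=box
    q=w[v0:v1,u0:u1].reshape(-1,3); p=q[(abs(q[:,2]-.029)<.004)]
    def f(x,p=p):
        c=np.stack([x[0]+.03*np.cos(x[2])-SY*np.sin(x[2]),x[1]+.03*np.sin(x[2])+SY*np.cos(x[2])],1)
        return np.linalg.norm(p[:,None,:2]-c[None],axis=2).min(1)-.0305
    x=[.58,.01,-.1]
    x=least_squares(f,x,loss='soft_l1',f_scale=.003).x
    p2=p[abs(f(x))<.008]; s=least_squares(lambda x:f(x,p2),x,loss='soft_l1',f_scale=.002)
    x=s.x; return x,len(p2),f(x,p2).std()
def tow(x,P):
    P=np.atleast_2d(P); c,s=np.cos(x[2]),np.sin(x[2])
    return np.stack([x[0]+c*P[:,0]-s*P[:,1],x[1]+s*P[:,0]+c*P[:,1],P[:,2]],1)
E
python3 - <<'E'
from stand import *
for n,b in(('top',(210,125,380,205)),('scene',(230,200,430,310))):
    d=dict(np.load(f'pics/{n}0.npz')); w=cloud(d)
    x,k,s=fit(d,b); print(n,x.round(4),np.degrees(x[2]).round(2),k,s)
    P=np.array([[-.0375,.108,.098],[-.0375,-.108,.098],[-.087,.108,.085],[-.087,-.108,.085]])
    print(proj(d,tow(x,P)).round(1).tolist())
    # post tops
    u0,v0,u1,v1=b; 
    q=w[v0:v1,u0:u1].reshape(-1,3); q=q[(q[:,2]>.09)&(q[:,2]<.105)]
    for pt in tow(x,P[:2]):
        m=np.linalg.norm(q[:,:2]-pt[:2],axis=1)<.03; print('post exp',pt.round(4),'got',q[m].mean(0).round(4),m.sum())
    # ball
    q=w[v0:v1,u0:u1].reshape(-1,3); c=d['color'][v0:v1,u0:u1].reshape(-1,3).max(1)
    m=(c<60)&(q[:,2]>.03)&(q[:,1]<-.1)&(q[:,1]>-.25); b=q[m]; print('ball',b.mean(0),b[:,2].max(),m.sum())
    s=least_squares(lambda X:np.linalg.norm(b-X,axis=1)-.013,b.mean(0)-[0,0,.008],loss='soft_l1',f_scale=.002); print('ball c',s.x.round(4), 'exp0/1',[tow(x,[[.02+.06*np.sin(a),-.21,.022+.06*np.cos(a)]]).round(3).tolist() for a in(-.5,.5)])
    # plate
    B=(140,145,190,255) if n=='top' else (455,205,500,310)
    q=w[B[1]:B[3],B[0]:B[2]].reshape(-1,3)
    t=q[(q[:,2]>.092)&(q[:,2]<.11)]; e=q[(q[:,2]>.062)&(q[:,2]<.078)]
    print('tab',t.mean(0).round(4),np.ptp(t,0).round(3),len(t)); print('edge',e.mean(0).round(4),np.ptp(e,0).round(3),len(e), e[:,2].mean())
    for a in(t,e):
        r_=cv2.minAreaRect((a[:,:2]*1000).astype(np.float32)); print(r_)
E
```

```text
top [ 0.588   0.0483 -0.1054] -6.04 959 0.003292200266101578
[[242.6, 169.2], [322.1, 179.1], [240.4, 188.0], [319.7, 198.0]]
post exp [0.5621 0.1596 0.098 ] got [0.5593 0.16   0.0966] 46
post exp [ 0.5393 -0.0552  0.098 ] got [ 0.5371 -0.0541  0.0957] 44
ball [ 0.60486372 -0.16284488  0.08633224] 0.09517167358021499 61
ball c [ 0.6081 -0.1639  0.0781] exp0/1 [[[0.557, -0.16, 0.075]], [[0.614, -0.166, 0.075]]]
tab [0.4832 0.3791 0.101 ] [0.043 0.015 0.016] 74
edge [0.479  0.3782 0.0711] [0.256 0.052 0.016] 381 0.07109582273183222
((482.94012451171875, 379.8583984375), (43.918758392333984, 11.195493698120117), 9.781603813171387)
((483.54888916015625, 379.93511962890625), (259.67510986328125, 13.13875675201416), 9.443769454956055)
scene [ 0.59    0.0481 -0.104 ] -5.96 1201 0.003488535100825427
[[383.9, 236.7], [304.7, 209.9], [390.6, 228.0], [313.5, 202.6]]
post exp [0.5639 0.1594 0.098 ] got [0.5616 0.1603 0.0964] 62
post exp [ 0.5415 -0.0555  0.098 ] got [ 0.5397 -0.0535  0.0969] 52
ball [ 0.6124367  -0.16215346  0.08424602] 0.09532757984378708 59
ball c [ 0.6063 -0.1644  0.0795] exp0/1 [[[0.559, -0.16, 0.075]], [[0.617, -0.166, 0.075]]]
tab [0.4872 0.3792 0.1018] [0.049 0.015 0.015] 78
edge [0.5049 0.3817 0.0723] [0.259 0.051 0.016] 360 0.07225989359449907
((484.4334411621094, 379.4303894042969), (48.857173919677734, 10.23166561126709), 8.173439979553223)
((483.89642333984375, 379.3754577636719), (263.1003112792969, 11.069625854492188), 9.194863319396973)
```

```bash
cat >> stand.py <<'E'
S=np.array([.5875,.0485,-.105])
def plan(P=None,yaw=None,f=None,step=.05):
    "P: TCP target; yaw deg: world angle of tool x (mod 180); prints moves"
    o=r.get_obs(); R=Ro.from_rotvec(o['orientation']).as_matrix(); p=np.array(o['tcp_pos'])
    psi=np.degrees(np.arctan2(R[1,0],R[0,0])); print('t',round(o['clock'],2),'tcp',p.round(4),'psi %.2f'%psi,'tilt',(R[:2,2]*57.3).round(2),'F',np.round(o['contact_force'],1),'w',round(o['grip_width'],4),'q',np.round(o['joints'],2))
    if yaw is not None:
        Rt=np.array([[np.cos(np.radians(yaw)),np.sin(np.radians(yaw)),0],[np.sin(np.radians(yaw)),-np.cos(np.radians(yaw)),0],[0,0,-1]])
        v=np.degrees(Ro.from_matrix(R.T@Rt).as_rotvec()); n=max(1,int(np.ceil(np.linalg.norm(v)/8.5)))
        print(' twist deg',v.round(2),'rows',n,'each',(v/n/120).round(4))
    if P is not None:
        d=R.T@(np.array(P)-p); n=max(1,int(np.ceil(np.linalg.norm(d)/step))); print(' dp tool mm',(d*1e3).round(1),'rows',n,'each',(d/n/.12).round(4))
E
python3 - <<'E'
from stand import *
d=dict(np.load('pics/top0.npz')); w=cloud(d)
print('cone',np.nanmax(w[240:290,30:90,2]), w[265,75])
c=tow(S,[[.09,-.21,0]])[0]; print(c)
plan([c[0],c[1],.36],-6)
d=dict(np.load('pics/scene0.npz')); w=cloud(d); q=w[170:270,555:640].reshape(-1,3); print(np.nanpercentile(q,[1,99],axis=0))
E
```

```text
cone 0.3254570392750258 [0.29719138 0.59056113 0.07421882]
[ 0.65499483 -0.16977608  0.        ]
t 0.1 tcp [0.2464 0.6282 0.4038] psi 68.58 tilt [-0.03 -0.09] F [-0.4  0.3 -0.4] w 0.0852 q [-1.31  0.48  0.02  1.56 -0.01  1.11 -0.08]
 twist deg [6.000e-02 7.000e-02 7.458e+01] rows 9 each [0.0001 0.0001 0.0691]
 dp tool mm [-593.6  671.8   44.8] rows 18 each [-0.2748  0.311   0.0208]
[[-0.0843628   0.5323877  -0.00137436]
 [ 0.59445815  0.78304008  0.21534937]]
```

apply_moves --dp '[[0,0,-0.3],[0,0,-0.2],[0,0,0],[0,0,0],[0,0,0],[0,0,0],[0,0,0],[0,0,0],[0,0,0],[0,0,0],[0,0,0],[0,0,0]]' --twist '[[0,0,0],[0,0,0],[0,0,0.069],[0,0,0.069],[0,0,0.069],[0,0,0.069],[0,0,0.069],[0,0,0.069],[0,0,0.069],[0,0,0.069],[0,0,0.069],[0,0,0]]' --jaw '[255,255,255,255,255,255,255,255,255,255,255,255]'

```text
clock: 1.3
tcp_pos: [0.2456, 0.6267, 0.459]
orientation: [3.118, -0.236, -0.006]
contact_force: [0.5, 0.3, 0.1]
grip_width: 0.0004
```

```bash
python3 -c "
from stand import *
plan([.655,-.17,.36],-6)"
```

```text
t 1.3 tcp [0.2456 0.6267 0.459 ] psi -8.67 tilt [-0.27 -0.83] F [0.5 0.3 0.1] w 0.0004 q [-1.5   0.45  0.3   1.51 -0.14  1.22 -1.33]
 twist deg [ 0.86  0.17 -2.66] rows 1 each [ 0.0072  0.0014 -0.0222]
 dp tool mm [525.  724.4 108.6] rows 19 each [0.2303 0.3177 0.0476]
```

apply_moves --dp '[[0.23,0.317,0],[0.23,0.317,0],[0.23,0.317,0],[0.23,0.317,0],[0.23,0.317,0],[0.23,0.317,0],[0.23,0.317,0.05],[0.23,0.317,0.05],[0.23,0.317,0.05],[0.23,0.317,0.05],[0.23,0.317,0.05],[0.23,0.317,0.05],[0.23,0.317,0.05],[0.23,0.317,0.05],[0.23,0.317,0.05],[0.23,0.317,0.05],[0.23,0.317,0.05],[0.23,0.317,0.05]]' --twist '[[0.007,0.001,-0.022],[0,0,0],[0,0,0],[0,0,0],[0,0,0],[0,0,0],[0,0,0],[0,0,0],[0,0,0],[0,0,0],[0,0,0],[0,0,0],[0,0,0],[0,0,0],[0,0,0],[0,0,0],[0,0,0],[0,0,0]]' --jaw '[255,255,255,255,255,255,255,255,255,255,255,255,255,255,255,255,255,255]'

```text
clock: 3.1
tcp_pos: [0.71, -0.1057, 0.3798]
orientation: [-3.137, 0.002, 0.005]
contact_force: [1.6, 0.3, 0.3]
grip_width: -0.0
```

```bash
python3 -c "
from stand import *
plan([.655,-.17,.30],-6)"
```

```text
t 3.1 tcp [ 0.71   -0.1057  0.3798] psi -0.08 tilt [-0.17  0.25] F [1.6 0.3 0.3] w -0.0 q [-0.28  0.62  0.53  1.49 -0.33  1.13  0.32]
 twist deg [-0.24  0.18  5.92] rows 1 each [-0.002   0.0015  0.0493]
 dp tool mm [-54.6  64.7  79.7] rows 3 each [-0.1518  0.1798  0.2214]
```

apply_moves --dp '[[-0.15,0.18,0.2],[-0.15,0.18,0.2],[-0.15,0.18,0.2],[0,0,0]]' --twist '[[-0.001,0.001,0.049],[0,0,0],[0,0,0],[0,0,0]]' --jaw '[255,255,255,255]'

```text
clock: 3.5
tcp_pos: [0.6516, -0.1776, 0.3027]
orientation: [3.134, -0.156, -0.002]
contact_force: [-0.7, -0.3, -0.2]
grip_width: -0.0002
```

```bash
python3 -c "
from stand import *
plan([.655,-.17,.24],-6)
d=snap('scene','s1.png'); cv2.imwrite('pics/s1c.png',cv2.resize(d['color'][130:310,150:450,::-1],None,fx=2.6,fy=2.6))"
```

```text
t 3.5 tcp [ 0.6516 -0.1776  0.3027] psi -5.71 tilt [-0.08 -0.23] F [-0.7 -0.3 -0.2] w -0.0002 q [-0.19  0.63  0.53  1.67 -0.37  0.94  0.38]
 twist deg [0.24 0.06 0.29] rows 1 each [0.002  0.0005 0.0024]
 dp tool mm [ 2.7 -8.2 62.7] rows 2 each [ 0.0112 -0.034   0.2612]
```

View pics/s1c.png

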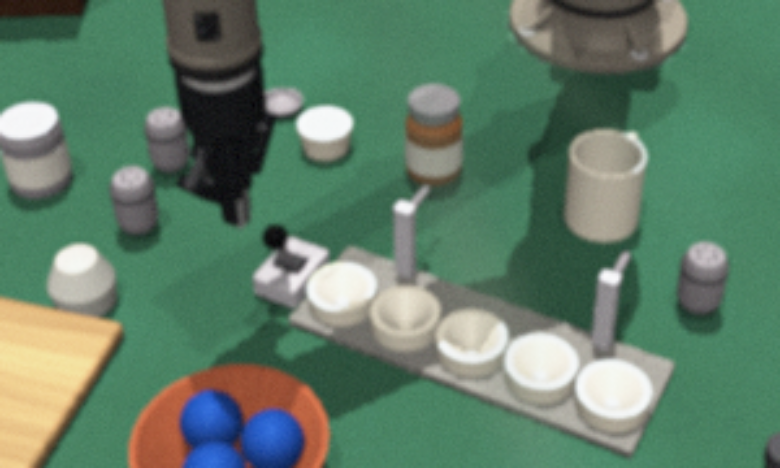

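apply_moves --dp '[[0.015,-0.04,0.26],[0.01,-0.034,0.26],[0,0,0]]' --twist '[[0.002,0,0.002],[0,0,0],[0,0,0]]' --jaw '[255,255,255]'

```text
clock: 3.85
tcp_pos: [0.6613, -0.1647, 0.2434]
orientation: [-3.135, 0.143, -0.014]
contact_force: [0.1, 1.1, -0.5]
grip_width: 0.0003
```

```bash
python3 -c "
from stand import *
plan([.575,-.162,.24],-6)"
```

```text
t 3.85 tcp [ 0.6613 -0.1647  0.2434] psi -5.22 tilt [0.53 0.18] F [ 0.1  1.1 -0.5] w 0.0003 q [-0.17  0.71  0.48  1.69 -0.42  0.84  0.4 ]
 twist deg [-0.23 -0.51  0.78] rows 1 each [-0.0019 -0.0042  0.0065]
 dp tool mm [-86.2   5.2   2.6] rows 2 each [-0.3593  0.0216  0.0108]
```

apply_moves --dp '[[-0.1,0.005,0.01],[-0.1,0.005,0.01],[-0.1,0.005,0],[-0.1,0.005,0],[-0.06,0.005,0],[-0.06,0,0]]' --twist '[[-0.002,-0.004,0.006],[0,0,0],[0,0,0],[0,0,0],[0,0,0],[0,0,0]]' --jaw '[255,255,255,255,255,255]'

```text
clock: 4.45
tcp_pos: [0.5995, -0.1604, 0.2505]
orientation: [3.137, -0.152, 0.027]
contact_force: [0.9, 0.3, -0.6]
grip_width: -0.0001
```

apply_moves --dp '[[-0.04,0,0],[-0.04,0,0]]' --twist '[[0,0,0],[0,0,0]]' --jaw '[255,255]'

```text
clock: 4.65
tcp_pos: [0.5891, -0.1596, 0.2516]
orientation: [3.137, -0.152, 0.03]
contact_force: [0.6, -0.3, -0.3]
grip_width: 0.0001
```

```bash
python3 -c "
from stand import *
plan([.575,-.162,.24],-6)"
```

```text
t 4.65 tcp [ 0.5891 -0.1596  0.2516] psi -5.55 tilt [ 1.09 -0.12] F [ 0.6 -0.3 -0.3] w 0.0001 q [-0.2   0.6   0.5   1.87 -0.4   0.76  0.42]
 twist deg [ 0.   -1.1   0.45] rows 1 each [ 0.     -0.0092  0.0038]
 dp tool mm [-14.    3.7  11.3] rows 1 each [-0.1165  0.031   0.0941]
```

apply_moves --dp '[[-0.02,0,0.06],[-0.03,0,0.03],[-0.03,0,0]]' --twist '[[0,-0.009,0.003],[0,0,0],[0,0,0]]' --jaw '[255,255,255]'

```text
clock: 4.95
tcp_pos: [0.5821, -0.1588, 0.2416]
orientation: [3.136, -0.162, 0.013]
contact_force: [12.7, -1.6, -2.6]
grip_width: -0.0
```

```bash
python3 -c "
from stand import *
plan([.575,-.162,.24],-6)
d=snap('scene','s2.png'); cv2.imwrite('pics/s2c.png',cv2.resize(d['color'][150:290,200:350,::-1],None,fx=4,fy=4))"
```

```text
t 4.95 tcp [ 0.5821 -0.1588  0.2416] psi -5.90 tilt [ 0.47 -0.13] F [12.7 -1.6 -2.6] w -0.0 q [-0.2   0.61  0.49  1.89 -0.41  0.74  0.42]
 twist deg [ 0.08 -0.48  0.1 ] rows 1 each [ 0.0006 -0.004   0.0008]
 dp tool mm [-6.8  3.9  1.6] rows 1 each [-0.0565  0.0327  0.013 ]
```

View pics/s2c.png

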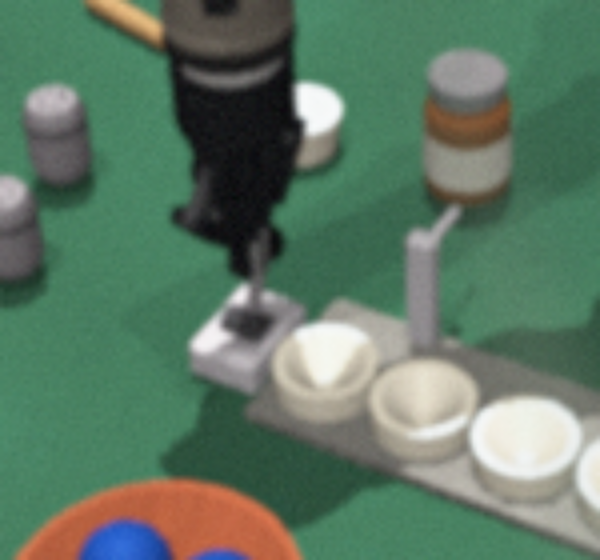

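apply_moves --dp '[[0.1,0,0],[0.1,0,-0.3],[0,0,-0.4],[0,0,-0.2],[0,0,0]]' --twist '[[0,0,0],[0,0,0],[0,0,0],[0,0,0],[0,0,0]]' --jaw '[255,255,255,60,60]'

```text
clock: 5.5
tcp_pos: [0.6052, -0.1605, 0.3483]
orientation: [3.135, -0.161, -0.002]
contact_force: [0.1, 0.9, -0.3]
grip_width: 0.0285
```

```bash
python3 -c "
from stand import *
plan([.573,-.351,.33],-6)
d=snap('scene','s3.png'); cv2.imwrite('pics/s3c.png',cv2.resize(d['color'][150:290,160:310,::-1],None,fx=4,fy=4))
d=snap('top','t3.png'); w=cloud(d)
d0=dict(np.load('pics/top0.npz')); w0=cloud(d0)
for (u,v) in ((216,205),(429,174),(438,212)):
    for W in (w0,w):
        p=W[v-14:v+15,u-14:u+15].reshape(-1,3); q=p[(p[:,2]>.064)&(p[:,2]<.08)]; print(len(q),q.mean(0).round(4) if len(q) else '')
"
```

```text
t 5.5 tcp [ 0.6052 -0.1605  0.3483] psi -5.87 tilt [-0.1  -0.15] F [ 0.1  0.9 -0.3] w 0.0285 q [-0.26  0.51  0.57  1.76 -0.32  0.97  0.34]
 twist deg [0.16 0.08 0.13] rows 1 each [0.0014 0.0007 0.0011]
 dp tool mm [-12.5 192.7  18.9] rows 4 each [-0.0261  0.4016  0.0394]
185 [0.4717 0.2338 0.0703]
175 [0.472  0.2344 0.0708]
172 [ 0.5727 -0.3507  0.0704]
172 [ 0.572  -0.3499  0.0708]
180 [ 0.4681 -0.3716  0.0705]
183 [ 0.468  -0.3713  0.0703]
```

View pics/s3c.png

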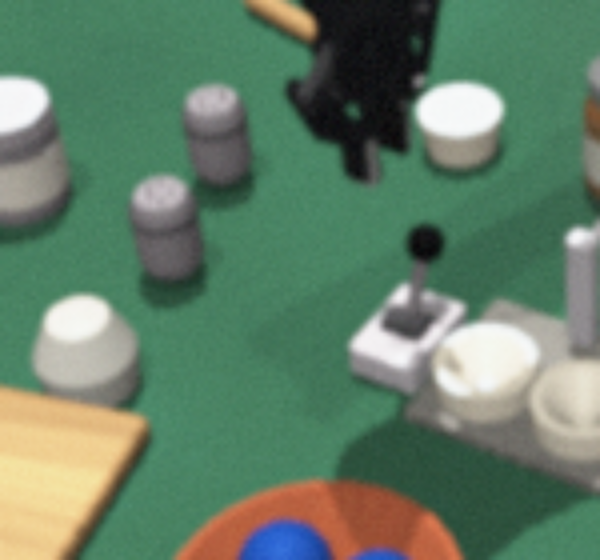

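apply_moves --dp '[[-0.026,0.4,0.04],[-0.026,0.4,0.04],[-0.026,0.4,0.04],[-0.026,0.4,0.04],[0,0,0],[0,0,0]]' --twist '[[0.001,0,0.001],[0,0,0],[0,0,0],[0,0,0],[0,0,0],[0,0,0]]' --jaw '[60,60,60,60,60,60]'

```text
clock: 6.2
tcp_pos: [0.5691, -0.3508, 0.3108]
orientation: [-3.129, 0.153, 0.04]
contact_force: [0.3, 0.7, -0.5]
grip_width: 0.0658
```

```bash
cat >> stand.py <<'E'
def ball(d,pos):
    w=cloud(d); q=w.reshape(-1,3); c=d['color'].reshape(-1,3).max(1)
    m=(c<75)&(np.linalg.norm(np.nan_to_num(q)-pos,axis=1)<.03)&(q[:,2]>.06); b=q[m]
    if len(b)<10: return None
    s=least_squares(lambda X:np.linalg.norm(b-X,axis=1)-.013,b.mean(0)-[0,0,.008],loss='soft_l1',f_scale=.002).x
    dx=(s[:2]-S[:2])@[np.cos(S[2]),np.sin(S[2])]-.02; return s.round(4),'lean',np.arctan2(dx,s[2]-.022).round(3),len(b)
E
python3 -c "
from stand import *
plan([.573,-.351,.198],-6)
for f in('s3','t3'): print(ball(dict(np.load('pics/%s.npz'%f)),[.558,-.160,.075]))
for f in('scene0','top0'): print(ball(dict(np.load('pics/%s.npz'%f)),[.609,-.164,.075]))
"
```

```text
t 6.2 tcp [ 0.5691 -0.3508  0.3108] psi -5.60 tilt [-1.44  0.55] F [ 0.3  0.7 -0.5] w 0.0658 q [ 0.08  0.62  0.55  1.67 -0.37  0.98  0.67]
 twist deg [-0.4   1.49  0.4 ] rows 1 each [-0.0033  0.0124  0.0033]
 dp tool mm [  6.9   0.6 112.7] rows 3 each [0.0191 0.0017 0.3129]
(array([ 0.556 , -0.1592,  0.0771]), 'lean', np.float64(-0.493), 68)
(array([ 0.5588, -0.1583,  0.0753]), 'lean', np.float64(-0.467), 37)
(array([ 0.606 , -0.1644,  0.0801]), 'lean', np.float64(0.343), 68)
(array([ 0.608 , -0.1639,  0.078 ]), 'lean', np.float64(0.384), 65)
```

apply_moves --dp '[[0.03,0,0.2],[0,0,0.2],[0,0,0]]' --twist '[[-0.003,0.012,0.003],[0,0,0],[0,0,0]]' --jaw '[60,60,60]'

```text
clock: 6.5
tcp_pos: [0.5711, -0.3487, 0.2575]
orientation: [-3.134, 0.163, 0.008]
contact_force: [-0.6, 0.5, -0.6]
grip_width: 0.0656
```

```bash
python3 -c "
from stand import *
plan([.573,-.351,.198],-6)"
```

```text
t 6.5 tcp [ 0.5711 -0.3487  0.2575] psi -5.95 tilt [-0.3   0.21] F [-0.6  0.5 -0.6] w 0.0656 q [ 0.1   0.68  0.51  1.71 -0.42  0.87  0.69]
 twist deg [-0.17  0.32  0.05] rows 1 each [-0.0014  0.0027  0.0004]
 dp tool mm [ 2.4  2.3 59.5] rows 2 each [0.0101 0.0096 0.248 ]
```

apply_moves --dp '[[0.015,0.01,0.22],[0.01,0.01,0.22],[0,0,0.03],[0,0,0],[0,0,0],[0,0,0],[0,0,0],[0,0,0]]' --twist '[[-0.001,0.003,0],[0,0,0],[0,0,0],[0,0,0],[0,0,0],[0,0,0],[0,0,0],[0,0,0]]' --jaw '[60,60,60,60,255,255,255,255]' --grip_force 40

```text
clock: 7.3
tcp_pos: [0.5769, -0.3471, 0.2045]
orientation: [-3.136, 0.153, -0.006]
contact_force: [1.0, -0.6, -0.9]
grip_width: 0.0446
```

```bash
python3 -c "
from stand import *
c=tow(S,[[.03,-.072,.34]])[0]; print(c)
plan(c,-6)
d=snap('scene','s4.png'); cv2.imwrite('pics/s4c.png',cv2.resize(d['color'][130:290,140:310,::-1],None,fx=3.5,fy=3.5))"
```

```text
[ 0.60978866 -0.02624768  0.34      ]
t 7.3 tcp [ 0.5769 -0.3471  0.2045] psi -5.59 tilt [0.21 0.1 ] F [ 1.  -0.6 -0.9] w 0.0446 q [ 0.13  0.75  0.47  1.72 -0.46  0.78  0.72]
 twist deg [-0.12 -0.2   0.41] rows 1 each [-0.001  -0.0017  0.0035]
 dp tool mm [   2.  -322.8 -134.8] rows 7 each [ 0.0024 -0.3843 -0.1605]
```

View pics/s4c.png

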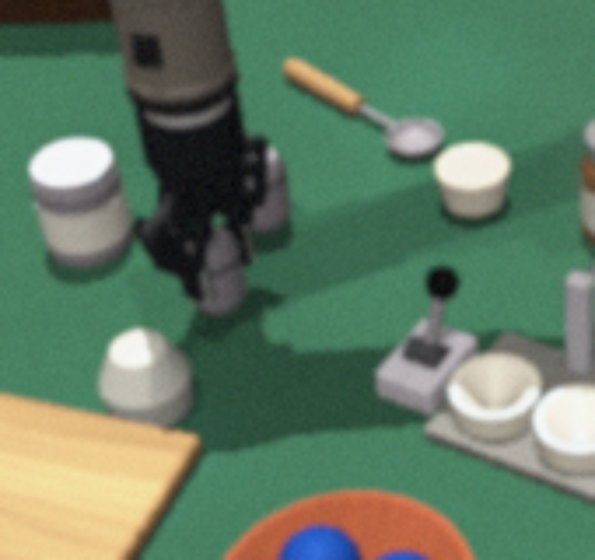

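apply_moves --dp '[[0,0,-0.2],[0,0,-0.3],[0,0,-0.4],[0,0,-0.2],[0,-0.38,0],[0,-0.38,0],[0,-0.38,0],[0,-0.38,0],[0,-0.38,0],[0,-0.38,0],[0,-0.38,0],[0,0,0],[0,0,0]]' --twist '[[0,0,0],[0,0,0],[0,0,0],[0,0,0],[0,0,0.003],[0,0,0],[0,0,0],[0,0,0],[0,0,0],[0,0,0],[0,0,0],[0,0,0],[0,0,0]]' --jaw '[255,255,255,255,255,255,255,255,255,255,255,255,255]'

```text
clock: 8.65
tcp_pos: [0.6098, -0.0209, 0.3449]
orientation: [-3.135, 0.173, -0.013]
contact_force: [0.3, -1.0, -0.9]
grip_width: 0.0443
```

```bash
python3 -c "
from stand import *
c=tow(S,[[.03,-.072,.26]])[0]; c[1]+=.0035
plan(c,-6)"
```

```text
t 8.65 tcp [ 0.6098 -0.0209  0.3449] psi -6.34 tilt [0.47 0.06] F [ 0.3 -1.  -0.9] w 0.0443 q [-0.49  0.48  0.57  1.81 -0.32  0.94  0.1 ]
 twist deg [-0.11 -0.46 -0.33] rows 1 each [-0.0009 -0.0038 -0.0028]
 dp tool mm [-0.5  2.  84.9] rows 2 each [-0.0021  0.0082  0.3538]
```

apply_moves --dp '[[0,0.01,0.3],[0,0.01,0.3],[0,0,0.1],[0,0,0]]' --twist '[[-0.001,-0.004,-0.003],[0,0,0],[0,0,0],[0,0,0]]' --jaw '[255,255,255,255]'

```text
clock: 9.05
tcp_pos: [0.6108, -0.0263, 0.261]
orientation: [-3.137, 0.168, -0.007]
contact_force: [0.2, 0.1, -1.4]
grip_width: 0.0447
```

```bash
python3 -c "
from stand import *
c=tow(S,[[.03,-.072,.2185]])[0]; c[1]+=.0035
plan(c,-6)
d=snap('scene','s5.png'); cv2.imwrite('pics/s5c.png',cv2.resize(d['color'][170:310,230:430,::-1],None,fx=3.5,fy=3.5))"
```

```text
t 9.05 tcp [ 0.6108 -0.0263  0.261 ] psi -6.14 tilt [ 0.24 -0.01] F [ 0.2  0.1 -1.4] w 0.0447 q [-0.43  0.59  0.51  1.86 -0.39  0.79  0.17]
 twist deg [-0.02 -0.24 -0.14] rows 1 each [-0.0002 -0.002  -0.0011]
 dp tool mm [-1.6 -3.4 42.5] rows 1 each [-0.0131 -0.0285  0.3543]
```

View pics/s5c.png

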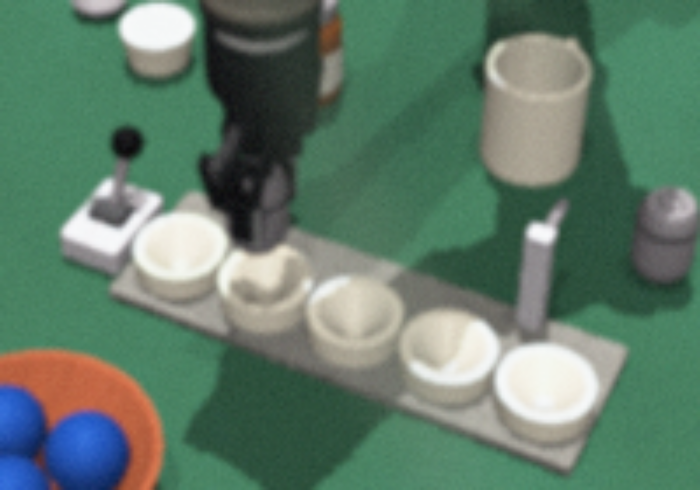

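apply_moves --dp '[[-0.01,-0.03,0.12],[0,0,0.12],[0,0,0.08],[0,0,0.03],[0,0,0]]' --twist '[[0,-0.002,-0.001],[0,0,0],[0,0,0],[0,0,0],[0,0,0]]' --jaw '[255,255,255,255,255]'

```text
clock: 9.6
tcp_pos: [0.612, -0.0236, 0.2202]
orientation: [-3.136, 0.167, -0.01]
contact_force: [-0.1, 0.5, -0.9]
grip_width: 0.0447
```

```bash
python3 -c "
from stand import *
c=tow(S,[[.03,-.072,.2175]])[0]; c[1]+=.0035
plan(c,-6)"
```

```text
t 9.6 tcp [ 0.612  -0.0236  0.2202] psi -6.10 tilt [0.39 0.05] F [-0.1  0.5 -0.9] w 0.0447 q [-0.4   0.65  0.47  1.87 -0.43  0.72  0.2 ]
 twist deg [-0.09 -0.38 -0.1 ] rows 1 each [-0.0007 -0.0032 -0.0008]
 dp tool mm [-2.3 -0.6  2.7] rows 1 each [-0.0194 -0.0047  0.0225]
```

apply_moves --dp '[[-0.02,0,0.02],[0,0,0],[0,0,0],[0,0,0],[0,0,0],[0,0,0],[0,0,-0.2],[0,0,-0.4],[0,0,-0.4],[0,0,-0.2],[0,0,0]]' --twist '[[0,-0.003,0],[0,0,0],[0,0,0],[0,0,0],[0,0,0],[0,0,0],[0,0,0],[0,0,0],[0,0,0],[0,0,0],[0,0,0]]' --jaw '[255,255,80,80,80,80,80,80,80,60,60]'

```text
clock: 10.7
tcp_pos: [0.6095, -0.024, 0.3677]
orientation: [-3.136, 0.168, 0.0]
contact_force: [0.7, -0.3, 0.1]
grip_width: 0.0653
```

```bash
python3 -c "
from stand import *
plan([.468,-.371,.34],-6)
d=snap('scene','s6.png'); cv2.imwrite('pics/s6c.png',cv2.resize(d['color'][130:310,150:430,::-1],None,fx=2.8,fy=2.8))"
```

```text
t 10.7 tcp [ 0.6095 -0.024   0.3677] psi -6.14 tilt [-0.01  0.07] F [ 0.7 -0.3  0.1] w 0.0653 q [-0.5   0.46  0.59  1.78 -0.3   0.99  0.1 ]
 twist deg [-0.06  0.02 -0.14] rows 1 each [-0.0005  0.0002 -0.0011]
 dp tool mm [-103.6  360.2   27.3] rows 8 each [-0.1079  0.3752  0.0284]
```

View pics/s6c.png

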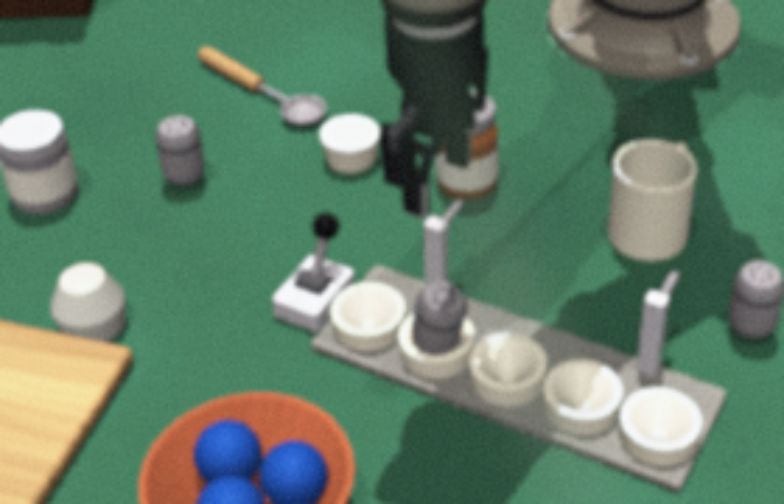

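apply_moves --dp '[[-0.108,0.375,0.02],[-0.108,0.375,0.02],[-0.108,0.375,0.02],[-0.108,0.375,0.02],[-0.108,0.375,0.02],[-0.108,0.375,0.02],[-0.108,0.375,0.02],[-0.108,0.375,0.02],[0,0,0],[0,0,0]]' --twist '[[0,0,0],[0,0,0],[0,0,0],[0,0,0],[0,0,0],[0,0,0],[0,0,0],[0,0,0],[0,0,0],[0,0,0]]' --jaw '[60,60,60,60,60,60,60,60,60,60]'

```text
clock: 11.75
tcp_pos: [0.4602, -0.3781, 0.3305]
orientation: [-3.13, 0.157, 0.035]
contact_force: [0.3, 1.3, 0.2]
grip_width: 0.0652
```

```bash
python3 -c "
from stand import *
plan([.468,-.371,.25],-6)
d=snap('top','t7.png'); cv2.imwrite('pics/t7c.png',d['color'][100:300,150:550,::-1])
d=snap('scene','s7.png'); w=cloud(d)
p=w[165:205,200:230].reshape(-1,3); q=p[(p[:,2]>.064)&(p[:,2]<.08)]; print(q.mean(0),len(q))
"
```

```text
t 11.75 tcp [ 0.4602 -0.3781  0.3305] psi -5.75 tilt [-1.26  0.47] F [0.3 1.3 0.2] w 0.0652 q [ 0.12  0.49  0.62  1.84 -0.34  0.93  0.79]
 twist deg [-0.33  1.3   0.24] rows 1 each [-0.0028  0.0108  0.002 ]
 dp tool mm [ 8.8 -7.4 80.3] rows 2 each [ 0.0368 -0.0309  0.3348]
[ 0.47305425 -0.36954907  0.07146197] 135
```

View pics/t7c.png

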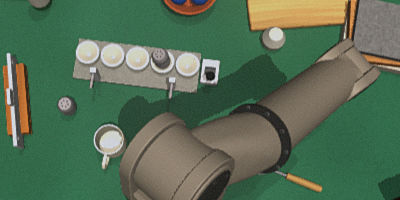

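View pics/s7.png

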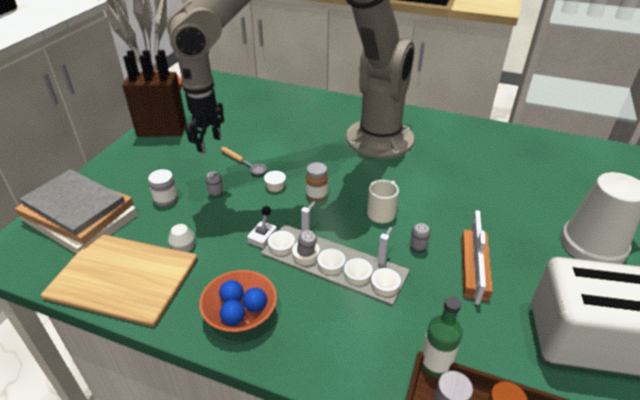

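apply_moves --dp '[[0.04,-0.03,0.25],[0.03,-0.03,0.25],[0,0,0.1],[0,0,0]]' --twist '[[-0.003,0.011,0.002],[0,0,0],[0,0,0],[0,0,0]]' --jaw '[60,60,60,60]'

```text
clock: 12.25
tcp_pos: [0.4734, -0.3653, 0.2565]
orientation: [-3.137, 0.147, -0.005]
contact_force: [0.1, 0.5, -0.2]
grip_width: 0.0653
```

```bash
python3 -c "
from stand import *
plan([.469,-.371,.203],-6)"
```

```text
t 12.25 tcp [ 0.4734 -0.3653  0.2565] psi -5.37 tilt [0.18 0.05] F [ 0.1  0.5 -0.2] w 0.0653 q [ 0.15  0.59  0.55  1.89 -0.43  0.78  0.84]
 twist deg [-0.07 -0.18  0.63] rows 1 each [-0.0006 -0.0015  0.0053]
 dp tool mm [-4.   6.2 53.5] rows 2 each [-0.0165  0.0257  0.2228]
```

apply_moves --dp '[[-0.022,0.03,0.2],[-0.02,0.03,0.2],[-0.01,0,0.03],[0,0,0]]' --twist '[[0,-0.001,0.005],[0,0,0],[0,0,0],[0,0,0]]' --jaw '[60,60,60,60]'

```text
clock: 12.65
tcp_pos: [0.4697, -0.3707, 0.2076]
orientation: [3.137, -0.156, 0.009]
contact_force: [1.0, -0.1, 0.6]
grip_width: 0.0655
```

```bash
python3 -c "
from stand import *
plan([.469,-.371,.203],-6)"
```

```text
t 12.65 tcp [ 0.4697 -0.3707  0.2076] psi -5.69 tilt [ 0.33 -0.03] F [ 1.  -0.1  0.6] w 0.0655 q [ 0.2   0.66  0.5   1.91 -0.48  0.69  0.89]
 twist deg [-0.   -0.33  0.31] rows 1 each [-0.     -0.0027  0.0026]
 dp tool mm [-0.7  0.4  4.6] rows 1 each [-0.0058  0.003   0.038 ]
```

apply_moves --dp '[[0,0,0.03],[0,0,0],[0,0,0],[0,0,0],[0,0,0],[0,0,0]]' --twist '[[0,-0.003,0.003],[0,0,0],[0,0,0],[0,0,0],[0,0,0],[0,0,0]]' --jaw '[60,255,255,255,255,255]'

```text
clock: 13.25
tcp_pos: [0.4714, -0.3709, 0.2081]
orientation: [3.135, -0.165, 0.007]
contact_force: [0.4, 0.4, -2.1]
grip_width: 0.0448
```

```bash
python3 -c "
from stand import *
c=tow(S,[[.03,0,.35]])[0]; print(c)
plan(c,-6)"
```

```text
[0.61733478 0.04535578 0.35      ]
t 13.25 tcp [ 0.4714 -0.3709  0.2081] psi -6.01 tilt [ 0.23 -0.12] F [ 0.4  0.4 -2.1] w 0.0448 q [ 0.2   0.66  0.5   1.91 -0.48  0.69  0.88]
 twist deg [ 0.1  -0.25 -0.01] rows 1 each [ 0.0008 -0.002  -0.0001]
 dp tool mm [ 102.1 -429.  -142.1] rows 10 each [ 0.0851 -0.3575 -0.1185]
```

apply_moves --dp '[[0,0,-0.2],[0,0,-0.35],[0,0,-0.4],[0,0,-0.25],[0.085,-0.357,0],[0.085,-0.357,0],[0.085,-0.357,0],[0.085,-0.357,0],[0.085,-0.357,0],[0.085,-0.357,0],[0.085,-0.357,0],[0.085,-0.357,0],[0.085,-0.357,0],[0.085,-0.357,0],[0,0,0],[0,0,0]]' --twist '[[0,0,0],[0,0,0],[0,0,0],[0,0,0],[0,0,0],[0,0,0],[0,0,0],[0,0,0],[0,0,0],[0,0,0],[0,0,0],[0,0,0],[0,0,0],[0,0,0],[0,0,0],[0,0,0]]' --jaw '[255,255,255,255,255,255,255,255,255,255,255,255,255,255,255,255]'

```text
clock: 14.85
tcp_pos: [0.622, 0.0595, 0.3565]
orientation: [3.136, -0.174, 0.006]
contact_force: [0.9, -0.6, -2.1]
grip_width: 0.0444
```

```bash
python3 -c "
from stand import *
c=tow(S,[[.03,0,.26]])[0]
plan(c,-6)"
```

```text
t 14.85 tcp [0.622  0.0595 0.3565] psi -6.36 tilt [ 0.21 -0.06] F [ 0.9 -0.6 -2.1] w 0.0444 q [-0.62  0.49  0.58  1.76 -0.31  0.98 -0.03]
 twist deg [ 0.04 -0.21 -0.36] rows 1 each [ 0.0003 -0.0018 -0.003 ]
 dp tool mm [-3.4 14.5 96.5] rows 2 each [-0.0141  0.0605  0.4022]
```

apply_moves --dp '[[-0.014,0.06,0.3],[-0.014,0.06,0.3],[0,0,0.2],[0,0,0]]' --twist '[[0,-0.002,-0.003],[0,0,0],[0,0,0],[0,0,0]]' --jaw '[255,255,255,255]'

```text
clock: 15.25
tcp_pos: [0.6169, 0.0426, 0.259]
orientation: [3.137, -0.167, 0.003]
contact_force: [-0.8, 0.5, -1.3]
grip_width: 0.0446
```

```bash
python3 -c "
from stand import *
c=tow(S,[[.03,0,.222]])[0]
plan(c,-6)"
```

```text
t 15.25 tcp [0.6169 0.0426 0.259 ] psi -6.10 tilt [ 0.12 -0.01] F [-0.8  0.5 -1.3] w 0.0446 q [-0.54  0.6   0.51  1.84 -0.39  0.8   0.07]
 twist deg [-0.   -0.12 -0.1 ] rows 1 each [-0.     -0.001  -0.0009]
 dp tool mm [ 0.  -2.7 37. ] rows 1 each [ 2.000e-04 -2.280e-02  3.085e-01]
```

apply_moves --dp '[[0,-0.02,0.12],[0,0,0.12],[0,0,0.05],[0,0,0.02],[0,0,0]]' --twist '[[0,-0.001,-0.001],[0,0,0],[0,0,0],[0,0,0],[0,0,0]]' --jaw '[255,255,255,255,255]'

```text
clock: 15.75
tcp_pos: [0.6193, 0.0443, 0.2233]
orientation: [-3.135, 0.167, -0.009]
contact_force: [0.3, -0.4, -1.7]
grip_width: 0.0445
```

```bash
python3 -c "
from stand import *
c=tow(S,[[.03,0,.2215]])[0]
plan(c,-6)"
```

```text
t 15.75 tcp [0.6193 0.0443 0.2233] psi -6.08 tilt [0.35 0.13] F [ 0.3 -0.4 -1.7] w 0.0445 q [-0.51  0.65  0.47  1.85 -0.43  0.73  0.09]
 twist deg [-0.16 -0.34 -0.08] rows 1 each [-0.0014 -0.0028 -0.0007]
 dp tool mm [-2.1 -0.8  1.8] rows 1 each [-0.0171 -0.0069  0.0148]
```

apply_moves --dp '[[-0.017,-0.007,0.015],[0,0,0],[0,0,0],[0,0,0],[0,0,0],[0,0,0],[0,0,-0.2],[0,0,-0.4],[0,0,-0.4],[0,0,-0.2],[0,0,0]]' --twist '[[-0.001,-0.002,0],[0,0,0],[0,0,0],[0,0,0],[0,0,0],[0,0,0],[0,0,0],[0,0,0],[0,0,0],[0,0,0],[0,0,0]]' --jaw '[255,255,80,80,80,80,80,80,80,60,60]'

```text
clock: 16.85
tcp_pos: [0.6169, 0.0444, 0.371]
orientation: [3.136, -0.169, 0.001]
contact_force: [0.4, -0.4, 0.3]
grip_width: 0.0649
```

```bash
cat >> stand.py <<'E'
def shak(d,pos,zt=.072,rad=.045):
    w=cloud(d).reshape(-1,3); q=w[(abs(w[:,2]-zt)<.009)&(np.linalg.norm(np.nan_to_num(w[:,:2])-pos[:2],axis=1)<rad)]
    return (q.mean(0).round(4),len(q),q[:,2].max().round(4)) if len(q) else None
E
python3 -c "
from stand import *
plan([.4715,.2343,.34],-6)
d=snap('scene','s8.png'); print(shak(d,[.472,.234]))
for k,y in ((3,-.072),(2,0)):
    c=tow(S,[[.03,y,0]])[0]; print(c, shak(d,c,.085,.03))
cv2.imwrite('pics/s8c.png',cv2.resize(d['color'][130:310,150:430,::-1],None,fx=2.8,fy=2.8))"
```

```text
t 16.85 tcp [0.6169 0.0444 0.371 ] psi -6.15 tilt [ 0.05 -0.07] F [ 0.4 -0.4  0.3] w 0.0649 q [-0.61  0.47  0.59  1.76 -0.3   1.   -0.01]
 twist deg [ 0.06 -0.05 -0.15] rows 1 each [ 0.0005 -0.0005 -0.0013]
 dp tool mm [-165.  -173.2   30.6] rows 5 each [-0.275  -0.2887  0.0511]
(array([0.4783, 0.2351, 0.0708]), 196, np.float64(0.0779))
[ 0.60978866 -0.02624768  0.        ] (array([ 0.6178, -0.0183,  0.0838]), 191, np.float64(0.0917))
[0.61733478 0.04535578 0.        ] (array([0.6254, 0.0504, 0.0839]), 204, np.float64(0.0912))
```

View pics/s8c.png

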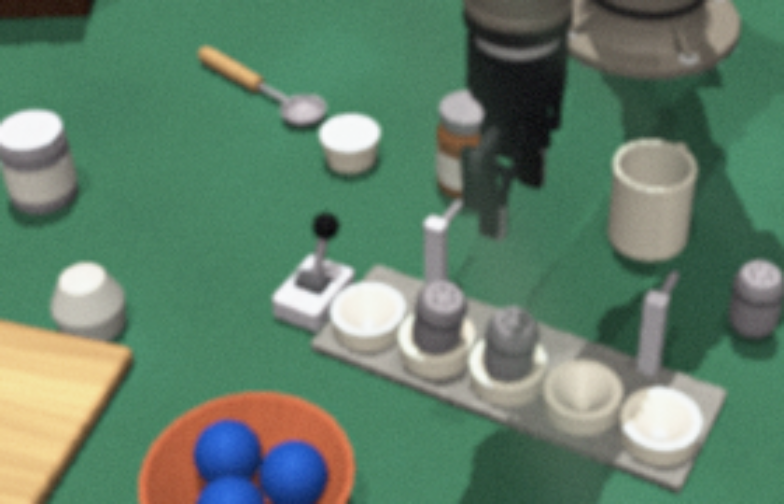

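apply_moves --dp '[[-0.275,-0.289,0.04],[-0.275,-0.289,0.04],[-0.275,-0.289,0.04],[-0.275,-0.289,0.04],[-0.275,-0.289,0.04],[0,0,0],[0,0,0]]' --twist '[[0,0,-0.001],[0,0,0],[0,0,0],[0,0,0],[0,0,0],[0,0,0],[0,0,0]]' --jaw '[60,60,60,60,60,60,60]'

```text
clock: 17.6
tcp_pos: [0.4625, 0.2386, 0.3348]
orientation: [3.125, -0.168, -0.015]
contact_force: [-0.2, -0.8, 0.2]
grip_width: 0.0651
```

```bash
python3 -c "
from stand import *
plan([.472,.2345,.25],-6)"
```

```text
t 17.6 tcp [0.4625 0.2386 0.3348] psi -6.15 tilt [-0.6  -0.66] F [-0.2 -0.8  0.2] w 0.0651 q [-1.05  0.35  0.56  2.02 -0.23  0.86 -0.47]
 twist deg [ 0.72  0.52 -0.14] rows 1 each [ 0.006   0.0044 -0.0012]
 dp tool mm [10.7  2.  84.7] rows 2 each [0.0444 0.0084 0.3531]
```

apply_moves --dp '[[0.035,0.03,0.25],[0.03,0.01,0.25],[0,0,0.15],[0,0,0]]' --twist '[[0.006,0.004,-0.001],[0,0,0],[0,0,0],[0,0,0]]' --jaw '[60,60,60,60]'

```text
clock: 18.0
tcp_pos: [0.4709, 0.2295, 0.2523]
orientation: [3.135, -0.17, -0.002]
contact_force: [-1.6, -0.5, 0.0]
grip_width: 0.0656
```

```bash
python3 -c "
from stand import *
plan([.472,.2345,.205],-6)"
```

```text
t 18.0 tcp [0.4709 0.2295 0.2523] psi -6.22 tilt [-0.08 -0.11] F [-1.6 -0.5  0. ] w 0.0656 q [-0.96  0.48  0.49  2.07 -0.35  0.68 -0.35]
 twist deg [ 0.11  0.06 -0.22] rows 1 each [ 0.0009  0.0005 -0.0018]
 dp tool mm [ 0.6 -5.2 47.3] rows 1 each [ 0.0053 -0.0433  0.3943]
```

apply_moves --dp '[[0,-0.03,0.17],[0,-0.02,0.17],[0,0,0.04],[0,0,0],[0,0,0],[0,0,0],[0,0,0],[0,0,0],[0,0,0]]' --twist '[[0,0,-0.002],[0,0,0],[0,0,0],[0,0,0],[0,0,0],[0,0,0],[0,0,0],[0,0,0],[0,0,0]]' --jaw '[60,60,60,60,255,255,255,255,255]'

```text
clock: 18.9
tcp_pos: [0.4757, 0.2312, 0.2101]
orientation: [3.136, -0.177, 0.006]
contact_force: [0.1, 0.3, -1.0]
grip_width: 0.0445
```

```bash
python3 -c "
from stand import *
c=tow(S,[[.03,.072,.35]])[0]; print(c)
plan(c,-6)
d=snap('scene','s9.png'); cv2.imwrite('pics/s9c.png',cv2.resize(d['color'][130:310,250:530,::-1],None,fx=2.8,fy=2.8))"
```

```text
[0.62488089 0.11695925 0.35      ]
t 18.9 tcp [0.4757 0.2312 0.2101] psi -6.45 tilt [ 0.2  -0.05] F [ 0.1  0.3 -1. ] w 0.0445 q [-0.91  0.56  0.44  2.07 -0.4   0.59 -0.31]
 twist deg [ 0.03 -0.21 -0.45] rows 1 each [ 0.0002 -0.0017 -0.0038]
 dp tool mm [ 161.5   96.8 -139.3] rows 5 each [ 0.2692  0.1614 -0.2321]
```

View pics/s9c.png

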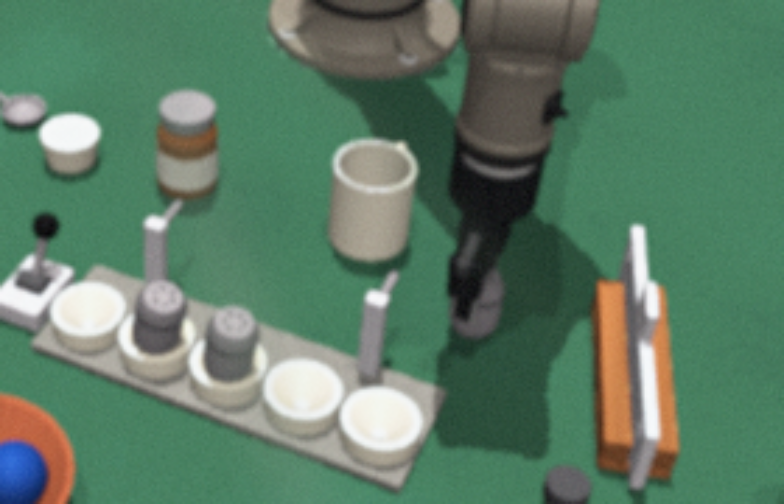

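apply_moves --dp '[[0,0,-0.2],[0,0,-0.35],[0,0,-0.4],[0,0,-0.25],[0.33,0.2,0],[0.33,0.2,0],[0.33,0.2,0],[0.33,0.2,0],[0,0,0],[0,0,0]]' --twist '[[0,0,0],[0,0,0],[0,0,0],[0,0,0],[0,0,-0.003],[0,0,0],[0,0,0],[0,0,0],[0,0,0],[0,0,0]]' --jaw '[255,255,255,255,255,255,255,255,255,255]'

```text
clock: 19.95
tcp_pos: [0.626, 0.1194, 0.3597]
orientation: [3.137, -0.15, 0.003]
contact_force: [-0.4, 0.7, -1.3]
grip_width: 0.0446
```

```bash
python3 -c "
from stand import *
c=tow(S,[[.03,.072,.26]])[0]; c[1]-=.003
plan(c,-6)"
```

```text
t 19.95 tcp [0.626  0.1194 0.3597] psi -5.46 tilt [ 0.11 -0.07] F [-0.4  0.7 -1.3] w 0.0446 q [-0.7   0.51  0.58  1.73 -0.32  1.   -0.1 ]
 twist deg [ 0.06 -0.11  0.54] rows 1 each [ 0.0005 -0.001   0.0045]
 dp tool mm [-0.8  5.4 99.8] rows 2 each [-0.0032  0.0225  0.4156]
```

apply_moves --dp '[[0,0.03,0.3],[0,0.015,0.3],[0,0,0.2],[0,0,0]]' --twist '[[0,-0.001,0.004],[0,0,0],[0,0,0],[0,0,0]]' --jaw '[255,255,255,255]'

```text
clock: 20.35
tcp_pos: [0.6239, 0.1167, 0.2618]
orientation: [-3.136, 0.158, -0.001]
contact_force: [0.1, -0.3, -1.2]
grip_width: 0.045
```

```bash
python3 -c "
from stand import *
c=tow(S,[[.03,.072,.224]])[0]; c[1]-=.003
plan(c,-6)"
```

```text
t 20.35 tcp [0.6239 0.1167 0.2618] psi -5.76 tilt [0.03 0.08] F [ 0.1 -0.3 -1.2] w 0.045 q [-0.65  0.63  0.52  1.8  -0.41  0.83 -0.04]
 twist deg [-0.08 -0.02  0.24] rows 1 each [-0.0007 -0.0002  0.002 ]
 dp tool mm [ 1.2  2.6 37.8] rows 1 each [0.0099 0.022  0.3146]
```

apply_moves --dp '[[0,0.02,0.12],[0,0,0.12],[0,0,0.05],[0,0,0.02],[0,0,0]]' --twist '[[0,0,0.002],[0,0,0],[0,0,0],[0,0,0],[0,0,0]]' --jaw '[255,255,255,255,255]'

```text
clock: 20.85
tcp_pos: [0.6246, 0.1159, 0.2255]
orientation: [-3.134, 0.161, -0.009]
contact_force: [0.5, -0.2, -2.0]
grip_width: 0.0444
```

```bash
python3 -c "
from stand import *
c=tow(S,[[.03,.072,.2235]])[0]; c[1]-=.003
plan(c,-6)"
```

```text
t 20.85 tcp [0.6246 0.1159 0.2255] psi -5.87 tilt [0.32 0.17] F [ 0.5 -0.2 -2. ] w 0.0444 q [-0.63  0.67  0.49  1.81 -0.44  0.76 -0.01]
 twist deg [-0.2  -0.31  0.13] rows 1 each [-0.0017 -0.0025  0.0011]
 dp tool mm [0.5 1.9 2. ] rows 1 each [0.004  0.0159 0.0169]
```

apply_moves --dp '[[0,0.016,0.016],[0,0,0],[0,0,0],[0,0,0],[0,0,0],[0,0,0],[0,0,-0.2],[0,0,-0.4],[0,0,-0.4],[0,0,-0.2],[0,0,0]]' --twist '[[-0.001,-0.002,0],[0,0,0],[0,0,0],[0,0,0],[0,0,0],[0,0,0],[0,0,0],[0,0,0],[0,0,0],[0,0,0],[0,0,0]]' --jaw '[255,255,80,80,80,80,80,80,80,80,80]'

```text
clock: 21.95
tcp_pos: [0.6244, 0.1139, 0.3736]
orientation: [-3.136, 0.161, -0.001]
contact_force: [-0.7, 0.1, 0.1]
grip_width: 0.0589
```

```bash
python3 -c "
from stand import *
plan([.484,.3795,.36],-80.7)
d=snap('scene','s10.png'); 
cv2.imwrite('pics/s10c.png',cv2.resize(d['color'][130:310,210:490,::-1],None,fx=2.8,fy=2.8))"
```

```text
t 21.95 tcp [0.6244 0.1139 0.3736] psi -5.87 tilt [0.04 0.11] F [-0.7  0.1  0.1] w 0.0589 q [-0.71  0.49  0.6   1.72 -0.32  1.02 -0.1 ]
 twist deg [-1.200e-01  4.000e-02  7.483e+01] rows 9 each [-0.0001  0.      0.0693]
 dp tool mm [-166.9 -249.8   14. ] rows 7 each [-0.1987 -0.2974  0.0167]
```

View pics/s10c.png

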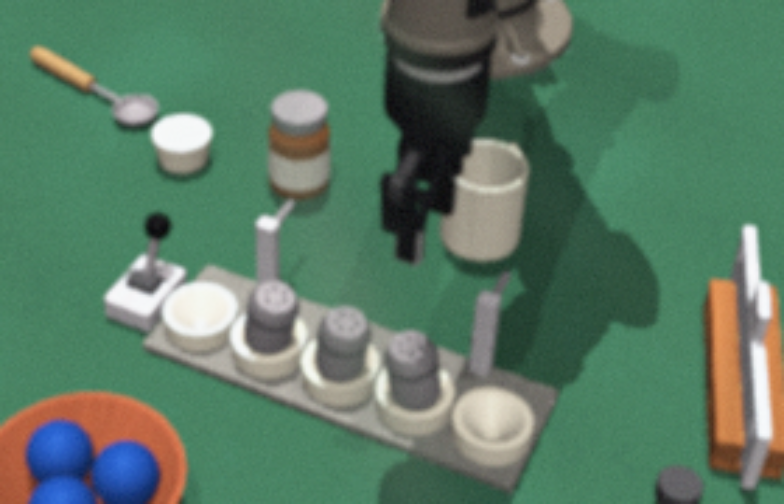

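apply_moves --dp '[[-0.199,-0.297,0],[-0.199,-0.297,0],[-0.199,-0.297,0],[-0.199,-0.297,0],[-0.199,-0.297,0],[-0.199,-0.297,0],[-0.199,-0.297,0],[0,0,0],[0,0,0],[0,0,0],[0,0,0],[0,0,0],[0,0,0],[0,0,0],[0,0,0],[0,0,0],[0,0,0],[0,0,0]]' --twist '[[0,0,0],[0,0,0],[0,0,0],[0,0,0],[0,0,0],[0,0,0],[0,0,0],[0,0,0.069],[0,0,0.069],[0,0,0.069],[0,0,0.069],[0,0,0.069],[0,0,0.069],[0,0,0.069],[0,0,0.069],[0,0,0.069],[0,0,0],[0,0,0]]' --jaw '[100,100,100,100,100,100,100,100,100,100,100,100,100,100,100,100,100,100]'

```text
clock: 23.8
tcp_pos: [0.4674, 0.3879, 0.3414]
orientation: [2.321, -2.053, -0.004]
contact_force: [0.3, 0.5, -0.0]
grip_width: 0.052
```

```bash
python3 -c "
from stand import *
plan([.484,.3795,.30],-80.7)
d=snap('scene','s11.png');w=cloud(d)
q=w[205:310,455:500].reshape(-1,3); e=q[(q[:,2]>.062)&(q[:,2]<.078)]; print(cv2.minAreaRect((e[:,:2]*1000).astype(np.float32)))
"
```

```text
t 23.8 tcp [0.4674 0.3879 0.3414] psi -82.96 tilt [-1.76 -1.75] F [ 0.3  0.5 -0. ] w 0.052 q [-1.42  0.59  0.89  1.81 -0.52  1.04 -1.77]
 twist deg [ 1.99 -1.49 -2.28] rows 1 each [ 0.0166 -0.0124 -0.019 ]
 dp tool mm [  9.3 -16.9  41.1] rows 1 each [ 0.0772 -0.1405  0.3427]
((481.81982421875, 379.11395263671875), (267.4002380371094, 11.24315357208252), 9.41376781463623)
```

View pics/s11.png

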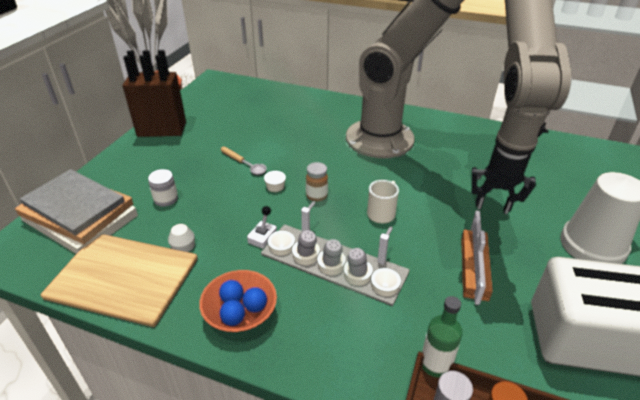

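apply_moves --dp '[[0.08,-0.14,0],[0,0,0.15],[0,0,0]]' --twist '[[0.016,-0.012,-0.019],[0,0,0],[0,0,0]]' --jaw '[100,100,100]'

```text
clock: 24.15
tcp_pos: [0.4851, 0.3805, 0.3217]
orientation: [2.404, -2.021, -0.002]
contact_force: [-1.1, 0.2, 0.2]
grip_width: 0.0518
```

```bash
python3 -c "
from stand import *
plan([.4835,.3795,.27],-80.6)"
```

```text
t 24.15 tcp [0.4851 0.3805 0.3217] psi -80.09 tilt [-0.1   0.01] F [-1.1  0.2  0.2] w 0.0518 q [-1.36  0.61  0.85  1.82 -0.55  0.97 -1.68]
 twist deg [0.09 0.03 0.51] rows 1 each [0.0008 0.0002 0.0043]
 dp tool mm [ 0.7  1.7 51.7] rows 2 each [0.003  0.007  0.2156]
```

apply_moves --dp '[[0,0,0.22],[0,0,0.22],[0,0,0]]' --twist '[[0,0,0.004],[0,0,0],[0,0,0]]' --jaw '[100,100,100]'

```text
clock: 24.45
tcp_pos: [0.486, 0.3806, 0.2696]
orientation: [-2.4, 2.025, 0.003]
contact_force: [0.0, -0.3, 0.2]
grip_width: 0.0519
```

```bash
python3 -c "
from stand import *
plan([.4835,.3795,.242],-80.6)"
```

```text
t 24.45 tcp [0.486  0.3806 0.2696] psi -80.32 tilt [-0.03  0.15] F [ 0.  -0.3  0.2] w 0.0519 q [-1.32  0.67  0.79  1.85 -0.61  0.88 -1.63]
 twist deg [-0.    0.15  0.28] rows 1 each [-0.      0.0013  0.0024]
 dp tool mm [ 0.8  2.6 27.6] rows 1 each [0.0064 0.0219 0.23  ]
```

apply_moves --dp '[[0.005,0.02,0.12],[0,0,0.1],[0,0,0]]' --twist '[[0,0.001,0.002],[0,0,0],[0,0,0]]' --jaw '[100,100,100]'

```text
clock: 24.75
tcp_pos: [0.4843, 0.3802, 0.244]
orientation: [-2.396, 2.027, 0.001]
contact_force: [0.4, 0.6, 0.5]
grip_width: 0.0516
```

```bash
python3 -c "
from stand import *
plan([.4835,.3795,.242],-80.6)
d=snap('scene','s12.png'); cv2.imwrite('pics/s12c.png',cv2.resize(d['color'][140:310,420:600,::-1],None,fx=3.3,fy=3.3))"
```

```text
t 24.75 tcp [0.4843 0.3802 0.244 ] psi -80.45 tilt [0.1  0.15] F [0.4 0.6 0.5] w 0.0516 q [-1.3   0.7   0.76  1.86 -0.64  0.83 -1.61]
 twist deg [-0.13  0.13  0.15] rows 1 each [-0.001   0.0011  0.0012]
 dp tool mm [0.6 0.9 2. ] rows 1 each [0.005  0.0073 0.0167]
```

View pics/s12c.png

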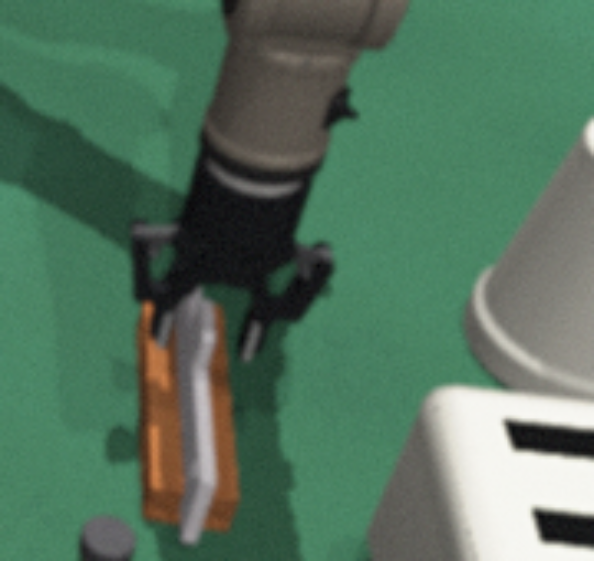

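```bash
python3 -c "
from stand import *
d=dict(np.load('pics/s12.npz'))
a=np.radians(9.4);u=np.array([np.cos(a),np.sin(a),0])
for l,z in((-.13,.072),(-.022,.102),(0,.102),(.022,.102),(.13,.072)): print(((proj(d,np.array([.4835,.3795,z])+l*u)[0]-[420,140])*3.3).round())
"
```

```text
[189. 234.]
[204. 298.]
[206. 319.]
[207. 340.]
[207. 483.]
```

apply_moves --dp '[[0.005,0.007,0.015],[0,0,0],[0,0,0],[0,0,0],[0,0,0],[0,0,0],[0,0,0]]' --twist '[[0,0,0.001],[0,0,0],[0,0,0],[0,0,0],[0,0,0],[0,0,0],[0,0,0]]' --jaw '[255,255,255,255,255,255,255]' --grip_force 80

```text
clock: 25.5
tcp_pos: [0.4842, 0.3798, 0.2445]
orientation: [-2.392, 2.027, 0.0]
contact_force: [0.9, -0.1, -0.5]
grip_width: 0.009
```

```bash
python3 -c "
from stand import *
plan([.4835,.3795,.242],-80.6)"
```

```text
t 25.5 tcp [0.4842 0.3798 0.2445] psi -80.56 tilt [0.23 0.27] F [ 0.9 -0.1 -0.5] w 0.009 q [-1.3   0.7   0.76  1.87 -0.65  0.83 -1.61]
 twist deg [-0.27  0.23  0.04] rows 1 each [-0.0022  0.0019  0.0003]
 dp tool mm [0.2 0.7 2.5] rows 1 each [0.0015 0.0059 0.0208]
```

apply_moves --dp '[[0,0,-0.1],[0,0,-0.15],[0,0,-0.2],[0,0,-0.3],[0,0,-0.3],[0,0,-0.2],[0,0,0]]' --twist '[[0,0,0],[0,0,0],[0,0,0],[0,0,0],[0,0,0],[0,0,0],[0,0,0]]' --jaw '[255,255,255,255,255,255,255]'

```text
clock: 26.2
tcp_pos: [0.4836, 0.3779, 0.403]
orientation: [-2.392, 2.032, -0.0]
contact_force: [0.6, 0.6, -1.8]
grip_width: 0.0087
```

```bash
python3 -c "
from stand import *
plan([.478,.06,.39],-80.6)
d=snap('scene','s13.png'); cv2.imwrite('pics/s13c.png',cv2.resize(d['color'][100:310,420:620,::-1],None,fx=2.8,fy=2.8))"
```

```text
t 26.2 tcp [0.4836 0.3779 0.403 ] psi -80.69 tilt [0.14 0.15] F [ 0.6  0.6 -1.8] w 0.0087 q [-1.42  0.52  0.93  1.76 -0.47  1.1  -1.75]
 twist deg [-0.16  0.13 -0.09] rows 1 each [-0.0013  0.0011 -0.0008]
 dp tool mm [312.8  56.9  12.2] rows 7 each [0.3724 0.0678 0.0145]
```

View pics/s13c.png

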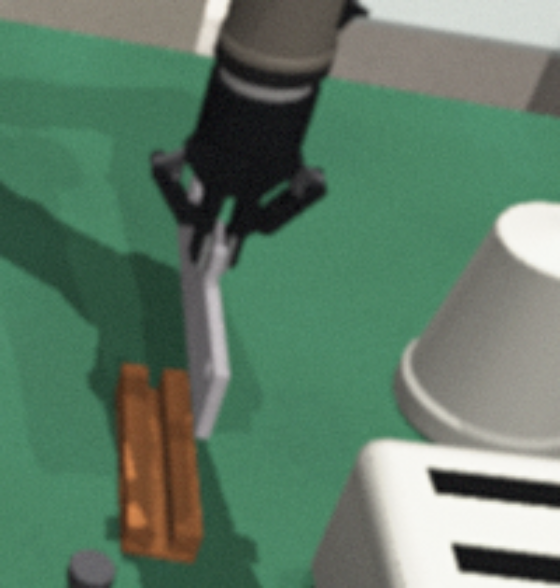

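apply_moves --dp '[[0.26,0.048,0],[0.26,0.048,0],[0.26,0.048,0],[0.26,0.048,0],[0.26,0.048,0],[0.26,0.048,0],[0.26,0.048,0],[0.26,0.048,0],[0.26,0.048,0],[0.26,0.048,0],[0,0,0],[0,0,0]]' --twist '[[0,0,0],[0,0,0],[0,0,0],[0,0,0],[0,0,0],[0,0,0],[0,0,0],[0,0,0],[0,0,0],[0,0,0],[0,0,0],[0,0,0]]' --jaw '[255,255,255,255,255,255,255,255,255,255,255,255]'

```text
clock: 27.45
tcp_pos: [0.4684, 0.0491, 0.3885]
orientation: [2.383, -2.018, -0.014]
contact_force: [0.9, 0.1, -1.8]
grip_width: 0.0086
```

```bash
python3 -c "
from stand import *
plan([.478,.06,.39],-6)"
```

```text
t 27.45 tcp [0.4684 0.0491 0.3885] psi -80.51 tilt [-1.09 -0.46] F [ 0.9  0.1 -1.8] w 0.0086 q [-1.14  0.26  1.08  2.09 -0.27  0.97 -1.32]
 twist deg [  1.17   0.51 -74.51] rows 9 each [ 0.0011  0.0005 -0.069 ]
 dp tool mm [ -9.2 -11.2  -1.8] rows 1 each [-0.0764 -0.0933 -0.015 ]
```

apply_moves --dp '[[-0.07,-0.09,0],[0,0,0],[0,0,0],[0,0,0],[0,0,0],[0,0,0],[0,0,0],[0,0,0],[0,0,0],[0,0,0],[0,0,0],[0,0,0],[0,0,0]]' --twist '[[0.009,0.004,0],[0,0,-0.055],[0,0,-0.055],[0,0,-0.055],[0,0,-0.055],[0,0,-0.055],[0,0,-0.055],[0,0,-0.055],[0,0,-0.055],[0,0,-0.055],[0,0,-0.055],[0,0,-0.055],[0,0,0]]' --jaw '[255,255,255,255,255,255,255,255,255,255,255,255,255]'

```text
clock: 28.75
tcp_pos: [0.4816, 0.0848, 0.3811]
orientation: [3.122, -0.087, 0.006]
contact_force: [-0.7, -0.1, -2.2]
grip_width: 0.0087
```

```bash
python3 -c "
from stand import *
c=tow(S,[[-.110,0,.33]])[0]; print(c)
plan(c,-6)"
```

```text
[0.47810582 0.06002879 0.33      ]
t 28.75 tcp [0.4816 0.0848 0.3811] psi -3.20 tilt [ 0.18 -1.07] F [-0.7 -0.1 -2.2] w 0.0087 q [-0.93  0.23  0.73  2.05 -0.17  0.92 -0.17]
 twist deg [ 1.05 -0.27  2.79] rows 1 each [ 0.0087 -0.0022  0.0233]
 dp tool mm [-2.3 24.  51.6] rows 2 each [-0.0096  0.0999  0.2149]
```

apply_moves --dp '[[-0.01,0.1,0.1],[-0.01,0.08,0.1],[0,0,0.1],[0,0,0]]' --twist '[[0.009,-0.002,0.023],[0,0,0],[0,0,0],[0,0,0]]' --jaw '[255,255,255,255]'

```text
clock: 29.15
tcp_pos: [0.4788, 0.0685, 0.3428]
orientation: [-3.136, 0.172, -0.002]
contact_force: [-0.1, -0.2, -1.9]
grip_width: 0.0089
```

```bash
python3 -c "
from stand import *
c=tow(S,[[-.110,0,.30]])[0]
plan(c,-6)
d=snap('scene','s14.png'); cv2.imwrite('pics/s14c.png',cv2.resize(d['color'][90:310,240:460,::-1],None,fx=2.7,fy=2.7))
d=snap('top','t14.png'); cv2.imwrite('pics/t14c.png',cv2.resize(d['color'][120:260,200:400,::-1],None,fx=3.9,fy=3.9))"
```

```text
t 29.15 tcp [0.4788 0.0685 0.3428] psi -6.28 tilt [0.09 0.07] F [-0.1 -0.2 -1.9] w 0.0089 q [-0.87  0.29  0.72  2.1  -0.25  0.84 -0.11]
 twist deg [-0.08 -0.08 -0.28] rows 1 each [-0.0007 -0.0007 -0.0023]
 dp tool mm [ 0.2  8.6 42.8] rows 1 each [0.0017 0.0717 0.3568]
```

View pics/s14c.png

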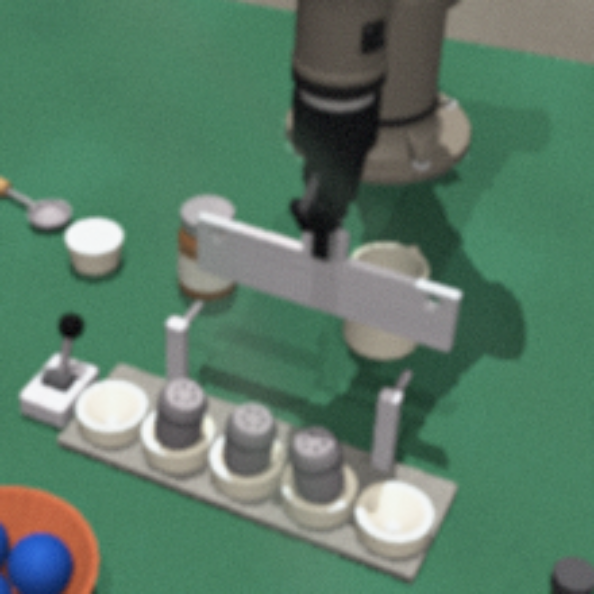

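View pics/t14c.png

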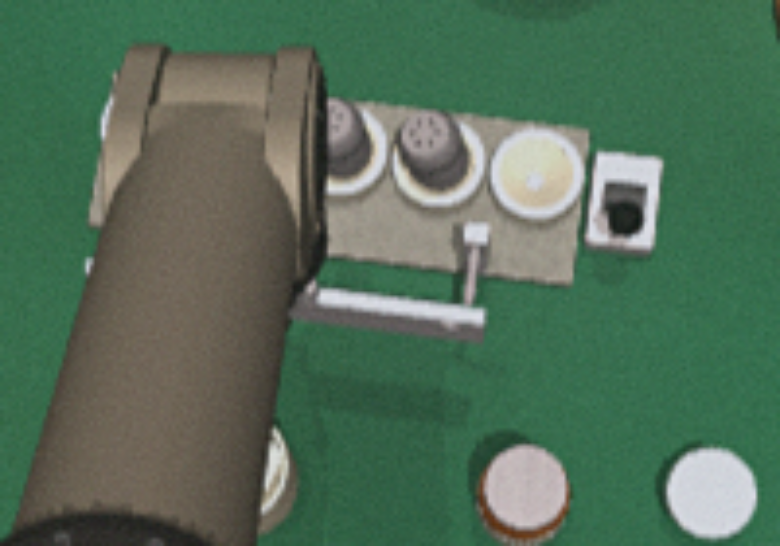

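```bash
cat > plate.py <<'E'
from stand import *
def plate(d,ctr,tol=.03):
    "returns plate info in stand frame, from scene cam. ctr: approx world plate xy & bottom z"
    w=cloud(d).reshape(-1,3); w=w[~np.isnan(w[:,0])]
    c,s=np.cos(S[2]),np.sin(S[2])
    q=w-[S[0],S[1],0]; q=np.c_[q[:,0]*c+q[:,1]*s,-q[:,0]*s+q[:,1]*c,q[:,2]]
    x0,y0,zb=ctr
    m=(abs(q[:,0]-x0)<tol)&(abs(q[:,1]-y0)<.16)&(q[:,2]>zb-.02)&(q[:,2]<zb+.075)&(abs(q[:,1]-y0)>.035)
    p=q[m]
    f=lambda a,p:p[:,0]-(a[0]+a[1]*(p[:,1]-y0)+a[2]*(p[:,2]-zb-.03))
    r1=least_squares(f,[x0+.005,0,0],args=(p,),loss='soft_l1',f_scale=.002)
    k=p[abs(f(r1.x,p))<.004]
    print('back face x0 %.4f yawslope %.4f tilt %.4f n %d'%(*r1.x,len(k)),'y ext',np.percentile(k[:,1],[.3,99.7]).round(4))
    for lo,hi in((-.125,-.09),(-.09,-.05),(.05,.09),(.09,.125)):
        j=k[(k[:,1]-y0>lo)&(k[:,1]-y0<hi)]; print('  y',lo,'z',np.percentile(j[:,2],[2,98]).round(4))
    # rasterise face to find holes
    g=np.zeros((80,300),np.uint8); 
    return k
E
python3 -c "
from plate import *
d=dict(np.load('pics/s14.npz'))
o=np.array([.4788,.0685]);c,s=np.cos(S[2]),np.sin(S[2]);e=o-S[:2];loc=[e[0]*c+e[1]*s,-e[0]*s+e[1]*c,.3428-.2365]; print('tcp local',np.round(loc,4))
plate(d,loc)
for y in(.108,-.108): print('hole exp px',(proj(d,tow(S,[[loc[0]+.005,loc[1]+y,loc[2]+.05]]))[0]-[240,90])*2.7)
for y in(.108,-.108): print('post exp px',(proj(d,tow(S,[[-.0375,y,.098]]))[0]-[240,90])*2.7, (proj(d,tow(S,[[-.087,y,.085]]))[0]-[240,90])*2.7)
"
```

```text
tcp local [-0.1102  0.0085  0.1063]
back face x0 -0.1073 yawslope 0.0061 tilt -0.0308 n 1431 y ext [-0.122   0.1379]
  y -0.125 z [0.1107 0.1743]
  y -0.09 z [0.1102 0.1735]
  y 0.05 z [0.1094 0.173 ]
  y 0.09 z [0.1087 0.1731]
hole exp px [431.51294119 303.60869734]
hole exp px [216.40682662 237.28746176]
post exp px [389.76839914 394.32893096] [407.75333105 371.1029792 ]
post exp px [176.18132159 322.07267549] [200.0384424  302.58612638]
```

apply_moves --dp '[[0,0.07,0.2],[0,0,0.2],[0,0,0.17],[0,0,0]]' --twist '[[0,0,-0.002],[0,0,0],[0,0,0],[0,0,0]]' --jaw '[255,255,255,255]'

```text
clock: 29.65
tcp_pos: [0.4817, 0.0632, 0.2764]
orientation: [-3.132, 0.161, -0.016]
contact_force: [-1.0, -0.4, -2.3]
grip_width: 0.0087
```

```bash
cat >> plate.py <<'E'
def loc(p):
    c,s=np.cos(S[2]),np.sin(S[2]);e=np.array(p[:2])-S[:2]; return np.array([e[0]*c+e[1]*s,-e[0]*s+e[1]*c,p[2]])
def look(f,crop=(290,170,410,265)):
    o=r.get_obs(); l=loc(o['tcp_pos']); l[2]-=.2365; print('tcp local',l.round(4))
    plan(tow(S,[[-.110,0,.2705]])[0],-6)
    d=snap('scene',f+'.png'); plate(d,l)
    u0,v0,u1,v1=crop
    cv2.imwrite('pics/'+f+'c.png',cv2.resize(d['color'][v0:v1,u0:u1,::-1],None,fx=6,fy=6,interpolation=cv2.INTER_CUBIC)); return d
E
python3 -c "
from plate import *
look('s15')"
```

```text
tcp local [-0.1067  0.0036  0.0399]
t 29.65 tcp [0.4817 0.0632 0.2764] psi -5.87 tilt [0.6  0.28] F [-1.  -0.4 -2.3] w 0.0087 q [-0.77  0.4   0.63  2.15 -0.38  0.69  0.02]
 twist deg [-0.34 -0.56  0.13] rows 1 each [-0.0028 -0.0047  0.0011]
 dp tool mm [-3.3  3.6  5.8] rows 1 each [-0.0277  0.0301  0.0486]
back face x0 -0.1022 yawslope -0.0001 tilt -0.0331 n 1242 y ext [-0.1257  0.1339]
  y -0.125 z [0.042  0.1077]
  y -0.09 z [0.0442 0.1064]
  y 0.05 z [0.043  0.1068]
  y 0.09 z [0.0437 0.1079]
```

View pics/s15c.png

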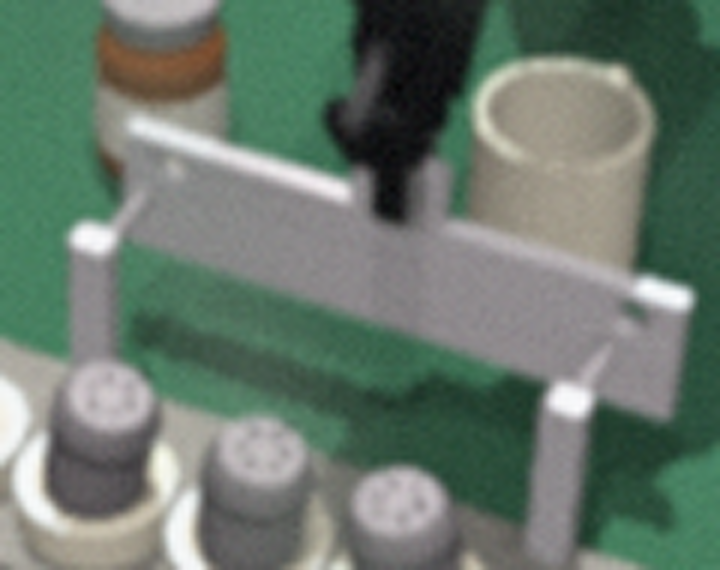

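apply_moves --dp '[[-0.028,0.03,0.045],[0,0,0],[0,0,0]]' --twist '[[-0.003,-0.005,0.001],[0,0,0],[0,0,0]]' --jaw '[255,255,255]'

```text
clock: 30.0
tcp_pos: [0.48, 0.0605, 0.2746]
orientation: [-3.136, 0.164, -0.007]
contact_force: [0.7, -0.8, -2.1]
grip_width: 0.0087
```

```bash
python3 -c "
from plate import *
d=look('s16')
l=loc(r.get_obs()['tcp_pos']);l[2]-=.2365
for y in(-.108,.108):
  for nm,P in(('tip',[-.087,y,.085]),('pin at plate back',[l[0]+.005,y,.085]),('hole',[l[0]+.005,l[1]+y,l[2]+.05]),('posttop',[-.0375,y,.098])): print(nm,((proj(d,tow(S,[P]))[0]-[290,170]+.5)*6).round(1))
"
```

```text
tcp local [-0.1082  0.0006  0.0381]
t 30.0 tcp [0.48   0.0605 0.2746] psi -5.99 tilt [0.28 0.09] F [ 0.7 -0.8 -2.1] w 0.0087 q [-0.77  0.41  0.64  2.15 -0.38  0.69  0.02]
 twist deg [-0.12 -0.26  0.01] rows 1 each [-0.001  -0.0022  0.0001]
 dp tool mm [-1.8  0.6  4.1] rows 1 each [-0.0153  0.0053  0.0339]
back face x0 -0.1048 yawslope -0.0009 tilt -0.0293 n 1245 y ext [-0.1301  0.1302]
  y -0.125 z [0.0419 0.1066]
  y -0.09 z [0.0431 0.1056]
  y 0.05 z [0.0413 0.105 ]
  y 0.09 z [0.0421 0.1051]
tip [147.5 195.4]
pin at plate back [164.3 174.4]
hole [165.4 169.6]
posttop [ 94.5 238.7]
tip [609.1 347.7]
pin at plate back [622.7 323.9]
hole [624.8 319.1]
posttop [569.2 399.3]
```

View pics/s16c.png

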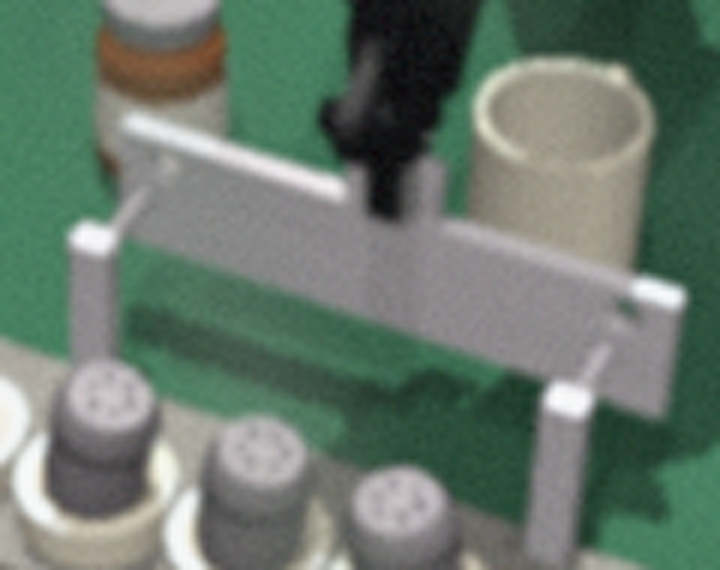

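apply_moves --dp '[[0,0.005,0.04],[0,0,0],[0,0,0]]' --twist '[[-0.001,-0.002,0],[0,0,0],[0,0,0]]' --jaw '[255,255,255]'

```text
clock: 30.35
tcp_pos: [0.4802, 0.06, 0.2703]
orientation: [-3.136, 0.164, -0.002]
contact_force: [-0.4, 0.1, -2.0]
grip_width: 0.0087
```

```bash
python3 -c "
from plate import *
d=look('s17')
l=loc(r.get_obs()['tcp_pos']);l[2]-=.2365
for y in(-.108,.108):
  for nm,P in(('pin at plate back',[l[0]+.005,y,.085]),('hole',[l[0]+.005,l[1]+y,l[2]+.05])): print(nm,((proj(d,tow(S,[P]))[0]-[290,170]+.5)*6).round(1))
"
```

```text
tcp local [-0.1079  0.0002  0.0338]
t 30.35 tcp [0.4802 0.06   0.2703] psi -5.98 tilt [0.09 0.04] F [-0.4  0.1 -2. ] w 0.0087 q [-0.76  0.42  0.63  2.15 -0.39  0.68  0.03]
 twist deg [-0.05 -0.09  0.02] rows 1 each [-0.0005 -0.0007  0.0002]
 dp tool mm [-2.1  0.2 -0.2] rows 1 each [-0.0171  0.0014 -0.0018]
back face x0 -0.1050 yawslope 0.0006 tilt -0.0216 n 1219 y ext [-0.1305  0.1293]
  y -0.125 z [0.038 0.103]
  y -0.09 z [0.0385 0.1024]
  y 0.05 z [0.0375 0.1008]
  y 0.09 z [0.037  0.1004]
pin at plate back [163.9 174.8]
hole [164.3 177. ]
pin at plate back [622.5 324.4]
hole [622.6 326.7]
```

View pics/s17c.png

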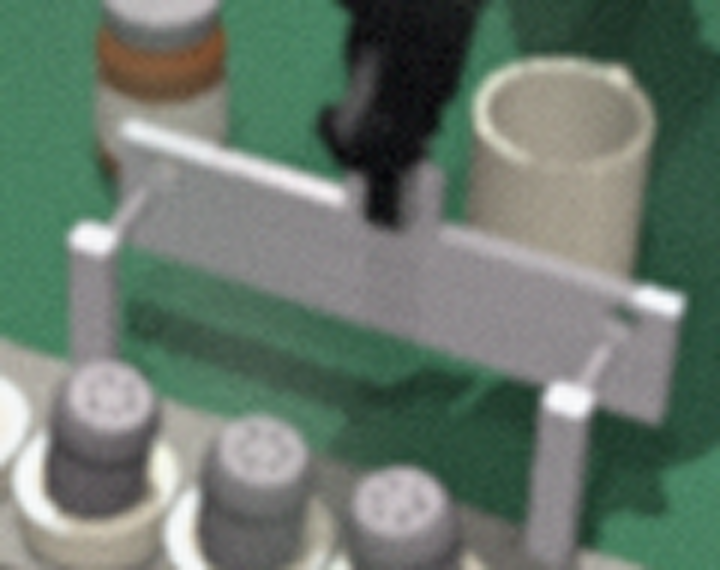

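apply_moves --dp '[[0.06,0,0.005],[0.06,0,0],[0.06,0,0],[0,0,0]]' --twist '[[0,0,0],[0,0,0],[0,0,0],[0,0,0]]' --jaw '[255,255,255,255]'

```text
clock: 30.8
tcp_pos: [0.504, 0.0577, 0.2698]
orientation: [-3.136, 0.163, -0.004]
contact_force: [-0.4, 0.1, -1.2]
grip_width: 0.0087
```

```bash
python3 -c "
from plate import *
d=look('s18')
l=loc(r.get_obs()['tcp_pos']);l[2]-=.2365
for y in(-.108,.108):
  for nm,P in(('pin at plate back',[l[0]+.005,y,.085]),('hole',[l[0]+.005,l[1]+y,l[2]+.05])): print(nm,((proj(d,tow(S,[P]))[0]-[290,170]+.5)*6).round(1))
"
```

```text
tcp local [-0.084   0.0004  0.0333]
t 30.8 tcp [0.504  0.0577 0.2698] psi -5.96 tilt [0.15 0.05] F [-0.4  0.1 -1.2] w 0.0087 q [-0.73  0.45  0.62  2.1  -0.4   0.7   0.05]
 twist deg [-0.06 -0.14  0.04] rows 1 each [-0.0005 -0.0012  0.0003]
 dp tool mm [-26.    0.3  -0.8] rows 1 each [-0.2169  0.0028 -0.0063]
back face x0 -0.0808 yawslope -0.0007 tilt -0.0220 n 1187 y ext [-0.129   0.1296]
  y -0.125 z [0.0368 0.1019]
  y -0.09 z [0.0371 0.1015]
  y 0.05 z [0.0358 0.1004]
  y 0.09 z [0.0363 0.0997]
pin at plate back [139.7 205.2]
hole [140.3 208.5]
pin at plate back [602.8 358.7]
hole [603.  362.1]
```

View pics/s18c.png

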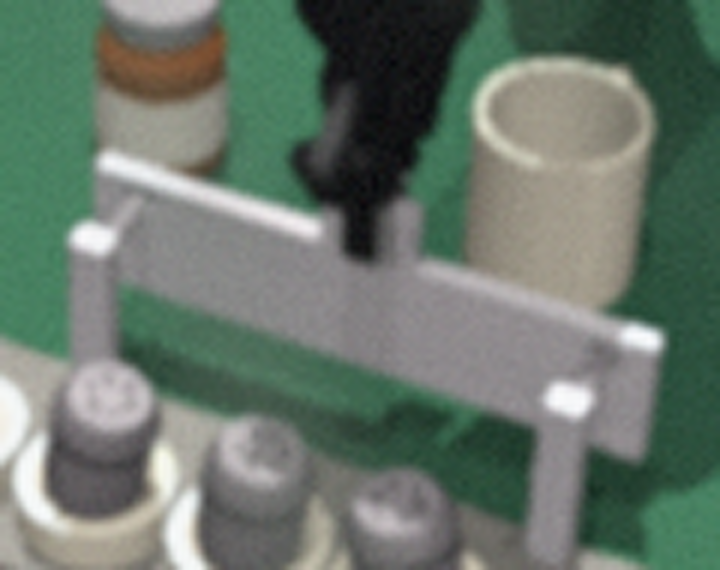

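apply_moves --dp '[[0.06,0,0],[0.06,0,0],[0.06,0,0],[0,0,0]]' --twist '[[0,-0.001,0],[0,0,0],[0,0,0],[0,0,0]]' --jaw '[255,255,255,255]'

```text
clock: 31.25
tcp_pos: [0.5268, 0.0552, 0.2695]
orientation: [-3.136, 0.163, 0.001]
contact_force: [0.2, 0.0, -2.0]
grip_width: 0.0089
```

```bash
python3 -c "
from plate import *
d=look('s19')
"
```

```text
tcp local [-0.0611  0.0003  0.033 ]
t 31.25 tcp [0.5268 0.0552 0.2695] psi -5.96 tilt [-0.05  0.05] F [ 0.2  0.  -2. ] w 0.0089 q [-0.7   0.48  0.61  2.05 -0.41  0.73  0.07]
 twist deg [-0.05  0.06  0.04] rows 1 each [-0.0004  0.0005  0.0003]
 dp tool mm [-48.9   0.2  -1. ] rows 1 each [-0.4076  0.0018 -0.008 ]
back face x0 -0.0580 yawslope -0.0009 tilt -0.0317 n 1094 y ext [-0.129   0.1298]
  y -0.125 z [0.0385 0.1014]
  y -0.09 z [0.036 0.101]
  y 0.05 z [0.0359 0.1007]
  y 0.09 z [0.0357 0.1001]
```

View pics/s19c.png

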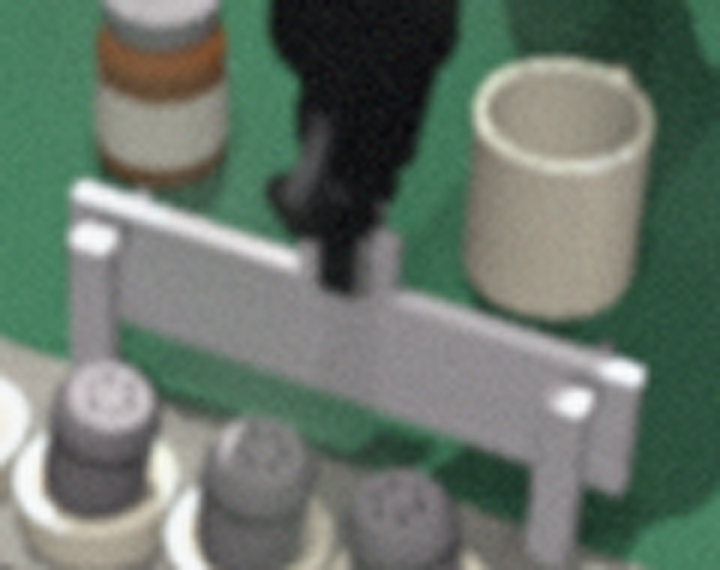

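apply_moves --dp '[[0.05,0,0],[0.03,0,0],[0.03,0,0]]' --twist '[[0,0,0],[0,0,0],[0,0,0]]' --jaw '[255,255,255]'

```text
clock: 31.6
tcp_pos: [0.5396, 0.0538, 0.2691]
orientation: [-3.136, 0.163, 0.005]
contact_force: [-0.2, 0.3, -3.0]
grip_width: 0.0084
```

apply_moves --dp '[[0.02,0,0],[0.02,0,0]]' --twist '[[0,0,0],[0,0,0]]' --jaw '[255,255]'

```text
clock: 31.8
tcp_pos: [0.542, 0.0534, 0.268]
orientation: [-3.136, 0.163, 0.02]
contact_force: [-8.0, 1.5, 4.5]
grip_width: 0.0088
```

apply_moves --dp '[[0,0,0.015],[0,0,0.01],[0,0,0]]' --twist '[[0,0,0],[0,0,0],[0,0,0]]' --jaw '[255,255,255]'

```text
clock: 32.1
tcp_pos: [0.5422, 0.0528, 0.2681]
orientation: [-3.132, 0.165, 0.024]
contact_force: [-1.5, -0.1, -3.2]
grip_width: 0.0089
```

```bash
python3 -c "
from plate import *
d=look('s20')
"
```

```text
tcp local [-0.0455 -0.0005  0.0316]
t 32.1 tcp [0.5422 0.0528 0.2681] psi -6.03 tilt [-0.85  0.34] F [-1.5 -0.1 -3.2] w 0.0089 q [-0.67  0.51  0.6   2.01 -0.42  0.76  0.08]
 twist deg [-0.24  0.88 -0.03] rows 1 each [-0.002   0.0074 -0.0002]
 dp tool mm [-64.6  -0.4  -1.4] rows 2 each [-0.269  -0.0019 -0.006 ]
back face x0 -0.0436 yawslope 0.0035 tilt -0.1100 n 934 y ext [-0.1541  0.1508]
  y -0.125 z [0.0274 0.1005]
  y -0.09 z [0.0246 0.0995]
  y 0.05 z [0.0133 0.0992]
  y 0.09 z [0.0122 0.1004]
```

View pics/s20c.png

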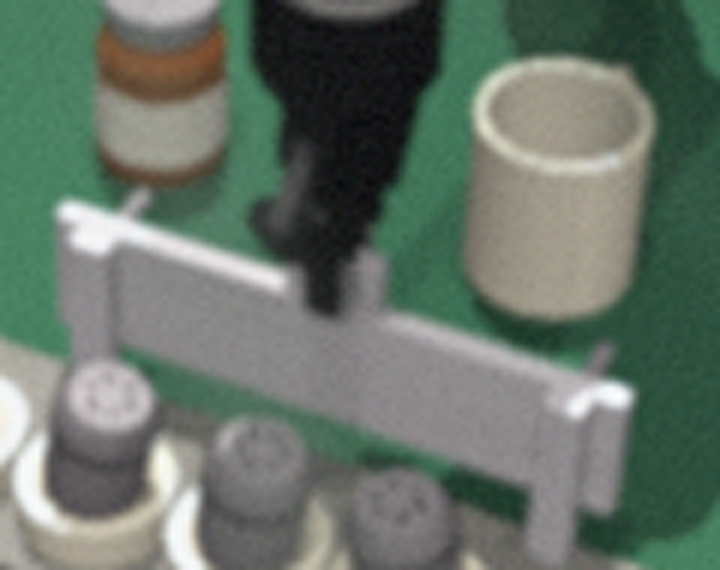

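apply_moves --dp '[[0,0,0.02],[0,0,0.015],[0,0,0]]' --twist '[[0,0.003,0],[0,0,0],[0,0,0]]' --jaw '[255,255,255]'

```text
clock: 32.45
tcp_pos: [0.5418, 0.0521, 0.2681]
orientation: [-3.128, 0.165, 0.02]
contact_force: [-1.9, -1.1, -2.5]
grip_width: 0.0087
```

apply_moves --dp '[[0,0,0],[0,0,0],[0,0,0],[0,0,0]]' --twist '[[0,0,0],[0,0,0],[0,0,0],[0,0,0]]' --jaw '[200,170,150,150]'

```text
clock: 32.85
tcp_pos: [0.5429, 0.0522, 0.2682]
orientation: [-3.128, 0.165, 0.014]
contact_force: [-0.9, 0.0, -0.0]
grip_width: 0.0352
```

```bash
python3 -c "
from plate import *
d=look('s21')
"
```

```text
tcp local [-0.0447 -0.0009  0.0317]
t 32.85 tcp [0.5429 0.0522 0.2682] psi -6.04 tilt [-0.5   0.54] F [-0.9  0.  -0. ] w 0.0352 q [-0.67  0.51  0.6   2.01 -0.43  0.76  0.09]
 twist deg [-0.48  0.56 -0.04] rows 1 each [-0.004   0.0046 -0.0004]
 dp tool mm [-65.3  -0.9  -1.6] rows 2 each [-0.2722 -0.0039 -0.0068]
back face x0 -0.0436 yawslope 0.0033 tilt -0.1015 n 963 y ext [-0.1429  0.1409]
  y -0.125 z [0.0363 0.0991]
  y -0.09 z [0.0143 0.0993]
  y 0.05 z [0.0125 0.099 ]
  y 0.09 z [0.0159 0.0996]
```

View pics/s21c.png

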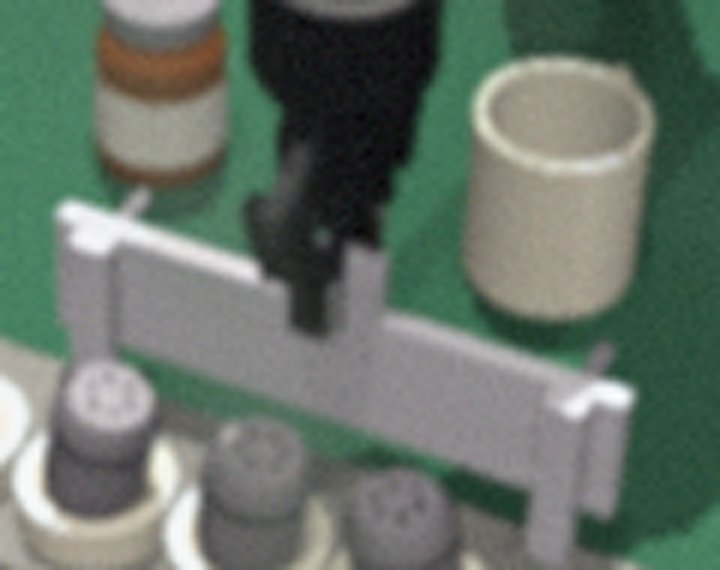

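apply_moves --dp '[[-0.03,0,-0.1],[0,0,-0.3],[0,0,-0.4],[0,0,-0.3],[0,0,0]]' --twist '[[0,0,0],[0,0,0],[0,0,0],[0,0,0],[0,0,0]]' --jaw '[150,150,150,150,150]'

```text
clock: 33.4
tcp_pos: [0.5396, 0.0507, 0.4062]
orientation: [-3.13, 0.168, 0.019]
contact_force: [0.7, -0.8, -0.8]
grip_width: 0.0353
```

```bash
python3 -c "
from plate import *
d=look('s22')
cv2.imwrite('pics/s22c.png',cv2.resize(d['color'][170:300,280:420,::-1],None,fx=5,fy=5,interpolation=cv2.INTER_CUBIC))
plate(d,[-.05,0,.0315],.012)
d=snap('top','t22.png');cv2.imwrite('pics/t22c.png',cv2.resize(d['color'][120:260,200:400,::-1],None,fx=3.9,fy=3.9))
"
```

```text
tcp local [-0.0479 -0.0028  0.1697]
t 33.4 tcp [0.5396 0.0507 0.4062] psi -6.14 tilt [-0.69  0.42] F [ 0.7 -0.8 -0.8] w 0.0353 q [-0.8   0.31  0.73  1.91 -0.25  1.03 -0.06]
 twist deg [-0.35  0.73 -0.14] rows 1 each [-0.0029  0.0061 -0.0012]
 dp tool mm [-60.4  -1.9 136.5] rows 3 each [-0.1677 -0.0052  0.3791]Traceback (most recent call last):
  File "<string>", line 3, in <module>
    d=look('s22')
  File "plate.py", line 24, in look
    d=snap('scene',f+'.png'); plate(d,l)
                              ~~~~~^^^^^
  File "plate.py", line 13, in plate
    print('back face x0 %.4f yawslope %.4f tilt %.4f n %d'%(*r1.x,len(k)),'y ext',np.percentile(k[:,1],[.3,99.7]).round(4))
                                                                                  ~~~~~~~~~~~~~^^^^^^^^^^^^^^^^^^
    return _quantile_unchecked(
        a, q, axis, out, overwrite_input, method, keepdims, weights)
    return _ureduce(a,
                    func=_quantile_ureduce_func,
    ...<5 lines>...
                    overwrite_input=overwrite_input,
                    method=method)
    r = func(a, **kwargs)
    result = _quantile(arr,
                       quantiles=q,
    ...<2 lines>...
                       out=out,
                       weights=wgt)
    slices_having_nans = np.isnan(arr[-1, ...])
                                  ~~~^^^^^^^^^
IndexError: index -1 is out of bounds for axis 0 with size 0
```

```bash
python3 -c "
from plate import *
d=snap('scene','s23.png')
cv2.imwrite('pics/s23c.png',cv2.resize(d['color'][170:290,280:420,::-1],None,fx=5,fy=5,interpolation=cv2.INTER_CUBIC))
plate(d,[-.05,0,.0315],.012)
d=snap('top','t23.png');cv2.imwrite('pics/t23c.png',cv2.resize(d['color'][120:260,200:400,::-1],None,fx=3.9,fy=3.9))
"
```

```text
back face x0 -0.0456 yawslope 0.0009 tilt -0.0379 n 1097 y ext [-0.135   0.1353]
  y -0.125 z [0.0347 0.1004]
  y -0.09 z [0.0337 0.099 ]
  y 0.05 z [0.0153 0.0981]
  y 0.09 z [0.0126 0.0994]
```

View pics/s23c.png

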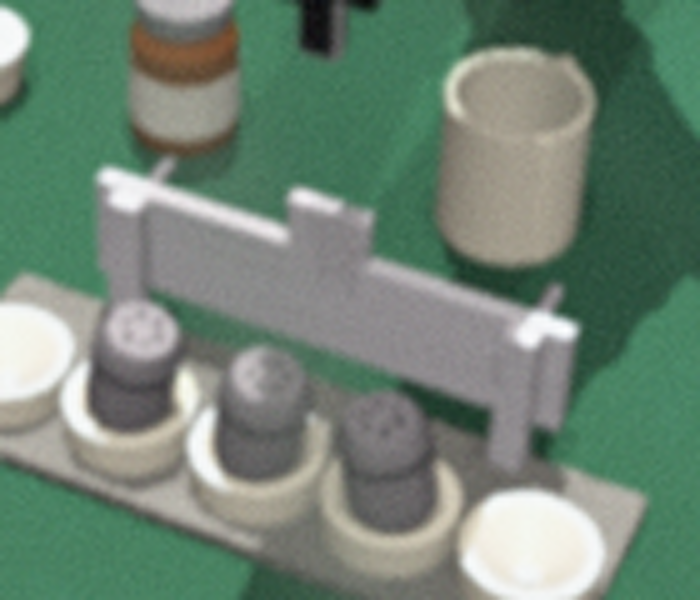

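View pics/t23c.png

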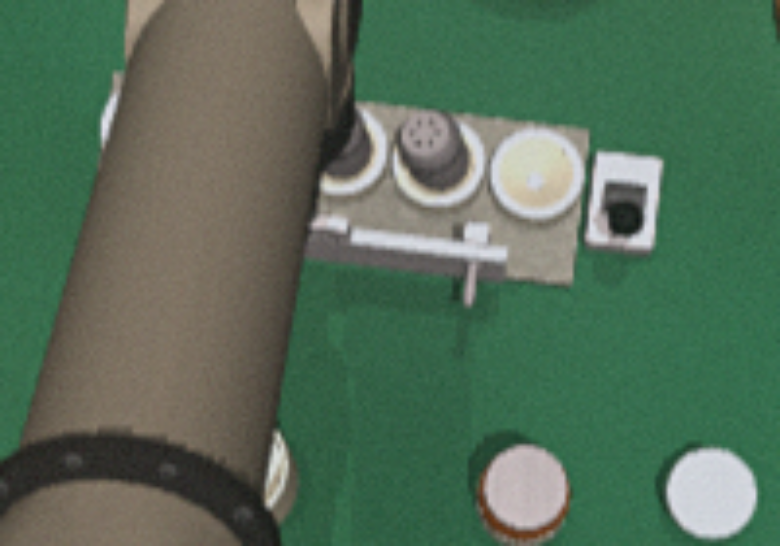

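```bash
python3 -c "
from plate import *
plan(tow(S,[[-.105,0,.36]])[0],-6)
for k,y in ((3,-.072),(2,0),(1,.072)):
    c=tow(S,[[.03,y,0]])[0]; print(k,c[:2].round(4), shak(dict(np.load('pics/s23.npz')),c,.085,.03))
"
```

```text
t 33.55 tcp [0.5378 0.0514 0.401 ] psi -6.10 tilt [-1.15  0.3 ] F [0.  0.5 0.1] w 0.0353 q [-0.79  0.32  0.73  1.91 -0.25  1.02 -0.06]
 twist deg [-0.18  1.18 -0.1 ] rows 1 each [-0.0015  0.0098 -0.0008]
 dp tool mm [-54.5  -2.1  42.2] rows 2 each [-0.2269 -0.0087  0.1757]
3 [ 0.6098 -0.0262] (array([ 0.6177, -0.0183,  0.0838]), 191, np.float64(0.092))
2 [0.6173 0.0454] (array([0.6255, 0.0506, 0.0842]), 203, np.float64(0.0914))
1 [0.6249 0.117 ] (array([0.6328, 0.1137, 0.084 ]), 216, np.float64(0.0911))
```

apply_moves --dp '[[-0.23,0,0.05],[-0.23,0,0.1],[0,0,0.15],[0,0,0]]' --twist '[[-0.001,0.01,0],[0,0,0],[0,0,0],[0,0,0]]' --jaw '[255,255,255,255]'

```text
clock: 33.95
tcp_pos: [0.4784, 0.0576, 0.36]
orientation: [3.134, -0.167, -0.011]
contact_force: [-0.0, 0.5, -0.1]
grip_width: -0.0001
```

```bash
python3 -c "
from plate import *
plan(tow(S,[[-.105,0,.255]])[0],-6)
# shaker tops in scene view: fit top disc
for nm in ('s23','s10'):
  d=dict(np.load('pics/%s.npz'%nm)); w=cloud(d)
  for k,y in ((3,-.072),(2,0),(1,.072)):
    c=tow(S,[[.03,y,.0]])[0]; q=w.reshape(-1,3); q=q[(np.linalg.norm(np.nan_to_num(q[:,:2])-c[:2],axis=1)<.036)&(q[:,2]>.045)&(q[:,2]<.1)]
    def f(a):
        ax=np.array([a[2],a[3],1]);ax/=np.linalg.norm(ax); v=q-[a[0],a[1],.035]; t=v@ax; rr=np.linalg.norm(v-t[:,None]*ax,axis=1)
        L=.0495+.002
        side=abs(rr-.023); top=abs(t-L); return np.minimum(side,top)
    s=least_squares(f,[c[0],c[1],0,0],loss='soft_l1',f_scale=.002); print(nm,k,(s.x[:2]-c[:2]).round(4),'lean deg',np.degrees(s.x[2:]).round(1),len(q),s.cost.round(5))
"
```

```text
t 33.95 tcp [0.4784 0.0576 0.36  ] psi -6.09 tilt [-0.41 -0.17] F [-0.   0.5 -0.1] w -0.0001 q [-0.87  0.26  0.73  2.09 -0.22  0.88 -0.12]
 twist deg [ 0.22  0.39 -0.09] rows 1 each [ 0.0018  0.0032 -0.0008]
 dp tool mm [  5.2  -2.8 105. ] rows 3 each [ 0.0144 -0.0077  0.2916]
s23 3 [ 0.0003 -0.0001] lean deg [1.3 8.7] 347 0.00046
s23 2 [ 0.0003 -0.0008] lean deg [1.1 7.1] 362 0.00043
s23 1 [0.0003 0.0001] lean deg [ 1.2 -9.4] 397 0.00042
s10 3 [ 0.0008 -0.0007] lean deg [ 0.4 10.3] 351 0.00046
s10 2 [ 0.0007 -0.0007] lean deg [0.1 6.5] 370 0.00042
s10 1 [-0.0003  0.0002] lean deg [ 2.1 -9.2] 388 0.00043
```

apply_moves --dp '[[0.014,-0.01,0.29],[0.014,-0.01,0.29],[0,0,0.29],[0,0,0.08],[0,0,0]]' --twist '[[0.001,0.003,0],[0,0,0],[0,0,0],[0,0,0],[0,0,0]]' --jaw '[255,255,255,255,255]'

```text
clock: 34.45
tcp_pos: [0.483, 0.0595, 0.2421]
orientation: [3.134, -0.167, -0.005]
contact_force: [0.1, -0.6, 0.2]
grip_width: -0.0002
```

```bash
python3 -c "
from plate import *
plan(tow(S,[[-.0695,0,.246]])[0],-6); print(loc(r.get_obs()['tcp_pos']))
"
```

```text
t 34.45 tcp [0.483  0.0595 0.2421] psi -6.12 tilt [-0.19 -0.19] F [ 0.1 -0.6  0.2] w -0.0002 q [-0.72  0.47  0.59  2.16 -0.43  0.63  0.07]
 twist deg [ 0.21  0.17 -0.12] rows 1 each [ 0.0017  0.0014 -0.001 ]
 dp tool mm [35.6 -0.  -4. ] rows 1 each [ 0.2966 -0.0003 -0.0335]
[-1.05104505e-01  1.19664418e-05  2.42081286e-01]
```

apply_moves --dp '[[0.08,0,0],[0.08,0,0],[0.06,0,0],[0.02,0,0]]' --twist '[[0,0,0],[0,0,0],[0,0,0],[0,0,0]]' --jaw '[255,255,255,255]'

```text
clock: 34.85
tcp_pos: [0.5147, 0.0562, 0.2458]
orientation: [3.136, -0.168, -0.004]
contact_force: [-10.0, 2.3, 1.9]
grip_width: 0.0002
```

apply_moves --dp '[[0.025,0,0],[0.025,0,0]]' --twist '[[0,0,0],[0,0,0]]' --jaw '[255,255]'

```text
clock: 35.05
tcp_pos: [0.517, 0.0558, 0.2457]
orientation: [-3.136, 0.167, 0.026]
contact_force: [-12.3, 1.1, 11.2]
grip_width: -0.0
```

apply_moves --dp '[[-0.1,0,0],[-0.2,0,0],[0,0,-0.4],[0,0,-0.4],[0,0,-0.25],[0,0,0]]' --twist '[[0,0,0],[0,0,0],[0,0,0],[0,0,0],[0,0,0],[0,0,0]]' --jaw '[255,255,255,255,60,60]'

```text
clock: 35.65
tcp_pos: [0.4817, 0.0589, 0.3781]
orientation: [-3.135, 0.169, 0.021]
contact_force: [-0.1, -0.1, 0.0]
grip_width: 0.0279
```

```bash
python3 -c "
from plate import *
d=snap('scene','s24.png')
cv2.imwrite('pics/s24c.png',cv2.resize(d['color'][170:290,280:420,::-1],None,fx=5,fy=5,interpolation=cv2.INTER_CUBIC))
plate(d,[-.05,0,.0315],.012)
plan(tow(S,[[.03,-.072,.35]])[0],-6-45)
"
```

```text
back face x0 -0.0479 yawslope 0.0016 tilt -0.0379 n 1066 y ext [-0.1311  0.1293]
  y -0.125 z [0.0357 0.0991]
  y -0.09 z [0.0345 0.0985]
  y 0.05 z [0.0334 0.0983]
  y 0.09 z [0.0343 0.0991]
t 35.7 tcp [0.4811 0.059  0.3766] psi -6.15 tilt [-0.89  0.14] F [-0.2  0.3 -1. ] w 0.0356 q [-0.89  0.24  0.76  2.06 -0.21  0.93 -0.13]
 twist deg [ 0.31  0.87 44.85] rows 6 each [0.0004 0.0012 0.0623]
 dp tool mm [137.5  71.   24.4] rows 4 each [0.2865 0.148  0.0508]
```

View pics/s24c.png

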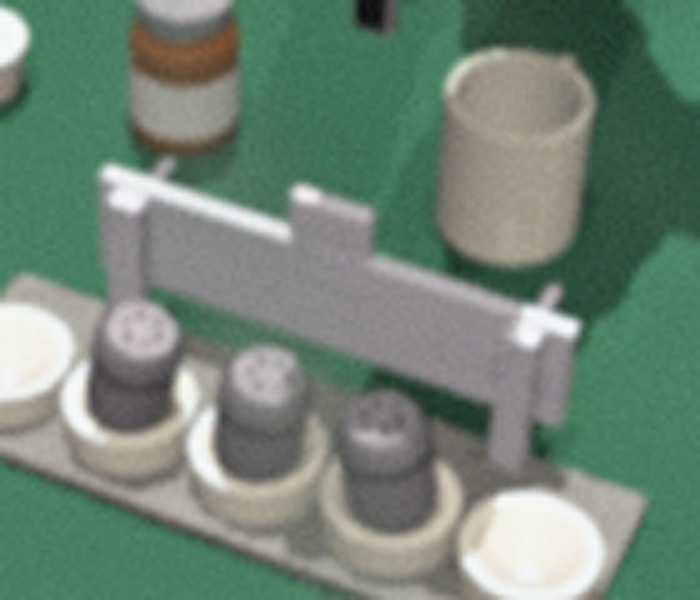

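```bash
python3 - <<'E'
from plate import *
ims={k:cv2.cvtColor(np.load(f'pics/{k}.npz')['color'],cv2.COLOR_RGB2GRAY).astype(np.float32) for k in('s20','s21','s22','s23','s24')} if True else 0
ref=ims['s24']
# plate left end, right end(beyond posts), tab; and posts/dishes as control
boxes={'leftEnd':(296,198,322,212),'rightEnd':(382,226,400,262),'midTop':(325,208,338,222),'ctrl':(281,225,300,270)}
for n,(a,b,c,e) in boxes.items():
    for k in('s20','s21','s22','s23'):
        T=np.eye(2,3,dtype=np.float32)
        try:
            cc,T=cv2.findTransformECC(ref[b:e,a:c],ims[k][b:e,a:c],T,cv2.MOTION_TRANSLATION,(3,200,1e-5),None,3)
            print(n,k,'shift',T[:,2].round(2),round(cc,3))
        except cv2.error as ex: print(n,k,'fail')
d=dict(np.load('pics/s24.npz'))
print('px per mm x',(proj(d,tow(S,[[-.049,.1,.09]]))-proj(d,tow(S,[[-.05,.1,.09]]))),'z',(proj(d,tow(S,[[-.05,.1,.091]]))-proj(d,tow(S,[[-.05,.1,.09]]))))
for k in ('s20','s21','s23','s24'):
    d=dict(np.load(f'pics/{k}.npz')); w=cloud(d).reshape(-1,3); w=w[~np.isnan(w[:,0])]
    q=np.array([w[:,0]-S[0],w[:,1]-S[1]]); c,s=np.cos(S[2]),np.sin(S[2]); q=np.c_[q[0]*c+q[1]*s,-q[0]*s+q[1]*c,w[:,2]]
    o=[]
    for lo,hi in((-.09,-.03),(.03,.09)):
        m=(q[:,1]>lo)&(q[:,1]<hi)&(q[:,2]>.055)&(q[:,2]<.09)&(abs(q[:,0]+.045)<.012); o.append((np.median(q[m,0]).round(4),m.sum()))
    print(k,o)
E
```

```text
leftEnd s20 shift [-0.3  0.4] 0.931
leftEnd s21 shift [-0.31  0.4 ] 0.931
leftEnd s22 shift [-0.38  0.38] 0.935
leftEnd s23 shift [-0.35  0.39] 0.935
rightEnd s20 shift [0.13 0.7 ] 0.908
rightEnd s21 shift [0.1  0.73] 0.911
rightEnd s22 shift [-0.1   0.72] 0.967
rightEnd s23 shift [-0.11  0.73] 0.967
midTop s20 shift [-0.08  0.66] 0.945
midTop s21 shift [-6.9  -1.54] 0.987
midTop s22 shift [-0.01  0.71] 0.996
midTop s23 shift [-0.03  0.71] 0.996
ctrl s20 shift [ 0.02 -0.02] 1.0
ctrl s21 shift [0.03 0.  ] 1.0
ctrl s22 shift [ 0.02 -0.02] 1.0
ctrl s23 shift [ 0.02 -0.01] 1.0
px per mm x [[-0.14791761  0.25390748]] z [[ 0.03535132 -0.29556319]]
s20 [(np.float64(-0.0459), np.int64(214)), (np.float64(-0.0458), np.int64(231))]
s21 [(np.float64(-0.0454), np.int64(214)), (np.float64(-0.0454), np.int64(233))]
s23 [(np.float64(-0.0456), np.int64(209)), (np.float64(-0.0453), np.int64(235))]
s24 [(np.float64(-0.048), np.int64(208)), (np.float64(-0.0476), np.int64(227))]
```

apply_moves --dp '[[0.286,0.148,0],[0.286,0.148,0],[0.286,0.148,0],[0.286,0.148,0],[0,0,0],[0,0,0],[0,0,0],[0,0,0],[0,0,0],[0,0,0],[0,0,0],[0,0,0]]' --twist '[[0.002,0.007,0],[0,0,0],[0,0,0],[0,0,0],[0,0,0.062],[0,0,0.062],[0,0,0.062],[0,0,0.062],[0,0,0.062],[0,0,0.062],[0,0,0],[0,0,0]]' --jaw '[60,60,60,60,60,60,60,60,60,60,60,60]' --grip_force 20

```text
clock: 36.9
tcp_pos: [0.6108, -0.0293, 0.3596]
orientation: [2.817, -1.383, -0.024]
contact_force: [0.3, -0.5, 0.5]
grip_width: 0.0652
```

```bash
python3 -c "
from plate import *
plan(tow(S,[[.03,-.072,.28]])[0],-51)
"
```

```text
t 36.9 tcp [ 0.6108 -0.0293  0.3596] psi -52.29 tilt [-0.87  0.21] F [ 0.3 -0.5  0.5] w 0.0652 q [-0.69  0.58  0.91  1.8  -0.52  1.05 -0.49]
 twist deg [ 0.55  0.7  -1.28] rows 1 each [ 0.0046  0.0059 -0.0107]
 dp tool mm [-2.1 -1.8 79.7] rows 2 each [-0.0087 -0.0075  0.3319]
```

apply_moves --dp '[[-0.02,-0.01,0.25],[0,0,0.25],[0,0,0.16],[0,0,0]]' --twist '[[0.005,0.006,-0.01],[0,0,0],[0,0,0],[0,0,0]]' --jaw '[60,60,60,60]'

```text
clock: 37.3
tcp_pos: [0.6099, -0.0264, 0.2772]
orientation: [-2.842, 1.334, -0.003]
contact_force: [-0.9, -0.1, 0.7]
grip_width: 0.0653
```

```bash
python3 -c "
from plate import *
plan(tow(S,[[.03,-.072,.218]])[0],-51)
"
```

```text
t 37.3 tcp [ 0.6099 -0.0264  0.2772] psi -50.30 tilt [0.15 0.06] F [-0.9 -0.1  0.7] w 0.0653 q [-0.63  0.66  0.81  1.86 -0.62  0.89 -0.39]
 twist deg [-0.15 -0.05  0.7 ] rows 1 each [-0.0012 -0.0004  0.0058]
 dp tool mm [-0.3  0.1 59.2] rows 2 each [-0.0011  0.0004  0.2466]
```

apply_moves --dp '[[0,0,0.2],[0,0,0.2],[0,0,0.06],[0,0,0]]' --twist '[[0,0,0.005],[0,0,0],[0,0,0],[0,0,0]]' --jaw '[60,60,60,60]'

```text
clock: 37.7
tcp_pos: [0.6115, -0.0271, 0.2234]
orientation: [-2.837, 1.339, -0.008]
contact_force: [-0.1, -0.3, 0.1]
grip_width: 0.065
```

```bash
python3 -c "
from plate import *
plan(tow(S,[[.03,-.072,.218]])[0],-51)
d=snap('scene','s25.png')
cv2.imwrite('pics/s25c.png',cv2.resize(d['color'][170:290,250:400,::-1],None,fx=5,fy=5,interpolation=cv2.INTER_CUBIC))
"
```

```text
t 37.7 tcp [ 0.6115 -0.0271  0.2234] psi -50.55 tilt [0.37 0.11] F [-0.1 -0.3  0.1] w 0.065 q [-0.58  0.73  0.75  1.88 -0.69  0.8  -0.35]
 twist deg [-0.35 -0.15  0.45] rows 1 each [-0.0029 -0.0012  0.0037]
 dp tool mm [-1.8  0.8  5.4] rows 1 each [-0.0147  0.0066  0.0452]
```

View pics/s25c.png

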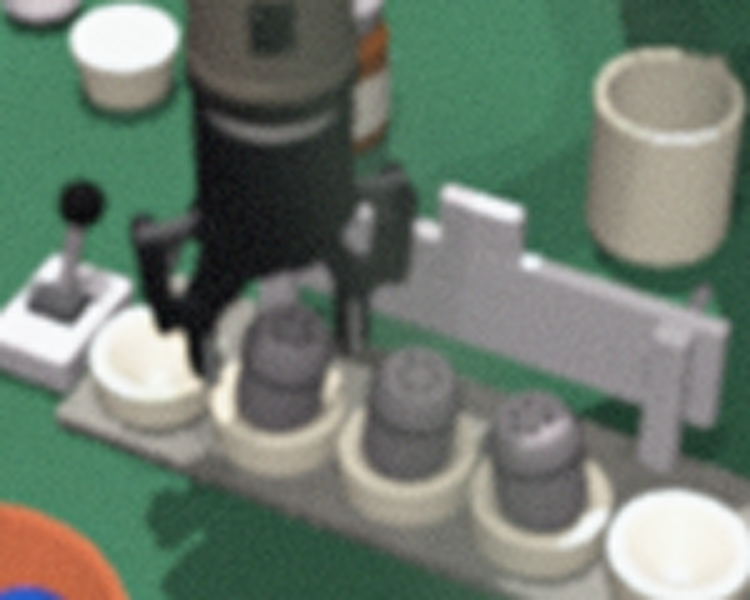

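apply_moves --dp '[[-0.015,0.006,0.04],[0,0,0],[0,0,0],[0,0,0],[0,0,0],[0,0,0],[0,0,0]]' --twist '[[-0.003,-0.001,0.003],[0,0,0],[0,0,0],[0,0,0],[0,0,0],[0,0,0],[0,0,0]]' --jaw '[60,60,255,255,255,255,255]'

```text
clock: 38.45
tcp_pos: [0.6109, -0.0261, 0.2225]
orientation: [-2.835, 1.348, -0.007]
contact_force: [-0.4, 0.3, -1.6]
grip_width: 0.0453
```

```bash
cat >> plate.py <<'E'
def leans(d,ks=(3,2,1)):
  w=cloud(d)
  for k in ks:
    c=tow(S,[[.03,SY[k],.0]])[0]; q=w.reshape(-1,3); col=d['color'].reshape(-1,3).max(1); q=q[(np.linalg.norm(np.nan_to_num(q[:,:2])-c[:2],axis=1)<.036)&(q[:,2]>.045)&(q[:,2]<.1)]
    def f(a):
        ax=np.array([a[2],a[3],1]);ax/=np.linalg.norm(ax); v=q-[a[0],a[1],.036]; t=v@ax; rr=np.linalg.norm(v-t[:,None]*ax,axis=1)
        return np.minimum(abs(rr-.023),abs(t-.0505))
    s=least_squares(f,[c[0],c[1],0,0],loss='soft_l1',f_scale=.002); print(k,(s.x[:2]-c[:2]).round(4),'lean deg xy',np.degrees(s.x[2:]).round(1),len(q),s.cost.round(5))
E
python3 -c "
from plate import *
plan(tow(S,[[.03,-.072,.218]])[0],-51)
"
```

```text
t 38.45 tcp [ 0.6109 -0.0261  0.2225] psi -50.86 tilt [0.29 0.01] F [-0.4  0.3 -1.6] w 0.0453 q [-0.59  0.73  0.75  1.88 -0.69  0.8  -0.35]
 twist deg [-0.23 -0.18  0.14] rows 1 each [-0.0019 -0.0015  0.0012]
 dp tool mm [-0.6  1.   4.5] rows 1 each [-0.0051  0.0085  0.0377]
```

apply_moves --dp '[[0,0,0.03],[0,0,0],[0,0,0],[0,0,0],[0,0,0],[0,0,-0.2],[0,0,-0.3],[0,0,-0.1],[0,0,0]]' --twist '[[0,0,0],[0,0,0],[0,0,0],[0,0,0],[0,0,0],[0,0,0],[0,0,0],[0,0,0],[0,0,0]]' --jaw '[255,110,90,60,60,60,60,60,60]'

```text
clock: 39.35
tcp_pos: [0.6109, -0.0266, 0.2937]
orientation: [-2.835, 1.349, -0.007]
contact_force: [0.5, 0.9, -0.3]
grip_width: 0.0657
```

```bash
python3 -c "
from plate import *
plan(tow(S,[[.03,-.072,.28]])[0],39)
d=snap('scene','s26.png'); leans(d)
cv2.imwrite('pics/s26c.png',cv2.resize(d['color'][170:290,250:400,::-1],None,fx=5,fy=5,interpolation=cv2.INTER_CUBIC))
"
```

```text
t 39.35 tcp [ 0.6109 -0.0266  0.2937] psi -50.89 tilt [0.28 0.02] F [ 0.5  0.9 -0.3] w 0.0657 q [-0.65  0.64  0.84  1.85 -0.6   0.91 -0.42]
 twist deg [-6.000e-02 -3.100e-01 -8.989e+01] rows 11 each [-0.     -0.0002 -0.0681]
 dp tool mm [-1.   0.7 13.7] rows 1 each [-0.0086  0.0061  0.1139]
3 [-0.0011 -0.0008] lean deg xy [5.7 6.2] 352 0.00042
2 [-0.0002 -0.0003] lean deg xy [2.7 5.6] 362 0.00046
1 [0.0012 0.0006] lean deg xy [ -0.7 -10.2] 392 0.00042
```

View pics/s26c.png

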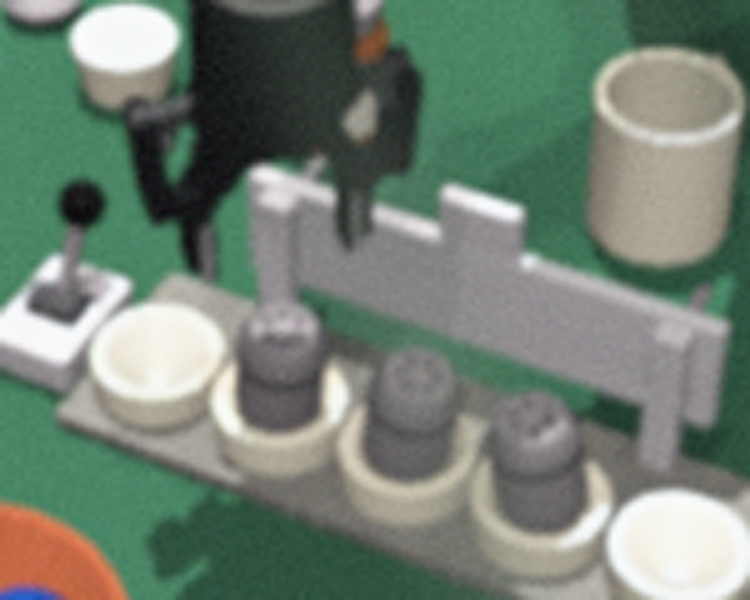

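apply_moves --dp '[[0,0,0],[0,0,0],[0,0,0],[0,0,0],[0,0,0],[0,0,0],[0,0,0],[0,0,0],[0,0,0],[0,0,0],[0,0,0],[0,0,0],[0,0,0]]' --twist '[[0,0,-0.068],[0,0,-0.068],[0,0,-0.068],[0,0,-0.068],[0,0,-0.068],[0,0,-0.068],[0,0,-0.068],[0,0,-0.068],[0,0,-0.068],[0,0,-0.068],[0,0,-0.068],[0,0,0],[0,0,0]]' --jaw '[60,60,60,60,60,60,60,60,60,60,60,60,60]'

```text
clock: 40.7
tcp_pos: [0.6039, -0.0229, 0.2725]
orientation: [-2.918, -1.136, 0.034]
contact_force: [-0.0, -0.5, 0.2]
grip_width: 0.0653
```

```bash
python3 -c "
from plate import *
plan(tow(S,[[.03,-.072,.28]])[0],39)
"
```

```text
t 40.7 tcp [ 0.6039 -0.0229  0.2725] psi 42.55 tilt [-1.36  0.12] F [-0.  -0.5  0.2] w 0.0653 q [-0.36  0.55  0.4   1.85 -0.28  0.82  0.93]
 twist deg [-0.98  0.96  3.54] rows 1 each [-0.0082  0.008   0.0295]
 dp tool mm [ 1.9  6.3 -7.7] rows 1 each [ 0.0162  0.0528 -0.0638]
```

apply_moves --dp '[[0.04,0.04,0],[0,0,0],[0,0,0]]' --twist '[[-0.008,0.008,0.029],[0,0,0],[0,0,0]]' --jaw '[60,60,60]'

```text
clock: 41.0
tcp_pos: [0.6099, -0.0229, 0.2703]
orientation: [-2.964, -1.037, 0.005]
contact_force: [0.2, 0.5, 0.1]
grip_width: 0.0654
```

```bash
python3 -c "
from plate import *
plan(tow(S,[[.03,-.072,.219]])[0],39)
"
```

```text
t 41.0 tcp [ 0.6099 -0.0229  0.2703] psi 38.58 tilt [-0.2   0.01] F [0.2 0.5 0.1] w 0.0654 q [-0.37  0.56  0.41  1.85 -0.3   0.8   0.87]
 twist deg [-0.13  0.15 -0.42] rows 1 each [-0.0011  0.0012 -0.0035]
 dp tool mm [-2.1  2.7 51.3] rows 2 each [-0.0087  0.0111  0.2136]
```

apply_moves --dp '[[-0.018,0.022,0.2],[0,0,0.18],[0,0,0.04],[0,0,0]]' --twist '[[-0.001,0.001,-0.003],[0,0,0],[0,0,0],[0,0,0]]' --jaw '[60,60,60,60]'

```text
clock: 41.4
tcp_pos: [0.6096, -0.0258, 0.2189]
orientation: [-2.961, -1.048, 0.002]
contact_force: [0.7, 0.2, 0.8]
grip_width: 0.0652
```

```bash
python3 -c "
from plate import *
plan(tow(S,[[.03,-.072,.219]])[0],39)
"
```

```text
t 41.4 tcp [ 0.6096 -0.0258  0.2189] psi 38.98 tilt [-0.07  0.  ] F [0.7 0.2 0.8] w 0.0652 q [-0.34  0.63  0.37  1.87 -0.34  0.71  0.91]
 twist deg [-0.05  0.06 -0.02] rows 1 each [-0.0004  0.0005 -0.0002]
 dp tool mm [-0.1  0.5 -0.1] rows 1 each [-0.0012  0.0038 -0.0011]
```

apply_moves --dp '[[0,0,0],[0,0,0],[0,0,0],[0,0,0],[0,0,0],[0,0,0],[0,0,0],[0,0,0],[0,0,0],[0,0,-0.2],[0,0,-0.4],[0,0,-0.1],[0,0,0]]' --twist '[[0,0,0],[0,0,0],[0,0,0],[0,0,0],[0,0,0],[0,0,0],[0,0,0],[0,0,0],[0,0,0],[0,0,0],[0,0,0],[0,0,0],[0,0,0]]' --jaw '[255,255,255,255,255,110,90,60,60,60,60,60,60]'

```text
clock: 42.7
tcp_pos: [0.6101, -0.0258, 0.3078]
orientation: [-2.961, -1.048, -0.0]
contact_force: [0.8, 0.2, -1.1]
grip_width: 0.0655
```

```bash
python3 -c "
from plate import *
plan(tow(S,[[.03,0,.29]])[0],39)
d=snap('scene','s27.png'); leans(d)
"
```

```text
t 42.7 tcp [ 0.6101 -0.0258  0.3078] psi 38.98 tilt [0.01 0.01] F [ 0.8  0.2 -1.1] w 0.0655 q [-0.38  0.51  0.44  1.83 -0.27  0.87  0.86]
 twist deg [-0.   -0.01 -0.02] rows 1 each [-0.     -0.0001 -0.0002]
 dp tool mm [ 50.4 -50.7  17.8] rows 2 each [ 0.2098 -0.2113  0.0743]
3 [0.0004 0.0003] lean deg xy [-3.6  1.7] 365 0.00043
2 [ 0.0005 -0.0011] lean deg xy [0.6 8. ] 361 0.00044
1 [0.0008 0.0003] lean deg xy [ 0.1 -9.6] 393 0.00044
```

apply_moves --dp '[[0.21,-0.211,0],[0.21,-0.211,0],[0,0,0.1],[0,0,0]]' --twist '[[0,0,0],[0,0,0],[0,0,0],[0,0,0]]' --jaw '[60,60,60,60]'

```text
clock: 43.15
tcp_pos: [0.6161, 0.0462, 0.2898]
orientation: [-2.963, -1.044, 0.009]
contact_force: [-1.1, -0.1, -0.4]
grip_width: 0.0651
```

```bash
python3 -c "
from plate import *
plan(tow(S,[[.03,0,.22]])[0],39)
"
```

```text
t 43.15 tcp [0.6161 0.0462 0.2898] psi 38.83 tilt [-0.33 -0.09] F [-1.1 -0.1 -0.4] w 0.0651 q [-0.49  0.54  0.42  1.82 -0.28  0.85  0.75]
 twist deg [-0.13  0.31 -0.17] rows 1 each [-0.0011  0.0026 -0.0014]
 dp tool mm [ 0.8  1.6 69.8] rows 2 each [0.0035 0.0065 0.2908]
```

apply_moves --dp '[[0.01,0.015,0.25],[0,0,0.25],[0,0,0.07],[0,0,0]]' --twist '[[-0.001,0.003,-0.001],[0,0,0],[0,0,0],[0,0,0]]' --jaw '[60,60,60,60]'

```text
clock: 43.55
tcp_pos: [0.6174, 0.0426, 0.2173]
orientation: [2.963, 1.043, -0.004]
contact_force: [0.3, 1.0, 0.3]
grip_width: 0.0652
```

```bash
python3 -c "
from plate import *
plan(tow(S,[[.03,0,.219]])[0],39)
"
```

```text
t 43.55 tcp [0.6174 0.0426 0.2173] psi 38.80 tilt [-0.14 -0.06] F [0.3 1.  0.3] w 0.0652 q [-0.44  0.64  0.37  1.85 -0.34  0.72  0.8 ]
 twist deg [-0.04  0.15 -0.2 ] rows 1 each [-0.0003  0.0012 -0.0017]
 dp tool mm [ 1.6 -2.2 -1.7] rows 1 each [ 0.0136 -0.0181 -0.014 ]
```

apply_moves --dp '[[0.014,-0.018,-0.01],[0,0,0],[0,0,0],[0,0,0],[0,0,0],[0,0,0],[0,0,0],[0,0,0],[0,0,0],[0,0,-0.2],[0,0,-0.4],[0,0,-0.1],[0,0,0]]' --twist '[[0,0,0],[0,0,0],[0,0,0],[0,0,0],[0,0,0],[0,0,0],[0,0,0],[0,0,0],[0,0,0],[0,0,0],[0,0,0],[0,0,0],[0,0,0]]' --jaw '[60,255,255,255,255,110,90,60,60,60,60,60,60]'

```text
clock: 44.85
tcp_pos: [0.6183, 0.0444, 0.3088]
orientation: [2.963, 1.04, 0.001]
contact_force: [-0.1, 0.3, -0.4]
grip_width: 0.0653
```

```bash
python3 -c "
from plate import *
plan(tow(S,[[.03,.072,.29]])[0],39)
d=snap('scene','s28.png'); leans(d)
"
```

```text
t 44.85 tcp [0.6183 0.0444 0.3088] psi 38.70 tilt [ 0.04 -0.06] F [-0.1  0.3 -0.4] w 0.0653 q [-0.49  0.52  0.44  1.8  -0.27  0.88  0.74]
 twist deg [ 0.07  0.01 -0.3 ] rows 1 each [ 0.0006  0.     -0.0025]
 dp tool mm [ 50.5 -52.5  18.7] rows 2 each [ 0.2106 -0.2189  0.078 ]
3 [ 0.0006 -0.0002] lean deg xy [-4.6  2.5] 364 0.00042
2 [ 0.0006 -0.0006] lean deg xy [-5.2  3.8] 382 0.00039
1 [-0.0001 -0.    ] lean deg xy [ 2.  -9.1] 395 0.00042
```

apply_moves --dp '[[0.21,-0.219,0],[0.21,-0.219,0],[0,0,0.1],[0,0,0]]' --twist '[[0,0,-0.002],[0,0,0],[0,0,0],[0,0,0]]' --jaw '[60,60,60,60]'

```text
clock: 45.3
tcp_pos: [0.6235, 0.1175, 0.2909]
orientation: [2.962, 1.042, -0.009]
contact_force: [-0.8, -0.4, -0.6]
grip_width: 0.0652
```

```bash
python3 -c "
from plate import *
plan(tow(S,[[.03,.072,.22]])[0],39)
"
```

```text
t 45.3 tcp [0.6235 0.1175 0.2909] psi 38.78 tilt [-0.26 -0.19] F [-0.8 -0.4 -0.6] w 0.0652 q [-0.59  0.56  0.42  1.77 -0.29  0.87  0.64]
 twist deg [-0.02  0.32 -0.22] rows 1 each [-0.0001  0.0027 -0.0018]
 dp tool mm [ 1.1  1.3 70.9] rows 2 each [0.0046 0.0053 0.2953]
```

apply_moves --dp '[[0.02,0.0,0.25],[0,0,0.25],[0,0,0.06],[0,0,0]]' --twist '[[0,0.003,-0.002],[0,0,0],[0,0,0],[0,0,0]]' --jaw '[60,60,60,60]'

```text
clock: 45.7
tcp_pos: [0.6249, 0.1159, 0.2198]
orientation: [2.962, 1.045, -0.004]
contact_force: [-0.0, -0.0, 0.2]
grip_width: 0.0655
```

```bash
python3 -c "
from plate import *
plan(tow(S,[[.03,.072,.219]])[0],39)
"
```

```text
t 45.7 tcp [0.6249 0.1159 0.2198] psi 38.87 tilt [-0.14 -0.09] F [-0.  -0.   0.2] w 0.0655 q [-0.55  0.66  0.37  1.8  -0.33  0.74  0.68]
 twist deg [-0.02  0.16 -0.13] rows 1 each [-0.0001  0.0014 -0.0011]
 dp tool mm [ 0.7 -0.8  0.8] rows 1 each [ 0.0055 -0.007   0.0066]
```

Squeeze, release, then rotate to -51 above dish 1.

apply_moves --dp '[[0.005,-0.007,0],[0,0,0],[0,0,0],[0,0,0],[0,0,0],[0,0,0],[0,0,0],[0,0,0],[0,0,0],[0,0,-0.2],[0,0,-0.4],[0,0,-0.1],[0,0,0]]' --twist '[[0,0,0],[0,0,0],[0,0,0],[0,0,0],[0,0,0],[0,0,0],[0,0,0],[0,0,0],[0,0,0],[0,0,0],[0,0,0],[0,0,0],[0,0,0]]' --jaw '[60,255,255,255,255,110,90,60,60,60,60,60,60]'

```text
clock: 47.0
tcp_pos: [0.6259, 0.1159, 0.3101]
orientation: [2.962, 1.042, 0.001]
contact_force: [0.3, 0.9, -0.0]
grip_width: 0.065
```

apply_moves --dp '[[0,0,0],[0,0,0],[0,0,0],[0,0,0],[0,0,0],[0,0,0],[0,0,0],[0,0,0],[0,0,0],[0,0,0],[0,0,0],[0,0,0],[0,0,0]]' --twist '[[0,0,0.068],[0,0,0.068],[0,0,0.068],[0,0,0.068],[0,0,0.068],[0,0,0.068],[0,0,0.068],[0,0,0.068],[0,0,0.068],[0,0,0.068],[0,0,0.068],[0,0,0],[0,0,0]]' --jaw '[60,60,60,60,60,60,60,60,60,60,60,60,60]'

```text
clock: 48.3
tcp_pos: [0.6214, 0.116, 0.2948]
orientation: [2.781, -1.431, -0.014]
contact_force: [-0.3, 1.2, 0.3]
grip_width: 0.0652
```

```bash
python3 -c "
from plate import *
plan(tow(S,[[.03,.072,.28]])[0],-51)
d=snap('scene','s29.png'); leans(d)
"
```

```text
t 48.3 tcp [0.6214 0.116  0.2948] psi -54.46 tilt [-0.82 -0.51] F [-0.3  1.2  0.3] w 0.0652 q [-0.86  0.68  0.84  1.79 -0.6   0.96 -0.72]
 twist deg [ 0.96  0.09 -3.46] rows 1 each [ 0.008   0.0008 -0.0288]
 dp tool mm [ 1.2 -3.6 14.7] rows 1 each [ 0.0102 -0.0303  0.1227]
3 [ 0.0005 -0.0009] lean deg xy [-3.7  3.9] 362 0.0004
2 [ 0.001  -0.0007] lean deg xy [-5.7  3.5] 379 0.0004
1 [0.0006 0.0005] lean deg xy [-2.3 -7.3] 399 0.00046
```

apply_moves --dp '[[0.03,-0.02,0.1],[0,0,0],[0,0,0]]' --twist '[[0.008,0.001,-0.029],[0,0,0],[0,0,0]]' --jaw '[60,60,60]'

```text
clock: 48.65
tcp_pos: [0.6252, 0.1142, 0.2823]
orientation: [-2.84, 1.343, 0.001]
contact_force: [0.4, -0.4, 0.3]
grip_width: 0.0656
```

```bash
python3 -c "
from plate import *
plan(tow(S,[[.03,.072,.219]])[0],-51)
"
```

```text
t 48.65 tcp [0.6252 0.1142 0.2823] psi -50.60 tilt [-0.02  0.03] F [ 0.4 -0.4  0.3] w 0.0656 q [-0.83  0.69  0.8   1.8  -0.61  0.92 -0.64]
 twist deg [-0.01  0.03  0.4 ] rows 1 each [-0.      0.0003  0.0033]
 dp tool mm [-2.3 -1.5 63.3] rows 2 each [-0.0097 -0.0062  0.2636]
```

apply_moves --dp '[[-0.02,-0.015,0.22],[0,0,0.22],[0,0,0.07],[0,0,0]]' --twist '[[0,0,0.003],[0,0,0],[0,0,0],[0,0,0]]' --jaw '[60,60,60,60]'

```text
clock: 49.05
tcp_pos: [0.6262, 0.1173, 0.2222]
orientation: [-2.832, 1.352, -0.002]
contact_force: [0.3, 0.1, 0.9]
grip_width: 0.0655
```

```bash
python3 -c "
from plate import *
plan(tow(S,[[.03,.072,.219]])[0],-51)
"
```

```text
t 49.05 tcp [0.6262 0.1173 0.2222] psi -51.02 tilt [0.15 0.13] F [0.3 0.1 0.9] w 0.0655 q [-0.79  0.76  0.73  1.82 -0.68  0.83 -0.6 ]
 twist deg [-0.2   0.   -0.02] rows 1 each [-0.0017  0.     -0.0001]
 dp tool mm [-0.5  1.2  3.2] rows 1 each [-0.0046  0.0103  0.0268]
```

apply_moves --dp '[[-0.005,0.01,0.027],[0,0,0],[0,0,0],[0,0,0],[0,0,0],[0,0,0],[0,0,0],[0,0,0],[0,0,0],[0,0,-0.2],[0,0,-0.4],[0,0,-0.1],[0,0,0]]' --twist '[[0,0,0],[0,0,0],[0,0,0],[0,0,0],[0,0,0],[0,0,0],[0,0,0],[0,0,0],[0,0,0],[0,0,0],[0,0,0],[0,0,0],[0,0,0]]' --jaw '[60,255,255,255,255,110,90,60,60,60,60,60,60]'

```text
clock: 50.35
tcp_pos: [0.6253, 0.1166, 0.3087]
orientation: [-2.831, 1.351, -0.006]
contact_force: [0.7, -0.3, -0.1]
grip_width: 0.0653
```

```bash
python3 -c "
from plate import *
plan(tow(S,[[.03,0,.29]])[0],-51)
d=snap('scene','s30.png'); leans(d)
cv2.imwrite('pics/s30c.png',cv2.resize(d['color'][170:290,260:410,::-1],None,fx=5,fy=5,interpolation=cv2.INTER_CUBIC))
"
```

```text
t 50.35 tcp [0.6253 0.1166 0.3087] psi -51.04 tilt [0.3  0.16] F [ 0.7 -0.3 -0.1] w 0.0653 q [-0.85  0.66  0.83  1.78 -0.58  0.96 -0.67]
 twist deg [-0.33 -0.07 -0.04] rows 1 each [-0.0028 -0.0006 -0.0003]
 dp tool mm [50.4 51.1 18.4] rows 2 each [0.2098 0.2128 0.0768]
3 [ 0.0002 -0.0009] lean deg xy [-3.4  4.6] 361 0.00042
2 [-0.0003 -0.0005] lean deg xy [-3.3  3.6] 382 0.00044
1 [ 0.0002 -0.0001] lean deg xy [-4.2 -3.7] 402 0.00048
```

View pics/s30c.png

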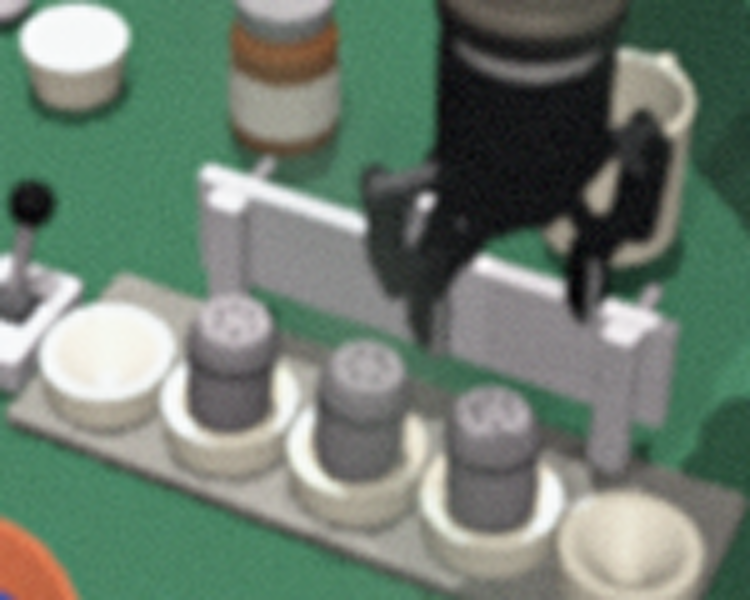

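apply_moves --dp '[[0,0,-0.3],[0,0,-0.2],[0,0,0],[0,0,0],[0,0,0],[0,0,0],[0,0,0],[0,0,0],[0,0,0],[0,0,0]]' --twist '[[0,0,0],[0,0,0],[0,0,-0.0625],[0,0,-0.0625],[0,0,-0.0625],[0,0,-0.0625],[0,0,-0.0625],[0,0,-0.0625],[0,0,0],[0,0,0]]' --jaw '[130,130,130,130,130,130,130,130,130,130]'

```text
clock: 51.4
tcp_pos: [0.6212, 0.1185, 0.3544]
orientation: [3.137, -0.119, -0.024]
contact_force: [-0.0, -0.2, 0.0]
grip_width: 0.0416
```

```bash
python3 -c "
from plate import *
plan(tow(S,[[-.0525,0,.34]])[0],-6)
"
```

```text
t 51.4 tcp [0.6212 0.1185 0.3544] psi -4.35 tilt [-0.87 -0.12] F [-0.  -0.2  0. ] w 0.0416 q [-0.76  0.54  0.67  1.74 -0.38  1.02 -0.03]
 twist deg [0.2  0.86 1.65] rows 1 each [0.0016 0.0071 0.0137]
 dp tool mm [-80.5  70.7  15.8] rows 3 each [-0.2236  0.1965  0.044 ]
```

apply_moves --dp '[[-0.224,0.196,0],[-0.224,0.196,0],[-0.224,0.196,0],[0,0,0],[0,0,0]]' --twist '[[0.002,0.007,0.014],[0,0,0],[0,0,0],[0,0,0],[0,0,0]]' --jaw '[130,130,130,130,130]'

```text
clock: 51.9
tcp_pos: [0.5304, 0.0552, 0.3509]
orientation: [3.135, -0.189, -0.007]
contact_force: [0.2, 0.6, 0.8]
grip_width: 0.0416
```

```bash
python3 -c "
from plate import *
plan(tow(S,[[-.0525,0,.30]])[0],-6)
"
```

```text
t 51.9 tcp [0.5304 0.0552 0.3509] psi -6.91 tilt [-0.24 -0.04] F [0.2 0.6 0.8] w 0.0416 q [-0.8   0.37  0.73  1.98 -0.32  0.9  -0.03]
 twist deg [ 0.07  0.23 -0.91] rows 1 each [ 0.0006  0.002  -0.0076]
 dp tool mm [ 5.2  0.6 50.9] rows 2 each [0.0218 0.0023 0.2119]
```

apply_moves --dp '[[0.043,0,0.1],[0,0,0.15],[0,0,0]]' --twist '[[0,0.002,-0.008],[0,0,0],[0,0,0]]' --jaw '[130,130,130]'

```text
clock: 52.2
tcp_pos: [0.5373, 0.0563, 0.32]
orientation: [3.136, -0.167, 0.003]
contact_force: [-0.8, 0.4, 0.2]
grip_width: 0.0422
```

```bash
python3 -c "
from plate import *
plan(tow(S,[[-.0525,0,.278]])[0],-6)
"
```

```text
t 52.2 tcp [0.5373 0.0563 0.32  ] psi -6.10 tilt [ 0.1  -0.05] F [-0.8  0.4  0.2] w 0.0422 q [-0.76  0.43  0.69  1.99 -0.36  0.84  0.03]
 twist deg [ 0.04 -0.1  -0.1 ] rows 1 each [ 0.0004 -0.0009 -0.0008]
 dp tool mm [-1.8  2.4 42. ] rows 1 each [-0.0152  0.0204  0.3501]
```

apply_moves --dp '[[-0.015,0.02,0.17],[0,0,0.17],[0,0,0.02],[0,0,0]]' --twist '[[0,0,0],[0,0,0],[0,0,0],[0,0,0]]' --jaw '[130,130,130,130]'

```text
clock: 52.6
tcp_pos: [0.5387, 0.0559, 0.2773]
orientation: [3.136, -0.17, 0.007]
contact_force: [0.1, -0.6, 0.4]
grip_width: 0.0419
```

```bash
python3 -c "
from plate import *
plan(tow(S,[[-.0525,0,.275]])[0],-6)
d=snap('scene','s31.png'); plate(d,[-.05,0,.0315],.012)
cv2.imwrite('pics/s31c.png',cv2.resize(d['color'][170:290,260:410,::-1],None,fx=5,fy=5,interpolation=cv2.INTER_CUBIC))
"
```

```text
t 52.6 tcp [0.5387 0.0559 0.2773] psi -6.20 tilt [ 0.27 -0.08] F [ 0.1 -0.6  0.4] w 0.0419 q [-0.72  0.49  0.65  2.02 -0.43  0.76  0.08]
 twist deg [ 0.06 -0.28 -0.2 ] rows 1 each [ 0.0005 -0.0023 -0.0017]
 dp tool mm [-3.2  2.2  2.3] rows 1 each [-0.0264  0.0187  0.0192]
back face x0 -0.0477 yawslope 0.0015 tilt -0.0363 n 1076 y ext [-0.1301  0.1299]
  y -0.125 z [0.035  0.1002]
  y -0.09 z [0.0359 0.0985]
  y 0.05 z [0.0351 0.0988]
  y 0.09 z [0.0347 0.0996]
```

View pics/s31c.png

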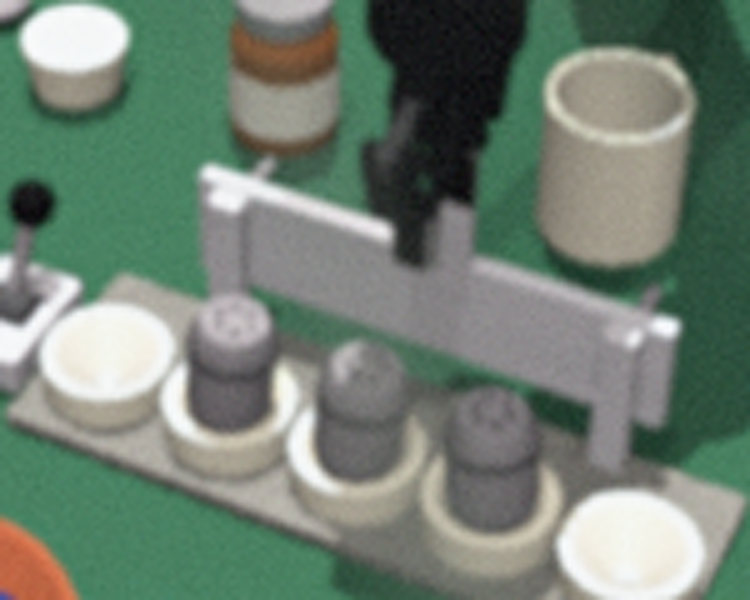

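Grip, then push back a little, release.

apply_moves --dp '[[-0.025,0.01,0],[0,0,0],[0,0,0],[0,0,0],[0,0,0]]' --twist '[[0,-0.002,-0.001],[0,0,0],[0,0,0],[0,0,0],[0,0,0]]' --jaw '[130,255,255,255,255]' --grip_force 30

```text
clock: 53.15
tcp_pos: [0.5363, 0.0553, 0.2804]
orientation: [-3.136, 0.166, -0.007]
contact_force: [-0.5, -0.1, -2.0]
grip_width: 0.0091
```

apply_moves --dp '[[0.02,0,0],[0.02,0,0],[0.02,0,0]]' --twist '[[0,0,0],[0,0,0],[0,0,0]]' --jaw '[255,255,255]'

```text
clock: 53.45
tcp_pos: [0.5411, 0.0547, 0.28]
orientation: [-3.135, 0.166, 0.009]
contact_force: [-10.7, 1.1, 14.9]
grip_width: 0.0093
```

```bash
python3 -c "
from plate import *
plan(tow(S,[[-.05,0,.275]])[0],-6)
d=snap('scene','s32.png'); plate(d,[-.05,0,.0315],.012)
"
```

```text
t 53.45 tcp [0.5411 0.0547 0.28  ] psi -6.05 tilt [-0.32  0.15] F [-10.7   1.1  14.9] w 0.0093 q [-0.71  0.5   0.64  2.01 -0.42  0.78  0.08]
 twist deg [-0.12  0.33 -0.05] rows 1 each [-0.001   0.0028 -0.0004]
 dp tool mm [-3.2  1.4  5. ] rows 1 each [-0.0266  0.0114  0.0417]
back face x0 -0.0459 yawslope 0.0002 tilt -0.0203 n 1074 y ext [-0.1303  0.1301]
  y -0.125 z [0.0356 0.0996]
  y -0.09 z [0.0181 0.0991]
  y 0.05 z [0.0331 0.0986]
  y 0.09 z [0.0333 0.0996]
```

apply_moves --dp '[[0,0,0],[0,0,0],[0,0,0],[0,0,0],[0,0,0],[0,0,0]]' --twist '[[0,0,0],[0,0,0],[0,0,0],[0,0,0],[0,0,0],[0,0,0]]' --jaw '[255,255,210,180,150,140]'

```text
clock: 54.1
tcp_pos: [0.5424, 0.0545, 0.2805]
orientation: [-3.135, 0.166, 0.007]
contact_force: [-0.4, -0.5, 0.3]
grip_width: 0.0386
```

```bash
python3 -c "
from plate import *
plan(tow(S,[[-.05,0,.275]])[0],-6)
d=snap('scene','s33.png'); plate(d,[-.05,0,.0315],.012)
"
```

```text
t 54.1 tcp [0.5424 0.0545 0.2805] psi -6.06 tilt [-0.23  0.15] F [-0.4 -0.5  0.3] w 0.0386 q [-0.71  0.5   0.64  2.01 -0.42  0.78  0.08]
 twist deg [-0.13  0.25 -0.06] rows 1 each [-0.0011  0.0021 -0.0005]
 dp tool mm [-4.5  1.3  5.5] rows 1 each [-0.0372  0.0108  0.046 ]
back face x0 -0.0455 yawslope 0.0008 tilt -0.0393 n 1098 y ext [-0.1361  0.1358]
  y -0.125 z [0.0355 0.0992]
  y -0.09 z [0.0334 0.0985]
  y 0.05 z [0.0345 0.0981]
  y 0.09 z [0.0151 0.0993]
```

apply_moves --dp '[[0,0,-0.1],[0,0,-0.3],[0,0,-0.35],[0,0,0]]' --twist '[[0,0,0],[0,0,0],[0,0,0],[0,0,0]]' --jaw '[140,140,140,140]'

```text
clock: 54.55
tcp_pos: [0.5429, 0.0537, 0.3749]
orientation: [-3.136, 0.168, 0.009]
contact_force: [0.7, 0.2, -0.2]
grip_width: 0.0384
```

```bash
python3 -c "
from plate import *
plan(tow(S,[[-.065,-.21,.34]])[0],-6)
d=snap('scene','s34.png'); plate(d,[-.05,0,.0315],.012); leans(d)
"
```

```text
t 54.55 tcp [0.5429 0.0537 0.3749] psi -6.15 tilt [-0.33  0.06] F [ 0.7  0.2 -0.2] w 0.0384 q [-0.8   0.36  0.74  1.93 -0.3   0.96 -0.02]
 twist deg [-0.02  0.33 -0.15] rows 1 each [-0.0002  0.0028 -0.0012]
 dp tool mm [-19.4 210.6  34.9] rows 5 each [-0.0324  0.3509  0.0582]
back face x0 -0.0455 yawslope 0.0011 tilt -0.0368 n 1086 y ext [-0.1338  0.1366]
  y -0.125 z [0.0341 0.0993]
  y -0.09 z [0.0322 0.0984]
  y 0.05 z [0.0339 0.0978]
  y 0.09 z [0.0245 0.1001]
3 [-0.0002 -0.0006] lean deg xy [-2.1  3.9] 358 0.00039
2 [ 0.0013 -0.0002] lean deg xy [-6.   2.8] 382 0.00046
1 [ 0.0007 -0.0004] lean deg xy [-5.2 -3.6] 403 0.00042
```

apply_moves --dp '[[0.33,0,0],[0.33,0,0],[0,0,0],[0,0,0]]' --twist '[[0,0.003,-0.001],[0,0,0],[0,0,0],[0,0,0]]' --jaw '[60,60,60,60]' --grip_force 20

```text
clock: 55.0
tcp_pos: [0.6208, 0.0461, 0.3704]
orientation: [-3.136, 0.162, 0.012]
contact_force: [-0.1, -0.1, -0.2]
grip_width: 0.0651
```

```bash
python3 -c "
from plate import *
plan(tow(S,[[.03,0,.28]])[0],-6)
"
```

```text
t 55.0 tcp [0.6208 0.0461 0.3704] psi -5.90 tilt [-0.42  0.09] F [-0.1 -0.1 -0.2] w 0.0651 q [-0.68  0.51  0.7   1.75 -0.38  1.03  0.06]
 twist deg [-0.05  0.43  0.1 ] rows 1 each [-0.0004  0.0036  0.0008]
 dp tool mm [-2.7  1.2 90.4] rows 2 each [-0.0113  0.0051  0.3767]
```

apply_moves --dp '[[-0.02,0.01,0.3],[0,0,0.3],[0,0,0.25],[0,0,0]]' --twist '[[0,0.003,0.001],[0,0,0],[0,0,0],[0,0,0]]' --jaw '[60,60,60,60]'

```text
clock: 55.4
tcp_pos: [0.6148, 0.0457, 0.2655]
orientation: [-3.135, 0.165, 0.004]
contact_force: [-1.0, 0.4, 0.1]
grip_width: 0.0654
```

```bash
python3 -c "
from plate import *
plan(tow(S,[[.03,0,.219]])[0],-6)
"
```

```text
t 55.4 tcp [0.6148 0.0457 0.2655] psi -6.03 tilt [-0.15  0.12] F [-1.   0.4  0.1] w 0.0654 q [-0.62  0.62  0.62  1.84 -0.48  0.83  0.14]
 twist deg [-0.1   0.16 -0.03] rows 1 each [-0.0009  0.0013 -0.0002]
 dp tool mm [ 2.7  0.2 46.5] rows 1 each [0.0222 0.0017 0.3874]
```

apply_moves --dp '[[0.01,0,0.2],[0.005,0,0.15],[0,0,0.03],[0,0,0]]' --twist '[[0,0.001,0],[0,0,0],[0,0,0],[0,0,0]]' --jaw '[60,60,60,60]'

```text
clock: 55.8
tcp_pos: [0.6162, 0.0459, 0.2222]
orientation: [-3.134, 0.165, -0.002]
contact_force: [0.2, -0.1, -0.0]
grip_width: 0.0652
```

```bash
python3 -c "
from plate import *
plan(tow(S,[[.03,0,.219]])[0],-6)
"
```

```text
t 55.8 tcp [0.6162 0.0459 0.2222] psi -6.03 tilt [0.07 0.16] F [ 0.2 -0.1 -0. ] w 0.0652 q [-0.59  0.68  0.57  1.86 -0.53  0.76  0.17]
 twist deg [-0.17 -0.06 -0.03] rows 1 each [-0.0014 -0.0005 -0.0002]
 dp tool mm [1.2 0.4 3.2] rows 1 each [0.0101 0.0034 0.0264]
```

apply_moves --dp '[[0.01,0.003,0.026],[0,0,0],[0,0,0],[0,0,0],[0,0,0],[0,0,0],[0,0,0],[0,0,0],[0,0,0],[0,0,-0.2],[0,0,-0.4],[0,0,-0.1],[0,0,0]]' --twist '[[-0.001,0,0],[0,0,0],[0,0,0],[0,0,0],[0,0,0],[0,0,0],[0,0,0],[0,0,0],[0,0,0],[0,0,0],[0,0,0],[0,0,0],[0,0,0]]' --jaw '[60,255,255,255,255,110,90,60,60,60,60,60,60]'

```text
clock: 57.1
tcp_pos: [0.618, 0.0451, 0.3084]
orientation: [-3.136, 0.165, -0.006]
contact_force: [-1.1, -0.1, -0.7]
grip_width: 0.065
```

```bash
python3 -c "
from plate import *
plan(tow(S,[[.03,.072,.28]])[0],-6)
d=snap('scene','s35.png'); leans(d)
"
```

```text
t 57.1 tcp [0.618  0.0451 0.3084] psi -6.04 tilt [0.23 0.06] F [-1.1 -0.1 -0.7] w 0.065 q [-0.65  0.57  0.66  1.81 -0.44  0.9   0.11]
 twist deg [-0.09 -0.22 -0.04] rows 1 each [-0.0007 -0.0018 -0.0003]
 dp tool mm [ -0.8 -72.1  28.5] rows 2 each [-0.0035 -0.3004  0.1188]
3 [-0.0005 -0.0003] lean deg xy [-1.7  2.6] 365 0.00043
2 [-0.     -0.0006] lean deg xy [-3.9  3.5] 381 0.00043
1 [ 0.0002 -0.0001] lean deg xy [-3.6 -3.3] 405 0.0004
```

```bash
python3 -c "
from plate import *
plan(tow(S,[[-.07,-.21,.34]])[0],-6)
"
```

```text
t 57.15 tcp [0.618  0.045  0.3078] psi -6.05 tilt [0.21 0.05] F [ 0.1 -1.2  0.4] w 0.0654 q [-0.65  0.57  0.66  1.81 -0.44  0.9   0.11]
 twist deg [-0.07 -0.21 -0.05] rows 1 each [-0.0006 -0.0017 -0.0004]
 dp tool mm [-100.5  209.7  -32.8] rows 5 each [-0.1675  0.3496 -0.0546]
```

apply_moves --dp '[[0,0,-0.3],[-0.167,0.35,0],[-0.167,0.35,0],[-0.167,0.35,0],[-0.167,0.35,0],[-0.167,0.35,0],[0,0,0],[0,0,0]]' --twist '[[0,0,0],[0,0,0],[0,0,0],[0,0,0],[0,0,0],[0,0,0],[0,0,0],[0,0,0]]' --jaw '[255,255,255,255,255,255,255,255]'

```text
clock: 57.95
tcp_pos: [0.4904, -0.1564, 0.3345]
orientation: [3.137, -0.157, -0.013]
contact_force: [0.6, 0.6, -0.6]
grip_width: -0.0001
```

```bash
python3 -c "
from plate import *
plan(tow(S,[[-.07,-.21,.27]])[0],-6)
"
```

```text
t 57.95 tcp [ 0.4904 -0.1564  0.3345] psi -5.72 tilt [-0.47  0.  ] F [ 0.6  0.6 -0.6] w -0.0001 q [-0.42  0.37  0.75  2.04 -0.33  0.86  0.43]
 twist deg [0.05 0.46 0.28] rows 1 each [0.0004 0.0039 0.0024]
 dp tool mm [ 5.6 -4.  64.5] rows 2 each [ 0.0235 -0.0166  0.2687]
```

apply_moves --dp '[[0.04,-0.03,0.27],[0,0,0.27],[0,0,0.2],[0,0,0]]' --twist '[[0,0.004,0.002],[0,0,0],[0,0,0],[0,0,0]]' --jaw '[255,255,255,255]'

```text
clock: 58.35
tcp_pos: [0.4975, -0.1496, 0.2405]
orientation: [-3.138, 0.156, 0.001]
contact_force: [-0.5, 0.3, 0.5]
grip_width: 0.0001
```

```bash
python3 -c "
from plate import *
plan(tow(S,[[.0,-.21,.243]])[0],-6); print(loc(r.get_obs()['tcp_pos']))
d=snap('scene','s36.png')
cv2.imwrite('pics/s36c.png',cv2.resize(d['color'][150:290,220:370,::-1],None,fx=4,fy=4,interpolation=cv2.INTER_CUBIC))
"
```

```text
t 58.35 tcp [ 0.4975 -0.1496  0.2405] psi -5.68 tilt [-0.03  0.01] F [-0.5  0.3  0.5] w 0.0001 q [-0.31  0.53  0.62  2.09 -0.49  0.67  0.54]
 twist deg [-0.01  0.03  0.32] rows 1 each [-0.0001  0.0002  0.0027]
 dp tool mm [68.8  3.9 -2.6] rows 2 each [ 0.2865  0.0163 -0.0107]
[-0.06878594 -0.20649507  0.24047653]
```

View pics/s36c.png

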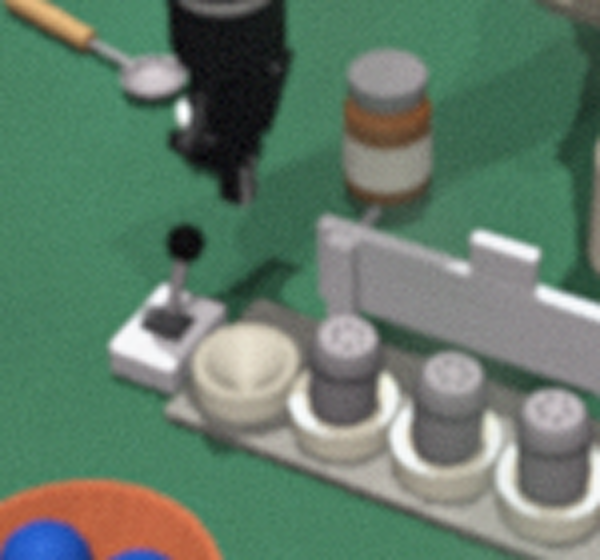

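apply_moves --dp '[[0.1,0.015,-0.01],[0.1,0.01,0],[0.1,0,0],[0.1,0,0],[0.1,0,0],[0.1,0,0],[0.08,0,0]]' --twist '[[0,0,0.002],[0,0,0],[0,0,0],[0,0,0],[0,0,0],[0,0,0],[0,0,0]]' --jaw '[255,255,255,255,255,255,255]'

```text
clock: 59.1
tcp_pos: [0.5823, -0.164, 0.2597]
orientation: [-3.124, 0.164, 0.006]
contact_force: [-1.2, 0.3, -0.8]
grip_width: -0.0001
```

```bash
python3 -c "
from plate import *
plan(tow(S,[[.0237,-.21,.243]])[0],-6); print(loc(r.get_obs()['tcp_pos']))
"
```

```text
t 59.1 tcp [ 0.5823 -0.164   0.2597] psi -6.01 tilt [-0.2   0.75] F [-1.2  0.3 -0.8] w -0.0001 q [-0.28  0.62  0.62  1.87 -0.5   0.82  0.51]
 twist deg [-0.73  0.28 -0.01] rows 1 each [-0.0061  0.0023 -0.0001]
 dp tool mm [ 6.6 -1.7 16.7] rows 1 each [ 0.0553 -0.0139  0.1388]
[ 0.01714482 -0.2118851   0.25966349]
```

apply_moves --dp '[[-0.1,0,0],[-0.03,0,0.13],[0,0,0.03],[0,0,0]]' --twist '[[-0.006,0.002,0],[0,0,0],[0,0,0],[0,0,0]]' --jaw '[255,255,255,255]'

```text
clock: 59.5
tcp_pos: [0.5694, -0.1623, 0.2426]
orientation: [3.134, -0.161, 0.01]
contact_force: [0.6, 0.5, 0.8]
grip_width: -0.0001
```

apply_moves --dp '[[0.08,0,0.02],[0.06,0,0.01],[0.04,0,0],[0.03,0,0]]' --twist '[[0,0,0],[0,0,0],[0,0,0],[0,0,0]]' --jaw '[255,255,255,255]'

```text
clock: 59.9
tcp_pos: [0.5921, -0.1652, 0.2386]
orientation: [3.137, -0.162, -0.011]
contact_force: [-19.0, 4.0, 19.8]
grip_width: 0.0001
```

```bash
python3 -c "
from plate import *
plan(tow(S,[[.0237,-.21,.243]])[0],-6); print(loc(r.get_obs()['tcp_pos']))
"
```

```text
t 59.9 tcp [ 0.5921 -0.1652  0.2386] psi -5.92 tilt [-0.41 -0.  ] F [-19.    4.   19.8] w 0.0001 q [-0.27  0.66  0.61  1.86 -0.51  0.79  0.51]
 twist deg [0.04 0.41 0.08] rows 1 each [0.0004 0.0034 0.0006]
 dp tool mm [-3.3 -2.1 -4.4] rows 1 each [-0.0279 -0.0171 -0.0367]
[ 0.02701525 -0.21205565  0.23857751]
```

apply_moves --dp '[[-0.1,0,0],[-0.3,0,0],[-0.2,0,0],[0,0,-0.4],[0,0,-0.4],[0,0,-0.4],[0,0.2,-0.2],[0,0,0]]' --twist '[[0,0,0],[0,0,0],[0,0,0],[0,0,0],[0,0,0],[0,0,0],[0,0,0],[0,0,0]]' --jaw '[255,255,255,255,255,255,255,255]'

```text
clock: 60.7
tcp_pos: [0.5211, -0.1828, 0.4147]
orientation: [3.134, -0.161, -0.007]
contact_force: [-0.7, -0.8, 0.2]
grip_width: -0.0001
```

```bash
python3 -c "
from plate import *
plan()
d=snap('scene','s37.png'); plate(d,[-.05,0,.0315],.012); leans(d); print(ball(d,tow(S,[[.049,-.21,.075]])[0]))
t=snap('top','t37.png'); print(ball(t,tow(S,[[.049,-.21,.075]])[0]))
cv2.imwrite('pics/t37c.png',cv2.resize(t['color'][110:280,180:460,::-1],None,fx=2.8,fy=2.8))
"
```

```text
t 60.7 tcp [ 0.5211 -0.1828  0.4147] psi -5.90 tilt [-0.27 -0.19] F [-0.7 -0.8  0.2] w -0.0001 q [-0.42  0.34  0.82  1.88 -0.28  1.05  0.4 ]
back face x0 -0.0456 yawslope 0.0015 tilt -0.0376 n 1085 y ext [-0.1426  0.1361]
  y -0.125 z [0.0358 0.0999]
  y -0.09 z [0.0339 0.0979]
  y 0.05 z [0.034  0.0982]
  y 0.09 z [0.0127 0.0991]
3 [-0.0005 -0.0016] lean deg xy [-1.8  5.9] 363 0.00045
2 [-0.0001 -0.    ] lean deg xy [-3.4  1.7] 380 0.00042
1 [0.0006 0.0002] lean deg xy [-4.8 -4.9] 401 0.00044
(array([ 0.6124, -0.1662,  0.0771]), 'lean', np.float64(0.46), 66)
None
```

View pics/s37.png

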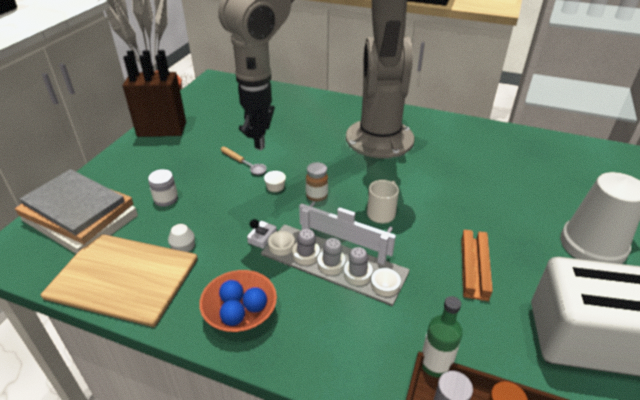

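View pics/t37c.png

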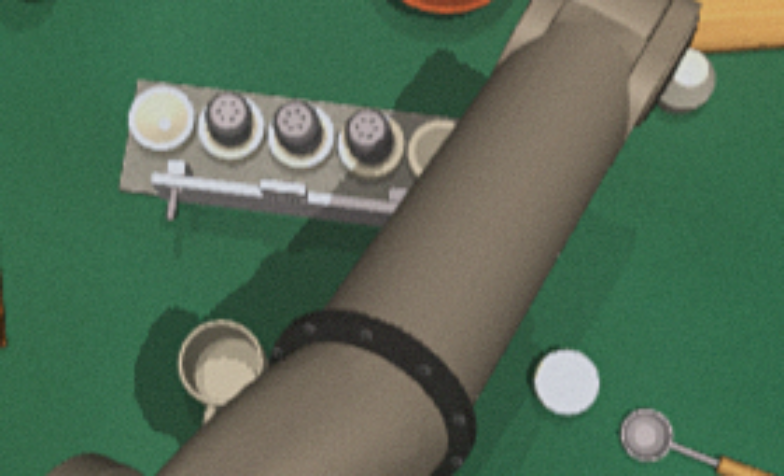

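apply_moves --dp '[[-0.05,-0.4,0],[-0.05,-0.4,0],[-0.05,-0.4,0],[-0.05,-0.4,0],[-0.05,-0.4,0],[-0.05,-0.4,0],[-0.05,-0.4,0],[-0.05,-0.4,0],[-0.05,-0.4,0],[-0.05,-0.4,0],[-0.05,-0.4,0],[-0.05,-0.4,0],[0,0,0],[0,0,0]]' --twist '[[0,0,0],[0,0,0],[0,0,0],[0,0,0],[0,0,0],[0,0,0],[0,0,0],[0,0,0],[0,0,0],[0,0,0],[0,0,0],[0,0,0],[0,0,0],[0,0,0]]' --jaw '[255,255,255,255,255,255,255,255,255,255,255,255,255,255]'

```text
clock: 62.2
tcp_pos: [0.497, 0.4248, 0.3847]
orientation: [3.119, -0.142, -0.059]
contact_force: [0.4, -0.8, 0.9]
grip_width: -0.0003
```

```bash
python3 -c "
from plate import *
plan()
for i in range(2):
  d=snap('scene','s38_%d.png'%i); leans(d); print(ball(d,tow(S,[[.049,-.21,.075]])[0]))
  t=snap('top','t38_%d.png'%i); print(ball(t,tow(S,[[.049,-.21,.075]])[0]))
plate(d,[-.05,0,.0315],.012)
cv2.imwrite('pics/t38c.png',cv2.resize(t['color'][110:280,180:460,::-1],None,fx=2.8,fy=2.8,interpolation=cv2.INTER_CUBIC))
cv2.imwrite('pics/s38c.png',cv2.resize(d['color'][180:300,240:410,::-1],None,fx=4.5,fy=4.5,interpolation=cv2.INTER_CUBIC))
"
```

```text
t 62.2 tcp [0.497  0.4248 0.3847] psi -5.23 tilt [-2.22 -0.96] F [ 0.4 -0.8  0.9] w -0.0003 q [-1.22  0.53  0.61  1.65 -0.34  1.12 -0.6 ]
3 [ 0.0003 -0.0011] lean deg xy [-2.9  4.9] 364 0.00042
2 [ 0.     -0.0008] lean deg xy [-3.5  3.2] 376 0.00043
1 [ 0.0006 -0.0003] lean deg xy [-4.9 -3.2] 400 0.00048
(array([ 0.6129, -0.1651,  0.0764]), 'lean', np.float64(0.47), 64)
(array([ 0.6159, -0.1639,  0.0746]), 'lean', np.float64(0.526), 65)
3 [-0.0009 -0.0011] lean deg xy [-1.3  5.3] 362 0.00042
2 [ 0.0005 -0.    ] lean deg xy [-4.9  1.6] 381 0.00042
1 [0.0008 0.0002] lean deg xy [-5.9 -4.6] 401 0.00043
(array([ 0.6132, -0.1666,  0.0768]), 'lean', np.float64(0.473), 59)
(array([ 0.6155, -0.1644,  0.0747]), 'lean', np.float64(0.519), 66)
back face x0 -0.0455 yawslope 0.0009 tilt -0.0324 n 1078 y ext [-0.1301  0.1407]
  y -0.125 z [0.0342 0.0999]
  y -0.09 z [0.0332 0.0991]
  y 0.05 z [0.0334 0.0987]
  y 0.09 z [0.0263 0.0993]
```

View pics/t38c.png

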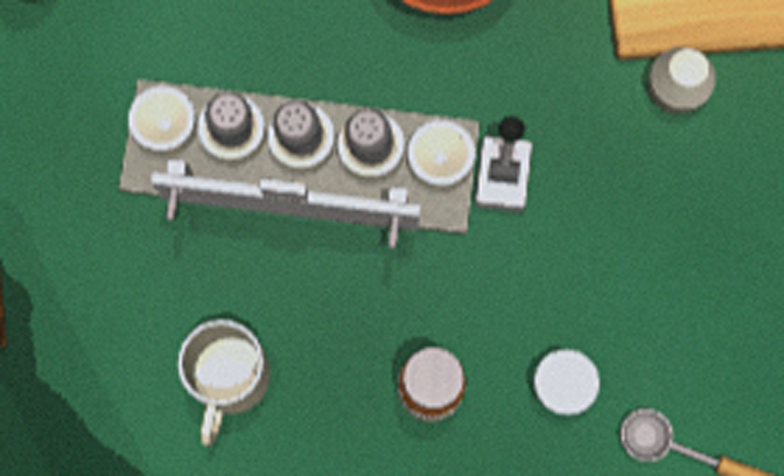

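View pics/s38c.png

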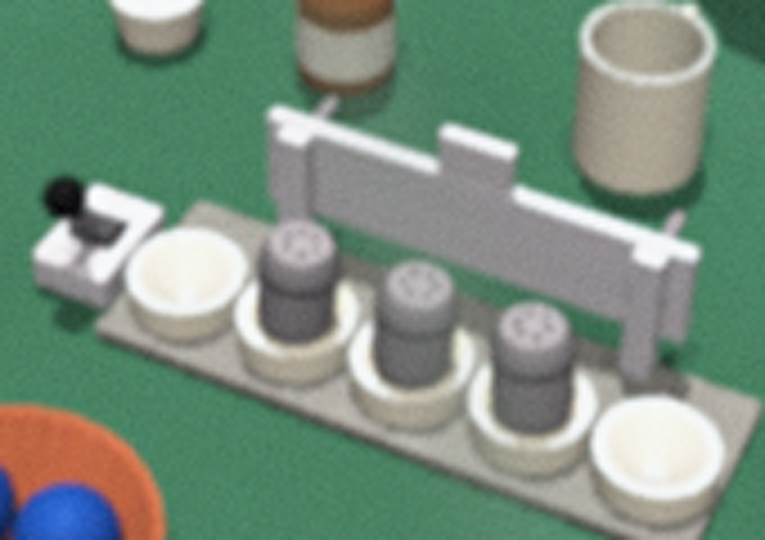

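```bash
python3 -c "
from bench import r
print(r.hand_in())"
```

```text
the job is handed in; nothing more can be done
None
```

The stand is loaded and closed, and the job is handed in at about 62 s of the 210 s allowed. I pulled the catch forward to its stop and seated the three shakers on the island in dishes 3, 2 and 1. Then I hung the guard plate on both pins and pushed the catch back to its stop.

**Last checks**
- **Catch:** it leans about 0.47 rad to the back in the scene view and 0.52 in the top view. It read about -0.48 at the front stop, so both ends of its travel were reached.
- **Plate:** it sits within about 0.5 mm of where it was when pressed against the posts, and both pins show through.
- **Shakers:** each is within about 1 mm of its dish axis, leaning about 4–7 degrees; the measurement scatters by about 2 degrees.
- **Everything else:** the other objects looked unmoved in the final pictures, though I did not measure each one. I saw no shaker get knocked aside.

**What went wrong on the way**
- **Leaning shakers:** after the first placing they leaned about 7–10 degrees, and I only noticed once the plate was hanging. I then straightened them with light squeezes in their dishes, so that came after the plate was hung.
- **Plate slipped forward:** an extra push with closed fingers left the plate about 2 mm off the posts. I gripped the tab again, pressed it home and released it before closing the catch.

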